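# Load the test kiln for a glaze firing

## Task

Get the test kiln ready for a glaze firing. First lift its lid right back, swing the prop rod up and let the lid down gently (never letting it fall shut) until the rod's end sits in the hole of the lid's bracket and holds the lid open. Then pull the cone drawer right out to its stop, stand the cone pack from it and every glazed test tile from the ware board upright on the kiln's floor shelf, none touching another or the chamber wall, push the drawer fully shut and leave everything else where it is.

Things in the scene. Friction and masses are not known exactly. Their poses are not given: they have to be found in the camera images.
- kiln: bench-top test kiln, fixed: metal case 185 deep (x) x 256 wide (y) mm, rim 105 high, front to -x. Origin on the table below the lid's hinge axis, middle of the back edge; x front to back, y left, z up. In this frame (mm): chamber x -157 to -27, y -100 to 100; tan shelf on the chamber floor x -147 to -37, y -90 to 90, top at z 46; hinge axis along y at x 0, z 121
- lining: the kiln's cream firebrick chamber wall, 27 to 28 mm thick, around all four sides from z = 36 to 105 mm; same frame as kiln
- lid (a joint): lid angle (rad): 0 shut, grows as the front edge rises, stop 1.82 (leaning back past upright). Lid 185 x 256 x 30 mm, 0.5 kg, hinged at its mid-thickness. Let go beyond about 1.6 it leans back on the stop by itself; let go below about 1.5 it falls shut. On the rod it stands at 1.36 to 1.45
- lid_handle (a point): grip point of the lid's dark wooden handle, a stub 60 mm long (pointing forward, away from the hinge), 24 mm wide (along the hinge axis, y) and 22 mm thick, sticking out of the middle of the lid's front edge; the point is 226 mm from the hinge axis, 22 mm from the end of the stub
- lid_hole (a point): centre of the holding hole, oblong, 24 mm along the lid x 14 mm along the hinge direction, through a 6 mm thick steel bracket on the lid's right (-y) edge; 80 mm from the hinge axis along the lid, 10 mm above its mid-plane, 166 mm right of the kiln's middle, in the plane in which the rod swings
- rod (a joint): prop rod angle (rad): 0 level, pointing to the kiln's back; grows as its free end rises; limit 1.3. Pivot friction (2 to 3 N at the grip) keeps it where it is left; it swings freely past the bracket only with the lid at its stop. Its end meets the middle of the hole at 0.50 with the lid at 1.40; as the lid comes down the end enters the hole if the rod stands at 0.45 to 0.54
- rod_grip (a point): middle of the rod's red grip sleeve, 40 mm long, 16 mm in diameter, 95 mm from the rod pivot, which is at kiln x = -165, y = -166, z = 112 mm; 30 mm free between it and the kiln's side wall
- rod_pin (a point): the point of the prop rod that belongs in the middle of the holding hole, 184 mm from the pivot: the 8 mm rod runs on 8 mm beyond it (its rounded end), and a 26 mm collar whose face is 8 mm before it carries the bracket
- cabinet: bench drawer unit, fixed: wood, green drawer front, 170 mm deep (x), 200 mm wide (y), 90 mm high, front towards -x. Origin: middle of its underside
- cabinet_drawer0 (a joint): drawer position (m): 0 shut, grows as it is pulled out towards the front (-x of the cabinet); stop at 0.1096. Slides with about 1 N of friction. Inside the drawer is about 125 mm deep, 158 mm wide, its floor 22 mm above the table
- cabinet_drawer0_handle (a point): middle of the drawer's steel bar handle: a bar along the cabinet's y, 100 mm long, 11 mm thick, 35 mm in front of the drawer's face, 52 mm above the table; free above and below
- cone_pack_mid (a point): cone pack, lies in the drawer: a tan clay block 56 (x) x 22 (y) x 24 (z) mm with three slim pointed cones set in its top (46 mm high in all, 70 g). The point is on its centre line 22 mm above its underside (2 mm below the top of the block); x along the block, z up. Grip it across the 22 mm
- spare_box: small cardboard box of spare cones, 60 x 38 x 30 mm, in the left part of the drawer: stays in the drawer
- tile_blue_mid (a point): glazed test tile, dark blue, may be absent; stands on the plywood ware board (320 x 170 x 12 mm, flat on the table): a T standing on its head, foot 44 (x) x 30 (y) x 8 (z) mm of white clay, on it an upright slab 44 (x) x 9 (y) mm reaching to 50 mm, dark blue on its upper part; 50 g. The point is at its centre, 25 mm above its underside; y across the slab (grip it so), z up
- tile_green_mid (a point): glazed test tile, pale green, may be absent; stands on the plywood ware board (320 x 170 x 12 mm, flat on the table): a T standing on its head, foot 44 (x) x 30 (y) x 8 (z) mm of white clay, on it an upright slab 44 (x) x 9 (y) mm reaching to 50 mm, pale green on its upper part; 50 g. The point is at its centre, 25 mm above its underside; y across the slab (grip it so), z up
- tile_brown_mid (a point): glazed test tile, dark brown, may be absent; stands on the plywood ware board (320 x 170 x 12 mm, flat on the table): a T standing on its head, foot 44 (x) x 30 (y) x 8 (z) mm of white clay, on it an upright slab 44 (x) x 9 (y) mm reaching to 50 mm, dark brown on its upper part; 50 g. The point is at its centre, 25 mm above its underside; y across the slab (grip it so), z up
- tile_orange_mid (a point): glazed test tile, orange, may be absent; stands on the plywood ware board (320 x 170 x 12 mm, flat on the table): a T standing on its head, foot 44 (x) x 30 (y) x 8 (z) mm of white clay, on it an upright slab 44 (x) x 9 (y) mm reaching to 50 mm, orange on its upper part; 50 g. The point is at its centre, 25 mm above its underside; y across the slab (grip it so), z up
- dish: small white unglazed dish, 70 x 100 x 20 mm, on top of the drawer unit; a bystander, to be left alone
- jar_blue: glaze jar with blue cap, 70 mm across, 100 mm high; a bystander, to be left alone
There are look-alikes about, which are no part of the job. What is shaped like the part that bears tile_green_mid but red or yellow is not meant.

How it is judged:
On the way, in this order (a step that is already met when the one before it is completed fails the run):
1. the lid stands open on the prop rod, the rod's end in the holding hole (value of joint lid between 1.32 and 1.48 rad and distance between rod_pin and lid_hole below 0.011 m), for 0.5 s.
2. the cone drawer is pulled out to its stop (value of joint cabinet_drawer0 above 0.1 m), for 0.1 s.
At the end, for the whole second after the job is handed in: lid at rest at 1.32 to 1.48 rad, rod pin within 11 mm of the hole's middle; cone pack and every tile present at rest on the kiln shelf, upright within 0.1 rad, touching neither each other nor the chamber wall; drawer shut to within 5 mm (all of step 1 and velocity of joint lid between -0.05 and 0.05 rad/s and value of joint cabinet_drawer0 below 0.005 m and x of tile_blue_mid in the frame of kiln between -0.157 and -0.027 m and y of tile_blue_mid in the frame of kiln between -0.1 and 0.1 m and z of tile_blue_mid in the frame of kiln between 0.067 and 0.075 m and angle between each of tile_blue_mid, tile_green_mid, tile_brown_mid, tile_orange_mid, cone_pack_mid's own z axis and vertical below 0.1 rad and contact force between each of tile_blue, tile_green, tile_brown, tile_orange, cone_pack and lining below 0.02 N and linear speed of each of tile_blue, tile_green, tile_brown, tile_orange, cone_pack below 0.02 m/s and x of tile_green_mid in the frame of kiln between -0.157 and -0.027 m and y of tile_green_mid in the frame of kiln between -0.1 and 0.1 m and z of tile_green_mid in the frame of kiln between 0.067 and 0.075 m and x of tile_brown_mid in the frame of kiln between -0.157 and -0.027 m and y of tile_brown_mid in the frame of kiln between -0.1 and 0.1 m and z of tile_brown_mid in the frame of kiln between 0.067 and 0.075 m and x of tile_orange_mid in the frame of kiln between -0.157 and -0.027 m and y of tile_orange_mid in the frame of kiln between -0.1 and 0.1 m and z of tile_orange_mid in the frame of kiln between 0.067 and 0.075 m and x of cone_pack_mid in the frame of kiln between -0.157 and -0.027 m and y of cone_pack_mid in the frame of kiln between -0.1 and 0.1 m and z of cone_pack_mid in the frame of kiln between 0.064 and 0.072 m and contact force between each of tile_green, tile_brown, tile_orange, cone_pack and tile_blue below 0.02 N and contact force between each of tile_brown, tile_orange, cone_pack and tile_green below 0.02 N and contact force between each of tile_orange, cone_pack and tile_brown below 0.02 N and contact force between cone_pack and tile_orange below 0.02 N).
It fails at once if the lid is let fall (closing faster than 2 rad/s) (velocity of joint lid below -2 rad/s).
It fails at once if the box of spare cones is taken out of the drawer (height (world z) of spare_box above 0.05 m).
It fails at once if a bystander (white dish on the drawer unit, blue-capped jar) is moved more than 30 mm (distance of any of dish, jar_blue from where it was at the start of the episode above 0.03 m).
Of tile_blue, tile_green, tile_brown, tile_orange only 2 to 3 are there at a start; the rules pass over those that are not, and their reading is None.
At some moment in a run one of tile_blue, tile_green, tile_brown, tile_orange may be knocked a few centimetres aside while the robot is not near it.
It also fails if it takes over 210 s, if anything falls off the work surface, if the arm or the gripper's body presses on something with over 40 N, if the wrist force passes 120 N, or if a joint passes its speed limit or range.

## Robot

A 6-joint arm with a two-finger parallel gripper is mounted at the origin on the work surface. World frame = base frame: x ahead of the robot, y to its left, z up, the work surface at z = 0. Lengths are in m, angles in rad, forces in N, time in s.
With the tool pointing down it reaches from about 0.275 to 0.85 m from the base axis. Payload 5.2 kg.
Tool frame: the origin (TCP) lies at the very end of the fingers, on their centre line; the grasp point (between the pads) lies 19 mm behind it; z points along the fingers, y is the direction in which the jaws open and shut (so a half turn about z gives the same grasp; the last joint's range is limited). The gripper opens to 85 mm and grips with 20 to 120 N. Pads are 22 mm wide; open, the fingers measure 114 mm over their backs; the gripper's body (76 mm by 85 mm) begins 54 mm behind the grasp point. The pads swing forward as they close: fully open they stand 13 mm farther back than shut.
Start: joints at [-1.523, 0.259, 1.535, -0, 1.348, -0.203], TCP at [0.137, -0.533, 0.231] pointing down, gripper open.
Joint ranges: [-3.14, 3.14], [-0.91, 2.08], [0.19, 2.58], [-1.22, 4.36], [0.22, 2.71], [-3.12, 3.12]. Speed limits (rad/s): [2.57, 2.57, 3.14, 3.14, 3.14, 3.14].

## Interface

Orientations are given as a unit quaternion [x, y, z, w].
In Python, from workcell import readout, read_camera, robot gives the robot as it stands.
- The arm moves only by the shell command python3 -m crank 'ROWS' [FORCE]. ROWS is JSON, a list of rows, each an object with "jaw": the opening in per cent of the stroke, from 0 (shut) to 100 (fully open); "travel": the shift along the tool's x, y, z in mm, a list of three; "rotation": the turn, a rotation vector about the tool's x, y, z in rad, a list of three. In form: [{"jaw": jaw, "travel": [dx, dy, dz], "rotation": [wx, wy, wz]}, ...]. A call has 1 to 20 rows; each row is the pose to reach, as a shift and turn from the pose commanded when the call began, along the tool's axes at that moment; what a row does not reach only later rows make up. A row lasts 1/12 s, in which the tool goes at most 41.7 mm and 7.16 degrees, less where a joint would pass 70% of its speed; a pose out of reach is approached as far as the arm can. A call with a gripper value outside its range is refused whole. The fingers move at their own pace and stop on an object; FORCE is the grip in N (left out, the last holds). Time passes only in rows, so rows that repeat a pose let the fingers close. It gives the time, the measured TCP pose, the force and the opening at its end, in the units of the state.
- readout.read_state(): the state, without advancing time (a new reading comes with each control period).
- read_camera(name): name is "side" or "top"; returns a dict with "image" (420x560x3 uint8, red, green, blue), "intrinsics" (3x3 intrinsics, pixels), "R" (3x3) and "t" (3): a world point X has camera coordinates R X + t. Camera axes: x right, y down, z forward; pixel columns grow to the right and rows downward; lengths in m; the calibration is good to about 2 mm. A picture is of the moment at which its call begins. There is no depth.
- robot.sign_off(): hands the job in, once; it reports no verdict.
The state is a dict: "clock": time; "q": joint angles; "dq": joint speeds; "tau": joint torques, N m; "ee_pos": TCP position; "tcp_rot": TCP orientation; "wrist_force": force on the tool from outside, world axes, zero at the start; "torque": the same for the moment, N m; "opening": finger opening in m.
Only numpy, scipy, OpenCV 4.12 (cv2) and the standard library are available. Lean on these libraries where they do the work, as an engineer would, in place of code of your own. Each camera call takes 0.05 s, during which the arm holds its last target.

## Working session

There is one attempt and no reset: what is moved stays moved. The work goes in short steps, Python scripts to look and compute and a shell command to move; the robot and the scene stay as the last step left them, time stands still between calls to the robot, and variables do not carry over. Pictures are saved under pics/ and viewed, and the job is handed in when it is done.

```bash
ls -la; mkdir -p pics
python3 - <<'E'
from workcell import readout, read_camera, robot
import cv2
print(readout.read_state())
for n in("side","top"):
    c=read_camera(n); cv2.imwrite(f"pics/{n}0.png",c["image"][:,:,::-1]); print(n,c["intrinsics"].tolist(),c["R"].tolist(),c["t"].tolist())
E
```

```text
total 12
drwxr-xr-x  3 agent agent 4096 Dec  7 03:01 .
drwxr-xr-x 23 root  root  4096 Dec  7 03:01 ..
drwxr-xr-x  2 agent agent 4096 Dec  7 03:01 pics
{'clock': 0.0, 'q': array([-1.52280034e+00,  2.59364517e-01,  1.53608307e+00,  7.28792243e-07,
        1.34798798e+00, -2.02793364e-01]), 'dq': array([ 0.00155605, -0.00124744,  0.00073761, -0.00083231, -0.00050138,
        0.0020872 ]), 'tau': array([ 6.64029485e-04, -4.46026433e+01, -2.90560716e+01, -1.98118096e-04,
        1.19569097e-02,  1.05948811e-05]), 'ee_pos': array([ 0.13649371, -0.53225456,  0.23046311]), 'tcp_rot': array([ 9.92147973e-01,  1.25066185e-01,  7.16026903e-05, -9.18671673e-04]), 'wrist_force': array([ 0.41820648, -0.74203631, -1.0678068 ]), 'torque': array([ 0.03423023,  0.03529825, -0.01202037]), 'opening': 0.08557856770355345}
side [[522.710804802593, 0.0, 281.9623582999406], [0.0, 522.710804802593, 208.45985522299415], [0.0, 0.0, 1.0]] [[0.9579314831906068, -0.2863777302894881, -0.01884327748789089], [-0.1830087306564635, -0.5589478791590837, -0.8087552614277527], [0.22107708613909863, 0.7781806114121603, -0.5878433958176633]] [-0.5641083822186174, 0.16506823600291615, 1.2354541136245012]
top [[431.8147160526244, 0.0, 280.87891409751893], [0.0, 431.8147160526244, 205.41409720923878], [0.0, 0.0, 1.0]] [[0.006475151632279305, -0.9998690094373593, 0.014833623228766158], [-0.9856544086710868, -0.008883516754081479, -0.16854218996242584], [0.16865188726661043, -0.013529489895556057, -0.9855828193635362]] [-0.07985367478641413, 0.6095391901608026, 1.1934225586566887]
```

View pics/side0.png

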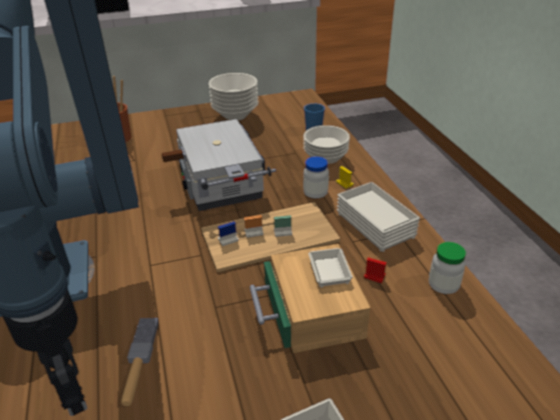

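View pics/top0.png

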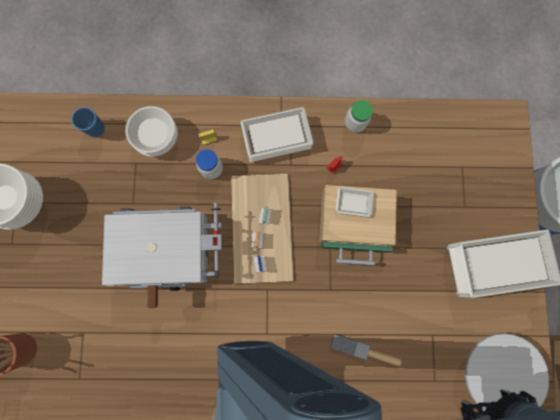

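```bash
cat > h.py <<'E'
import numpy as np, cv2, sys
from workcell import readout, read_camera, robot
def proj(c,X):
    p=c["R"]@np.asarray(X,float)+c["t"]; u=c["intrinsics"]@p; return u[:2]/u[2]
def ray(c,u,v):
    R=np.array(c["R"]);C=-R.T@np.array(c["t"]); d=R.T@np.linalg.inv(c["intrinsics"])@np.array([u,v,1.]); return C,d
def onz(c,u,v,z):
    C,d=ray(c,u,v); return C+d*(z-C[2])/d[2]
def tri(c1,p1,c2,p2):
    A=[];b=[];
    M=np.zeros((3,3));q=np.zeros(3)
    for c,p in((c1,p1),(c2,p2)):
        C,d=ray(c,*p);d=d/np.linalg.norm(d);P=np.eye(3)-np.outer(d,d);M+=P;q+=P@C
    X=np.linalg.solve(M,q)
    return X,[np.linalg.norm(proj(c,X)-p) for c,p in((c1,p1),(c2,p2))]
def crop(c,x0,y0,x1,y1,s,fn):
    im=c["image"][y0:y1,x0:x1,::-1]; im=cv2.resize(im,None,fx=s,fy=s,interpolation=cv2.INTER_CUBIC); cv2.imwrite(fn,im)
def load(n):
    return dict(np.load(n+".npz"))
def snap(n,tag):
    c=read_camera(n); np.savez(f"{n}_{tag}.npz",**c); return c
E
python3 - <<'E'
from h import *
s=snap("side","0");t=snap("top","0")
crop(s,155,110,295,210,5.5,"pics/a.png");crop(t,95,195,230,310,5.2,"pics/b.png")
crop(s,200,195,300,250,7,"pics/c.png");crop(t,225,170,300,290,5,"pics/d.png")
E
```

```text
(no output)
```

View pics/a.png

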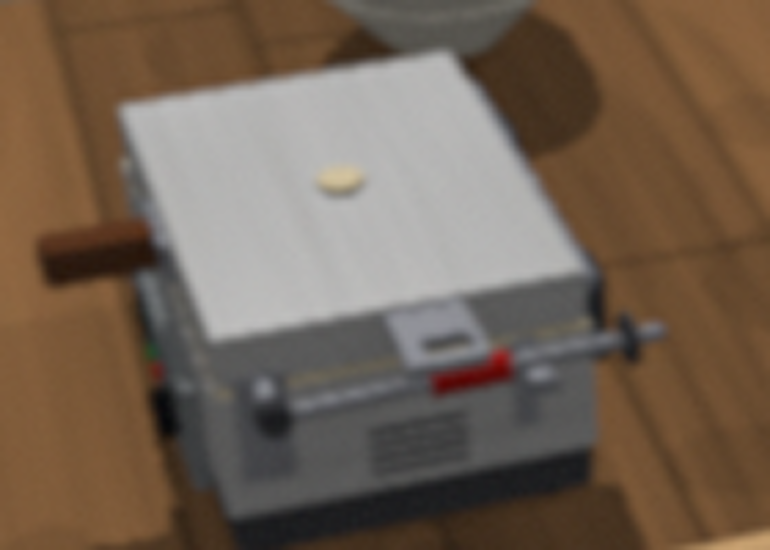

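View pics/b.png

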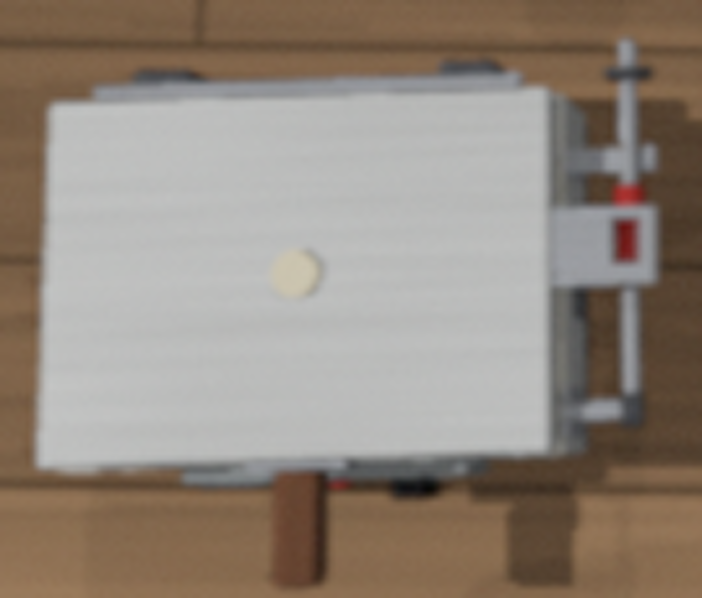

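View pics/c.png

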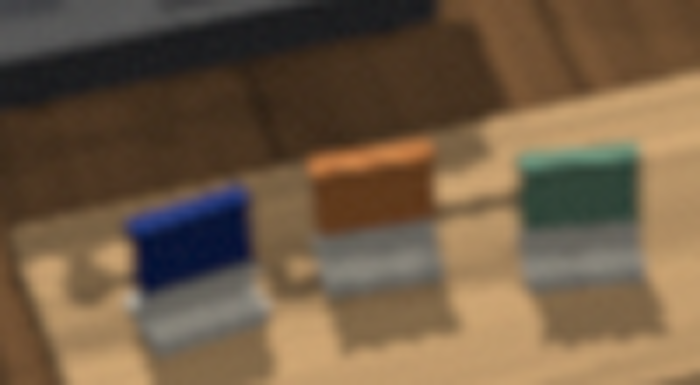

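View pics/d.png

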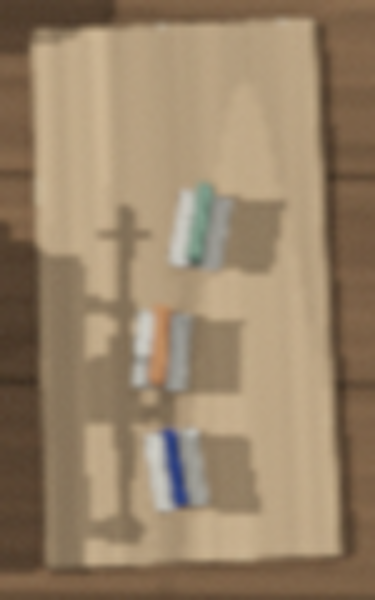

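Run:
```python
from h import *
s=load("side_0");t=load("top_0")
P=[onz(t,95+u/5.2,195+v/5.2,0.136) for u,v in((50,103),(549,88),(550,458),(38,468))]
print(np.round(P,4))
P2=[onz(s,155+u/5.5,110+v/5.5,0.136) for u,v in((120,105),(450,52),(590,268),(212,340))]
print("side BLfront-left.. ",np.round(P2,4)) # FL, BL, BR, FR
for u,v in((627,232),):
    print("pivot-ish hole",onz(t,95+u/5.2,195+v/5.2,0.131))
print("pivot top",onz(t,95+632/5.2,195+408/5.2,0.112),"rodtip",onz(t,95+627/5.2,195+45/5.2,0.112))
print("side pivot",onz(s,155+275/5.5,110+410/5.5,0.112),"rodtip",onz(s,155+660/5.5,110+330/5.5,0.112))
print("handle end top",onz(t,95+297/5.2,195+585/5.2,0.121),"start",onz(t,95+302/5.2,195+475/5.2,0.132))
print("handle end side",onz(s,155+48/5.5,110+260/5.5,0.121))
```

```text
[[0.5662 0.3951 0.136 ]
 [0.5762 0.1406 0.136 ]
 [0.389  0.1331 0.136 ]
 [0.3825 0.3873 0.136 ]]
side BLfront-left..  [[0.3843 0.3927 0.136 ]
 [0.567  0.3973 0.136 ]
 [0.5804 0.1464 0.136 ]
 [0.3945 0.1388 0.136 ]]
pivot-ish hole [0.50288672 0.09893477 0.131     ]
pivot top [0.4142763  0.09609219 0.112     ] rodtip [0.60320975 0.10468212 0.112     ]
side pivot [0.4163584  0.10702761 0.112     ] rodtip [0.60702922 0.11825556 0.112     ]
handle end top [0.32541738 0.25970762 0.121     ] start [0.37981006 0.25723264 0.132     ]
handle end side [0.32967392 0.26521508 0.121     ]
```

```bash
cat >> h.py <<'E'
from scipy.spatial.transform import Rotation as Ro
K0=np.array([0.5724,0.2702,0.]);YAW=0.04
RK=Ro.from_euler('z',YAW)
def k2w(p): return K0+RK.apply(np.asarray(p,float)/1000)
def w2k(p): return RK.inv().apply(np.asarray(p)-K0)*1000
def tool(yaw,tilt=0.):
    "tool x along world heading yaw, pointing down, tilted forward by tilt"
    return Ro.from_euler('z',yaw)*Ro.from_euler('x',np.pi)*Ro.from_euler('y',tilt)
def cur():
    st=readout.read_state(); return st["ee_pos"],Ro.from_quat(st["tcp_rot"]),st
def rel(p,R=None,grasp=False):
    P,C,_=cur(); R=C if R is None else R
    p=np.asarray(p,float)
    if grasp: p=p+R.apply([0,0,0.019])
    print("travel",np.round(C.inv().apply(p-P)*1000,1).tolist(),"rot",np.round((C.inv()*R).as_rotvec(),3).tolist())
E
python3 - <<'E'
from h import *
R=tool(YAW)
rel([.40,-.35,.36],R);rel([.45,0,.36],R);rel([.30,.255,.36],R)
E
```

```text
travel [300.6, -111.5, -129.0] rot [-0.001, -0.0, 0.211]
travel [435.9, -438.1, -128.6] rot [-0.001, -0.0, 0.211]
travel [353.8, -722.4, -128.3] rot [-0.001, -0.0, 0.211]
```

```bash
python3 -m crank '[{"jaw":100,"travel":[50,-20,-60],"rotation":[0,0,0.1]},{"jaw":100,"travel":[100,-40,-130],"rotation":[0,0,0.2]},{"jaw":100,"travel":[140,-55,-130],"rotation":[0,0,0.21]},{"jaw":100,"travel":[180,-70,-130],"rotation":[0,0,0.21]},{"jaw":100,"travel":[220,-82,-130],"rotation":[0,0,0.21]},{"jaw":100,"travel":[260,-97,-130],"rotation":[0,0,0.21]},{"jaw":100,"travel":[300,-112,-130],"rotation":[0,0,0.21]},{"jaw":100,"travel":[315,-150,-130],"rotation":[0,0,0.21]},{"jaw":100,"travel":[330,-190,-130],"rotation":[0,0,0.21]},{"jaw":100,"travel":[345,-230,-130],"rotation":[0,0,0.21]},{"jaw":100,"travel":[360,-270,-130],"rotation":[0,0,0.21]},{"jaw":100,"travel":[375,-305,-130],"rotation":[0,0,0.21]},{"jaw":100,"travel":[395,-340,-130],"rotation":[0,0,0.21]},{"jaw":100,"travel":[410,-375,-130],"rotation":[0,0,0.21]},{"jaw":100,"travel":[425,-410,-130],"rotation":[0,0,0.21]},{"jaw":100,"travel":[436,-438,-130],"rotation":[0,0,0.21]},{"jaw":100,"travel":[436,-438,-130],"rotation":[0,0,0.21]}]'
python3 - <<'E'
from h import *
R=tool(YAW)
rel([.30,.255,.36],R)
R=tool(YAW,.5)
rel([.30,.255,.36],R)
rel(k2w([-226,0,121])-R.apply([0,0,.08]),R,True)
E
```

```text
clock: 1.62
ee_pos: [0.4499, 0.0025, 0.3614]
tcp_rot: [1.0, 0.021, 0.0, -0.0]
wrist_force: [1.4, 0.1, -0.1]
opening: 0.0855
travel [-139.2, -258.5, 1.5] rot [-0.001, -0.0, 0.002]
travel [-139.2, -258.5, 1.5] rot [-0.001, 0.5, 0.001]
travel [-121.8, -262.7, 187.0] rot [-0.001, 0.5, 0.001]
```

```bash
python3 -m crank '[{"jaw":100,"travel":[-20,-40,0],"rotation":[0,0,0]},{"jaw":100,"travel":[-40,-75,0],"rotation":[0,0.1,0]},{"jaw":100,"travel":[-60,-110,0],"rotation":[0,0.2,0]},{"jaw":100,"travel":[-80,-145,0],"rotation":[0,0.3,0]},{"jaw":100,"travel":[-100,-180,20],"rotation":[0,0.4,0]},{"jaw":100,"travel":[-115,-215,40],"rotation":[0,0.5,0]},{"jaw":100,"travel":[-125,-245,65],"rotation":[0,0.5,0]},{"jaw":100,"travel":[-125,-263,100],"rotation":[0,0.5,0]},{"jaw":100,"travel":[-125,-263,140],"rotation":[0,0.5,0]},{"jaw":70,"travel":[-122,-263,170],"rotation":[0,0.5,0]},{"jaw":70,"travel":[-122,-263,187],"rotation":[0,0.5,0]},{"jaw":70,"travel":[-122,-263,187],"rotation":[0,0.5,0]},{"jaw":70,"travel":[-122,-263,187],"rotation":[0,0.5,0]}]'
python3 - <<'E'
from h import *
R=tool(YAW,.5)
rel(k2w([-226,0,121]),R,True)
s=snap("side","1");t=snap("top","1")
crop(s,100,90,300,240,4,"pics/e.png");crop(t,95,195,255,315,5,"pics/f.png")
E
```

```text
clock: 2.7
ee_pos: [0.3171, 0.2572, 0.1738]
tcp_rot: [0.969, 0.02, 0.246, -0.004]
wrist_force: [1.4, 0.5, 0.7]
opening: 0.0596
travel [0.9, -2.8, 79.5] rot [0.001, 0.002, 0.002]
```

View pics/e.png

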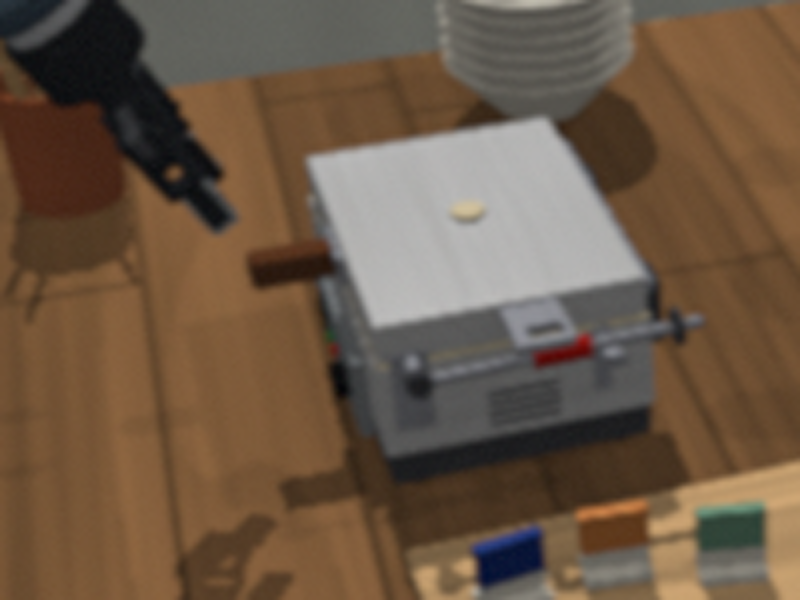

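View pics/f.png

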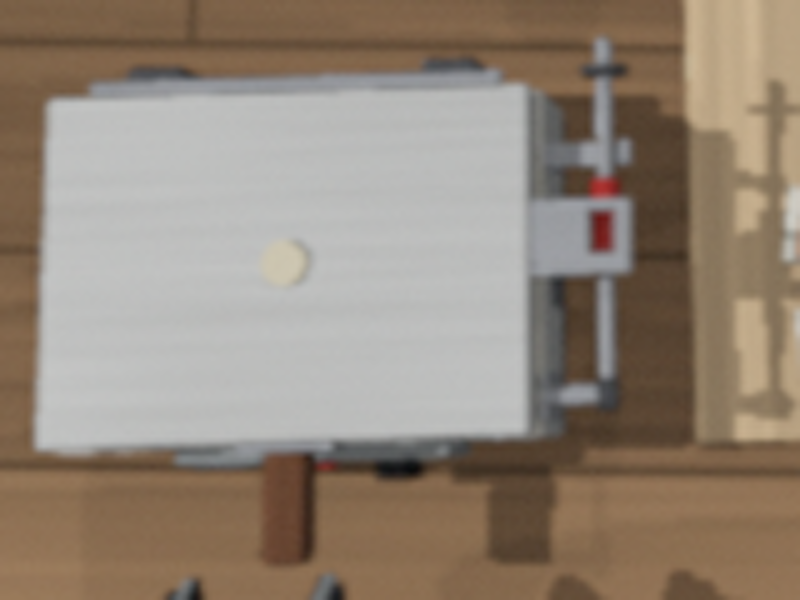

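Run:
```python
from h import *
s=load("side_1");t=load("top_1")
p,R,_=cur()
print("tcp proj top",proj(t,p),"seen ~",95+255/5, "side",proj(s,p))
print("handle end",proj(t,k2w([-248,0,121])),"seen",95+287/5,195+560/5)
print("side handle end",proj(s,k2w([-248,0,121])),"seen",100+262/4,90+268/4)
for k in ([-165,-166,112],[27,-166,112],[-80,-166,131]):
    print(k,proj(t,k2w(k)),proj(s,k2w(k)))
print("seen top pivot",95+607/5,195+392/5,"tip",95+602/5,195+42/5,"hole",95+600/5,195+230/5)
print("seen side pivot",100+415/4,90+375/4,"tip",100+703/4,90+321/4,"hole",100+545/4,90+327/4)
```

```text
tcp proj top [146.36440836 311.68883785] seen ~ 146.0 side [156.80215432 141.37596008]
handle end [151.87604498 307.82102172] seen 152.4 307.0
side handle end [162.06626773 158.43544329] seen 165.5 157.0
[-165, -166, 112] [215.92019208 273.49764829] [204.77687943 186.59442393]
[27, -166, 112] [215.34274244 202.64300328] [275.97021363 172.4943399 ]
[-80, -166, 131] [214.70204942 241.03212825] [236.40808992 174.03345859]
seen top pivot 216.4 273.4 tip 215.4 203.4 hole 215.0 241.0
seen side pivot 203.75 183.75 tip 275.75 170.25 hole 236.25 171.75
```

```bash
python3 -m crank '[{"jaw":60,"travel":[0,-2,30],"rotation":[0,0,0]},{"jaw":60,"travel":[1,-3,55],"rotation":[0,0,0]},{"jaw":60,"travel":[1,-3,80],"rotation":[0,0,0]},{"jaw":60,"travel":[1,-3,80],"rotation":[0,0,0]},{"jaw":0,"travel":[1,-3,80],"rotation":[0,0,0]},{"jaw":0,"travel":[1,-3,80],"rotation":[0,0,0]},{"jaw":0,"travel":[1,-3,80],"rotation":[0,0,0]},{"jaw":0,"travel":[1,-3,80],"rotation":[0,0,0]},{"jaw":0,"travel":[1,-3,80],"rotation":[0,0,0]},{"jaw":0,"travel":[1,-3,80],"rotation":[0,0,0]}]' 30
python3 - <<'E'
from h import *
p,R,_=cur(); g=p-R.apply([0,0,.019]); print("grasp in kiln",w2k(g))
# arc: tilt from .5 to -.1? list
r=np.hypot(226,0)
for a in (.1,.2,.3,.4,.5,.6,.7,.8):
    RR=tool(YAW,.5-.2*a)
    print(a,end=' ');rel(k2w([-226*np.cos(a),0,121+226*np.sin(a)]),RR,True)
E
```

```text
clock: 3.63
ee_pos: [0.3574, 0.2643, 0.1072]
tcp_rot: [0.968, 0.02, 0.25, -0.008]
wrist_force: [-0.1, 7.3, -3.0]
opening: 0.0232
grasp in kiln [-224.22761334    2.62280108  123.8037891 ]
0.1 travel [8.5, 2.6, -17.6] rot [-0.005, -0.025, 0.0]
0.2 travel [21.9, 2.5, -35.6] rot [-0.005, -0.045, 0.0]
0.3 travel [37.0, 2.4, -52.0] rot [-0.005, -0.065, 0.0]
0.4 travel [53.7, 2.4, -66.9] rot [-0.005, -0.085, 0.0]
0.5 travel [71.7, 2.3, -80.0] rot [-0.005, -0.105, 0.0]
0.6 travel [91.0, 2.2, -91.2] rot [-0.005, -0.125, 0.0]
0.7 travel [111.3, 2.2, -100.4] rot [-0.005, -0.145, 0.0]
0.8 travel [132.4, 2.1, -107.4] rot [-0.005, -0.165, 0.0]
```

```bash
python3 -m crank '[{"jaw":0,"travel":[4,-1,-9],"rotation":[0,-0.01,0]},{"jaw":0,"travel":[8.5,-1,-17.5],"rotation":[0,-0.02,0]},{"jaw":0,"travel":[15,-1,-26.5],"rotation":[0,-0.03,0]},{"jaw":0,"travel":[22,-1,-35.5],"rotation":[0,-0.04,0]},{"jaw":0,"travel":[29.5,-1,-44],"rotation":[0,-0.05,0]},{"jaw":0,"travel":[37,-1,-52],"rotation":[0,-0.06,0]},{"jaw":0,"travel":[45,-1,-59.5],"rotation":[0,-0.07,0]},{"jaw":0,"travel":[53.5,-1,-67],"rotation":[0,-0.08,0]},{"jaw":0,"travel":[62.5,-1,-73.5],"rotation":[0,-0.09,0]},{"jaw":0,"travel":[72,-1,-80],"rotation":[0,-0.1,0]},{"jaw":0,"travel":[81,-1,-86],"rotation":[0,-0.11,0]},{"jaw":0,"travel":[91,-1,-91],"rotation":[0,-0.12,0]},{"jaw":0,"travel":[101,-1,-96],"rotation":[0,-0.13,0]},{"jaw":0,"travel":[111,-1,-100.5],"rotation":[0,-0.14,0]},{"jaw":0,"travel":[122,-1,-104],"rotation":[0,-0.15,0]},{"jaw":0,"travel":[132,-1,-107.5],"rotation":[0,-0.16,0]},{"jaw":0,"travel":[132,-1,-107.5],"rotation":[0,-0.16,0]}]'
python3 - <<'E'
from h import *
p,R,_=cur(); g=p-R.apply([0,0,.019]); k=w2k(g);print("grasp in kiln",k,np.arctan2(k[2]-121,-k[0]),np.hypot(k[2]-121,k[0]))
s=snap("side","2");t=snap("top","2")
crop(s,100,60,300,210,4,"pics/g.png")
for a in (.9,1.,1.1,1.2,1.3,1.4,1.5,1.6,1.7,1.8):
    RR=tool(YAW,.34-.25*(a-.8))
    print(a,end=' ');rel(k2w([-226*np.cos(a),3,121+226*np.sin(a)]),RR,True)
E
```

```text
clock: 5.05
ee_pos: [0.421, 0.267, 0.2655]
tcp_rot: [0.985, 0.02, 0.17, -0.005]
wrist_force: [-6.5, 4.0, 4.6]
opening: 0.0233
grasp in kiln [-157.75008621    2.82415001  283.41459041] 0.7999662108769633 226.414639270481
0.9 travel [21.7, -0.1, -8.5] rot [-0.004, -0.028, 0.001]
1.0 travel [43.0, -0.1, -14.7] rot [-0.004, -0.053, 0.001]
1.1 travel [64.7, -0.1, -18.7] rot [-0.004, -0.078, 0.001]
1.2 travel [86.8, -0.1, -20.5] rot [-0.004, -0.103, 0.001]
1.3 travel [108.9, -0.1, -20.1] rot [-0.004, -0.128, 0.001]
1.4 travel [130.8, -0.0, -17.4] rot [-0.004, -0.153, 0.001]
1.5 travel [152.4, -0.0, -12.5] rot [-0.004, -0.178, 0.001]
1.6 travel [173.4, 0.0, -5.4] rot [-0.004, -0.203, 0.001]
1.7 travel [193.5, 0.1, 3.8] rot [-0.004, -0.228, 0.001]
1.8 travel [212.6, 0.2, 14.9] rot [-0.004, -0.253, 0.001]
```

View pics/g.png

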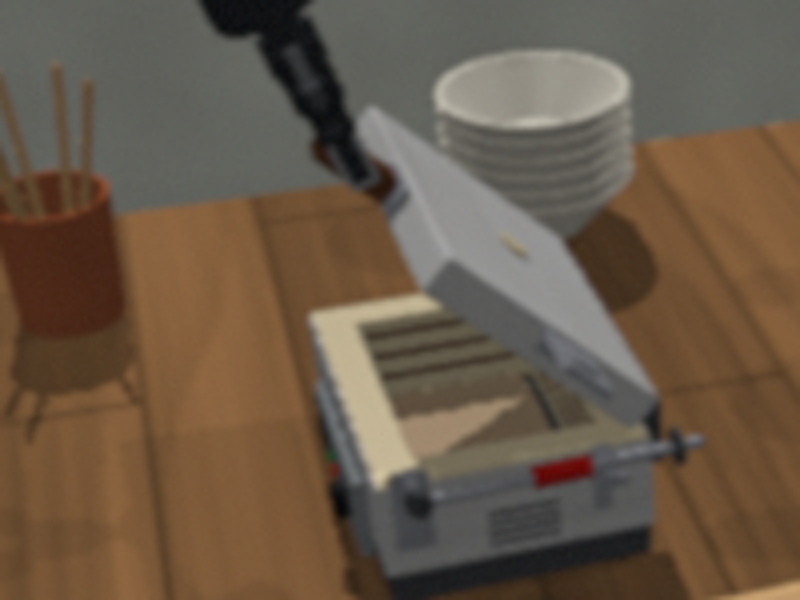

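```bash
python3 -m crank '[{"jaw":0,"travel":[11,0,-5],"rotation":[0,-0.01,0]},{"jaw":0,"travel":[22,0,-8.5],"rotation":[0,-0.03,0]},{"jaw":0,"travel":[32,0,-12],"rotation":[0,-0.04,0]},{"jaw":0,"travel":[43,0,-14.7],"rotation":[0,-0.05,0]},{"jaw":0,"travel":[54,0,-17],"rotation":[0,-0.065,0]},{"jaw":0,"travel":[65,0,-18.7],"rotation":[0,-0.08,0]},{"jaw":0,"travel":[76,0,-20],"rotation":[0,-0.09,0]},{"jaw":0,"travel":[87,0,-20.5],"rotation":[0,-0.1,0]},{"jaw":0,"travel":[98,0,-20.5],"rotation":[0,-0.115,0]},{"jaw":0,"travel":[109,0,-20],"rotation":[0,-0.13,0]},{"jaw":0,"travel":[120,0,-19],"rotation":[0,-0.14,0]},{"jaw":0,"travel":[131,0,-17.4],"rotation":[0,-0.15,0]},{"jaw":0,"travel":[142,0,-15],"rotation":[0,-0.165,0]},{"jaw":0,"travel":[152,0,-12.5],"rotation":[0,-0.18,0]},{"jaw":0,"travel":[163,0,-9],"rotation":[0,-0.19,0]},{"jaw":0,"travel":[173,0,-5.4],"rotation":[0,-0.2,0]},{"jaw":0,"travel":[183.5,0,-1],"rotation":[0,-0.215,0]},{"jaw":0,"travel":[193.5,0,3.8],"rotation":[0,-0.23,0]},{"jaw":0,"travel":[203,0,9],"rotation":[0,-0.24,0]},{"jaw":0,"travel":[211,0,13],"rotation":[0,-0.25,0]}]'
python3 - <<'E'
from h import *
p,R,st=cur(); g=p-R.apply([0,0,.019]); k=w2k(g);print("grasp in kiln",k,np.arctan2(k[2]-121,-k[0]),np.hypot(k[2]-121,k[0]),st["q"])
s=snap("side","3")
crop(s,100,60,300,210,4,"pics/i.png")
E
```

```text
clock: 6.82
ee_pos: [0.623, 0.2755, 0.3224]
tcp_rot: [0.999, 0.021, 0.045, -0.002]
wrist_force: [-2.3, 2.4, -0.2]
opening: 0.0236
grasp in kiln [ 49.07714945   3.18645598 341.27177779] 1.7900183771479228 225.67282222013318 [ 0.26221921  0.40999164  1.10587349 -0.01768615  1.53647967  1.79006737]
```

View pics/i.png

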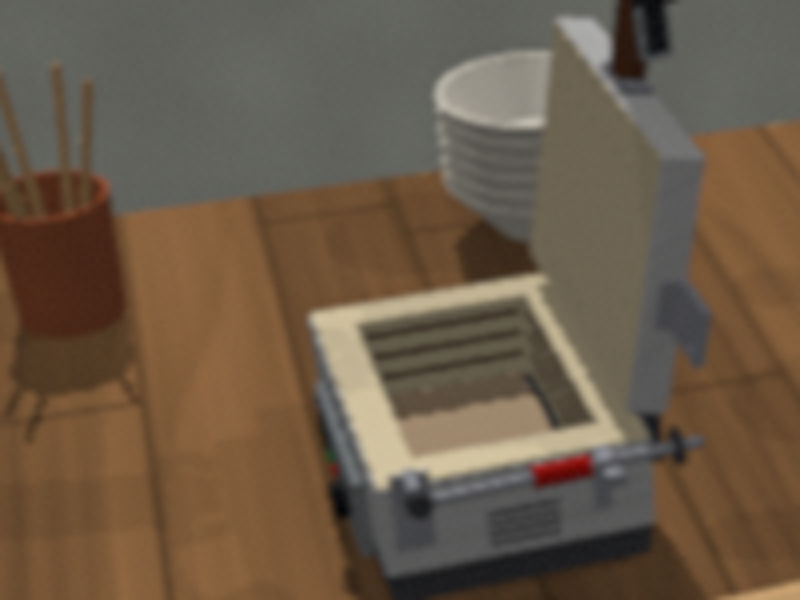

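```bash
python3 -m crank '[{"jaw":50,"travel":[0,0,0],"rotation":[0,0,0]},{"jaw":60,"travel":[0,0,0],"rotation":[0,0,0]},{"jaw":60,"travel":[0,0,0],"rotation":[0,0,0]},{"jaw":60,"travel":[0,0,-10],"rotation":[0,0,0]},{"jaw":60,"travel":[0,0,-40],"rotation":[0,0,0]},{"jaw":60,"travel":[0,0,-80],"rotation":[0,0,0]},{"jaw":60,"travel":[0,0,-80],"rotation":[0,0,0]}]'
python3 - <<'E'
from h import *
R=tool(YAW)
rel(k2w([-70,-166,300]),R,True)
rel(k2w([-70,-166,190]),R,True)
s=snap("side","4")
crop(s,100,60,300,210,4,"pics/j.png")
E
```

```text
clock: 7.45
ee_pos: [0.6175, 0.2741, 0.4104]
tcp_rot: [0.998, 0.02, 0.052, -0.003]
wrist_force: [0.1, 0.9, 1.3]
opening: 0.0514
travel [-128.1, 168.4, 116.2] rot [-0.003, -0.104, 0.001]
travel [-139.6, 168.7, 225.6] rot [-0.003, -0.104, 0.001]
```

View pics/j.png

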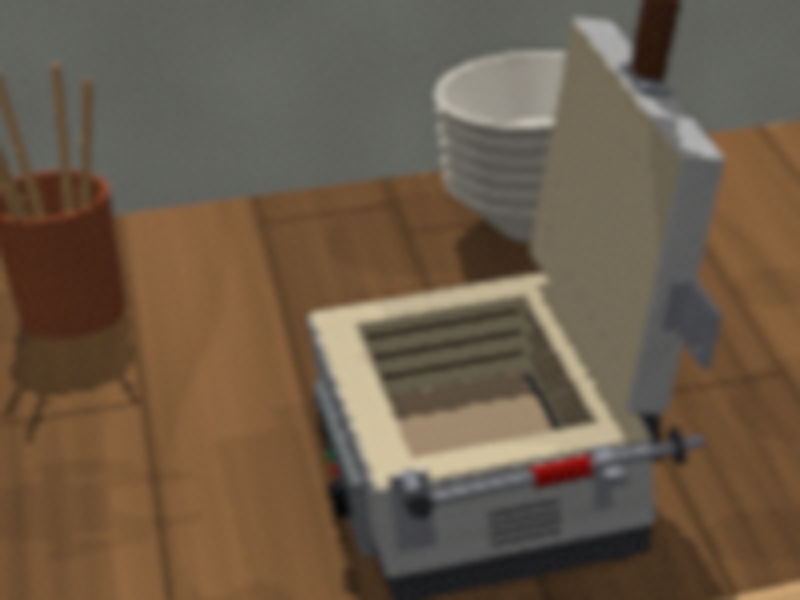

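```bash
python3 -m crank '[{"jaw":35,"travel":[-35,20,0],"rotation":[0,-0.05,0]},{"jaw":35,"travel":[-70,40,0],"rotation":[0,-0.1,0]},{"jaw":35,"travel":[-100,65,0],"rotation":[0,-0.1,0]},{"jaw":35,"travel":[-128,95,10],"rotation":[0,-0.104,0]},{"jaw":35,"travel":[-128,130,20],"rotation":[0,-0.104,0]},{"jaw":35,"travel":[-128,165,40],"rotation":[0,-0.104,0]},{"jaw":35,"travel":[-128,168.5,80],"rotation":[0,-0.104,0]},{"jaw":35,"travel":[-128,168.5,116],"rotation":[0,-0.104,0]},{"jaw":35,"travel":[-132,168.5,152],"rotation":[0,-0.104,0]},{"jaw":35,"travel":[-136,168.5,190],"rotation":[0,-0.104,0]},{"jaw":35,"travel":[-140,168.5,226],"rotation":[0,-0.104,0]},{"jaw":35,"travel":[-140,168.5,226],"rotation":[0,-0.104,0]},{"jaw":35,"travel":[-140,168.5,226],"rotation":[0,-0.104,0]}]'
python3 - <<'E'
from h import *
R=tool(YAW)
rel(k2w([-72,-166,112]),R,True)
p,_,st=cur();print(w2k(p),st["opening"])
s=snap("side","5");t=snap("top","5");print(proj(t,p))
crop(s,170,120,310,220,5.5,"pics/k.png");crop(t,150,180,260,290,5,"pics/l.png")
E
```

```text
clock: 8.58
ee_pos: [0.5031, 0.1005, 0.1615]
tcp_rot: [1.0, 0.02, -0.009, 0.0]
wrist_force: [-0.4, -0.2, -0.4]
opening: 0.0297
travel [5.3, -0.8, 68.4] rot [-0.0, 0.018, 0.001]
[ -76.0599696  -166.77520096  161.52903119] 0.029675071501373333
[213.38390111 238.4726542 ]
```

View pics/k.png

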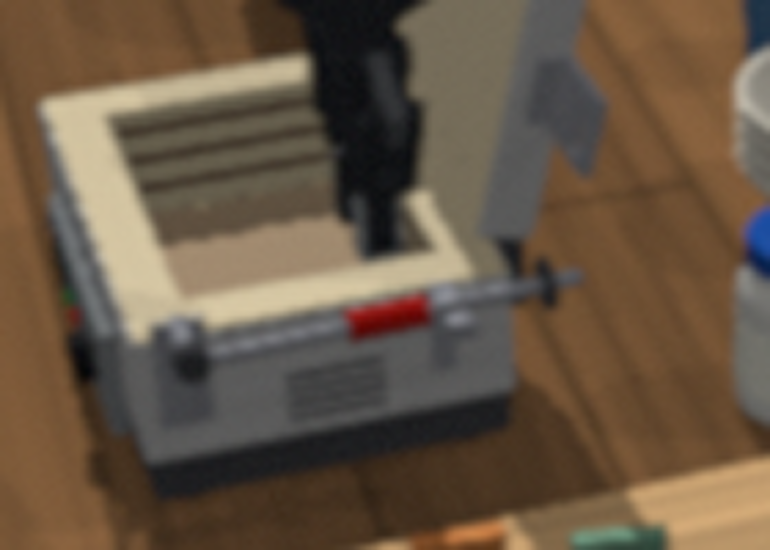

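View pics/l.png

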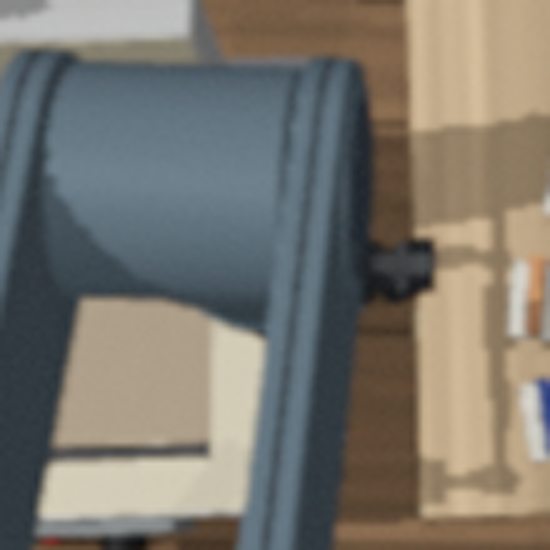

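```bash
python3 -m crank '[{"jaw":35,"travel":[2,-0.5,15],"rotation":[0,0.01,0]},{"jaw":35,"travel":[4,-1,30],"rotation":[0,0.018,0]},{"jaw":35,"travel":[5,-1,45],"rotation":[0,0.018,0]},{"jaw":35,"travel":[5,-1,57],"rotation":[0,0.018,0]},{"jaw":35,"travel":[5,-1,68],"rotation":[0,0.018,0]},{"jaw":35,"travel":[5,-1,68],"rotation":[0,0.018,0]},{"jaw":0,"travel":[5,-1,68],"rotation":[0,0.018,0]},{"jaw":0,"travel":[5,-1,68],"rotation":[0,0.018,0]},{"jaw":0,"travel":[5,-1,68],"rotation":[0,0.018,0]},{"jaw":0,"travel":[5,-1,68],"rotation":[0,0.018,0]}]' 30
python3 - <<'E'
from h import *
p,C,st=cur();g=p-C.apply([0,0,.019]);print(w2k(g),st["opening"])
r=93
for a in (.1,.2,.3,.4,.5,.54):
    rel(k2w([-165+r*np.cos(a),-166,112+r*np.sin(a)]),tool(YAW,-a),True)
E
```

```text
clock: 9.52
ee_pos: [0.5099, 0.1044, 0.0964]
tcp_rot: [1.0, 0.02, 0.004, -0.002]
wrist_force: [-0.1, 10.7, -1.2]
opening: 0.015
[ -69.2003677  -163.29141513  115.44280534] 0.014974022019310662
travel [-5.3, 2.8, -6.0] rot [-0.004, -0.108, 0.001]
travel [-8.5, 2.7, -15.5] rot [-0.004, -0.208, 0.001]
travel [-12.5, 2.7, -25.0] rot [-0.004, -0.308, 0.001]
travel [-17.4, 2.6, -34.4] rot [-0.004, -0.408, 0.001]
travel [-23.1, 2.6, -43.7] rot [-0.004, -0.508, 0.001]
travel [-25.6, 2.6, -47.3] rot [-0.004, -0.548, 0.001]
```

```bash
python3 -m crank '[{"jaw":0,"travel":[0,0,0],"rotation":[0,0,0]},{"jaw":0,"travel":[0,0,0],"rotation":[0,0,0]},{"jaw":0,"travel":[0,0,0],"rotation":[0,0,0]}]'
sed -i 's/0.2702,0/0.2729,0/' h.py
python3 - <<'E'
from h import *
p,C,st=cur();g=p-C.apply([0,0,.019]);print(w2k(g),st["opening"],st["wrist_force"])
r=93
for a in (.1,.2,.3,.4,.5,.54):
    rel(k2w([-165+r*np.cos(a),-166,112+r*np.sin(a)]),tool(YAW,-a),True)
E
```

```text
clock: 9.77
ee_pos: [0.5099, 0.1044, 0.0964]
tcp_rot: [1.0, 0.02, 0.004, -0.002]
wrist_force: [-0.2, 11.1, -2.4]
opening: 0.0147
[ -69.33409627 -165.98046427  115.44012858] 0.014729469254536583 [-0.15289871 11.09530995 -2.39898206]
travel [-5.1, 0.1, -6.0] rot [-0.004, -0.108, 0.001]
travel [-8.3, 0.0, -15.5] rot [-0.004, -0.208, 0.001]
travel [-12.4, -0.0, -25.0] rot [-0.004, -0.308, 0.001]
travel [-17.3, -0.1, -34.4] rot [-0.004, -0.408, 0.001]
travel [-23.0, -0.1, -43.7] rot [-0.004, -0.508, 0.001]
travel [-25.4, -0.1, -47.3] rot [-0.004, -0.548, 0.002]
```

Run:
```python
from h import *
P,C,_=cur()
r=95.7
for a in (.1,.2,.3,.4,.5,.52):
    R=C*Ro.from_euler('y',-a)
    c0=P-C.apply([0,0,.0156]); d=RK.apply([-r*(1-np.cos(a))/1000,0,r*np.sin(a)/1000])
    rel(c0+d+R.apply([0,0,.0156]),R)
```

```text
travel [-2.0, -0.0, -9.6] rot [-0.0, -0.1, -0.0]
travel [-4.9, -0.1, -19.3] rot [0.0, -0.2, -0.0]
travel [-8.7, -0.1, -29.0] rot [-0.0, -0.3, 0.0]
travel [-13.3, -0.2, -38.6] rot [0.0, -0.4, -0.0]
travel [-18.8, -0.2, -47.9] rot [-0.0, -0.5, 0.0]
travel [-20.0, -0.2, -49.7] rot [0.0, -0.52, 0.0]
```

```bash
python3 -m crank '[{"jaw":0,"travel":[-1,0,-4.8],"rotation":[0,-0.05,0]},{"jaw":0,"travel":[-2,0,-9.6],"rotation":[0,-0.1,0]},{"jaw":0,"travel":[-3.4,0,-14.5],"rotation":[0,-0.15,0]},{"jaw":0,"travel":[-5,0,-19.3],"rotation":[0,-0.2,0]},{"jaw":0,"travel":[-6.8,0,-24],"rotation":[0,-0.25,0]},{"jaw":0,"travel":[-8.7,0,-29],"rotation":[0,-0.3,0]},{"jaw":0,"travel":[-11,0,-34],"rotation":[0,-0.35,0]},{"jaw":0,"travel":[-13.3,0,-38.6],"rotation":[0,-0.4,0]},{"jaw":0,"travel":[-16,0,-43.3],"rotation":[0,-0.45,0]},{"jaw":0,"travel":[-18.8,0,-47.9],"rotation":[0,-0.5,0]},{"jaw":0,"travel":[-18.8,0,-47.9],"rotation":[0,-0.5,0]},{"jaw":0,"travel":[-18.8,0,-47.9],"rotation":[0,-0.5,0]},{"jaw":0,"travel":[-18.8,0,-47.9],"rotation":[0,-0.5,0]}]'
python3 - <<'E'
from h import *
p,C,st=cur();g=p-C.apply([0,0,.0156]);k=w2k(g);print(k,st["opening"],np.arctan2(k[2]-112,k[0]+165),np.hypot(k[2]-112,k[0]+165), C.as_euler('zyx'))
s=snap("side","6");t=snap("top","6")
crop(s,170,90,310,210,5,"pics/m.png")
for a in (.4,.45,.5,.55):
  print(a,"tip side px",proj(s,k2w([-165+192*np.cos(a),-166,112+192*np.sin(a)])),"pivot",proj(s,k2w([-165,-166,112])))
E
```

```text
clock: 10.85
ee_pos: [0.49, 0.1036, 0.1431]
tcp_rot: [0.969, 0.02, -0.245, 0.003]
wrist_force: [-2.4, 8.8, -4.8]
opening: 0.0146
[ -81.70253223 -165.97159383  156.83587508] 0.01464666813914073 0.4937867934590041 94.59769464399687 [-0.04643319 -0.49426481  3.1239341 ]
0.4 tip side px [269.32329389 148.30421966] pivot [204.59619509 186.03973638]
0.45 tip side px [267.73369613 145.57398218] pivot [204.59619509 186.03973638]
0.5 tip side px [265.97022159 142.92055871] pivot [204.59619509 186.03973638]
0.55 tip side px [264.03497922 140.35182362] pivot [204.59619509 186.03973638]
```

View pics/m.png

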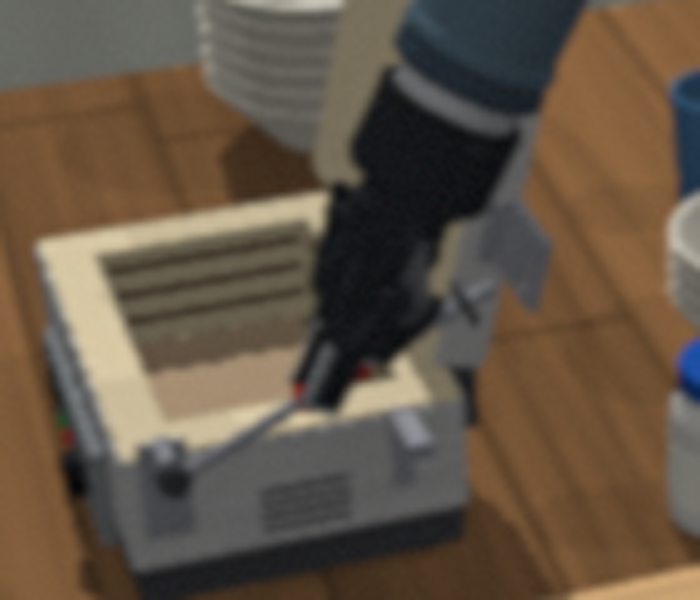

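Run:
```python
from h import *
s=load("side_6")
crop(s,195,130,285,195,8.5,"pics/n.png")
for a in (0.4,.45,.5):
  for r in (95-20,95+20,174,192): print(a,r,(proj(s,k2w([-165+r*np.cos(a),-166,112+r*np.sin(a)]))-[195,130])*8.5)
print((proj(s,k2w([-165,-166,112]))-[195,130])*8.5)
```

```text
0.4 75 [296.54207092 351.00894502]
0.4 115 [411.16351822 284.1853175 ]
0.4 174 [580.19007913 185.64382972]
0.4 192 [631.74799811 155.58586714]
0.45 75 [290.67632573 342.31693488]
0.45 115 [402.47704898 270.66220493]
0.45 174 [567.73501848 164.74593863]
0.45 192 [618.23641709 132.37884856]
0.5 75 [284.26508629 333.92985627]
0.5 115 [392.93638877 257.58131819]
0.5 174 [553.9509753  144.45827641]
0.5 192 [603.24688353 109.82474905]
[ 81.5676583  476.33775925]
```

View pics/n.png

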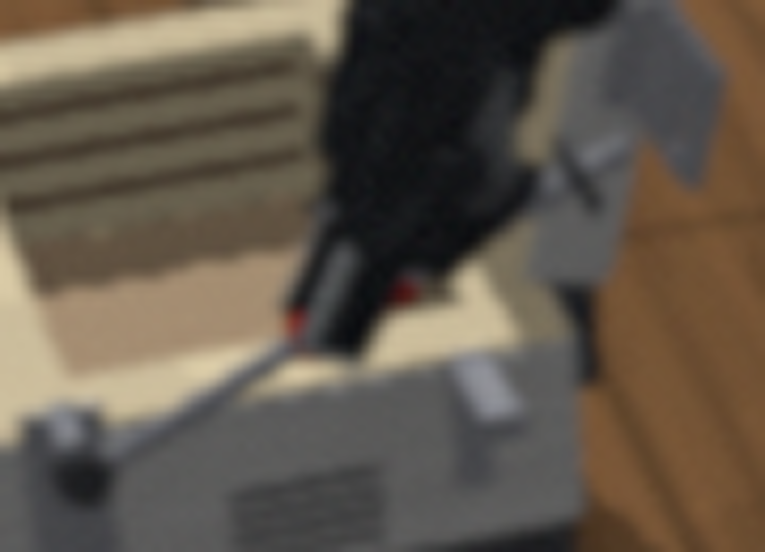

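Run:
```python
from h import *
s=load("side_6")
p,C,_=cur()
for nm,o in (("tcp",[0,0,0]),("near finger tip",[0,.0075,0]),("near back",[0,.022,0]),("grasp",[0,0,-.019]),("far tip",[0,-.0075,0])):
  print(nm,(proj(s,p+C.apply(o))-[195,130])*8.5)
st=readout.read_state(); print(st["q"],st["tau"])
```

```text
tcp [317.83519482 341.06439888]
near finger tip [324.14752791 353.50860416]
near back [336.50676387 377.87374259]
grasp [342.86240188 288.05133568]
far tip [311.57674303 328.72641579]
[-0.00263407  0.56612294  1.39497482 -0.01691521  1.67438968  1.52862279] [-4.50354919e+00 -5.92377019e+01 -2.63998318e+01 -3.02975737e+00
  3.02446447e+00 -2.97995954e-03]
```

```bash
python3 -m crank '[{"jaw":0,"travel":[-0.5,0,-2],"rotation":[0,-0.02,0]},{"jaw":0,"travel":[-1,0,-4],"rotation":[0,-0.04,0]},{"jaw":0,"travel":[-1.5,0,-6],"rotation":[0,-0.06,0]},{"jaw":0,"travel":[-2,0,-7],"rotation":[0,-0.07,0]},{"jaw":0,"travel":[-2,0,-7],"rotation":[0,-0.07,0]},{"jaw":0,"travel":[-2,0,-7],"rotation":[0,-0.07,0]},{"jaw":30,"travel":[-2,0,-7],"rotation":[0,-0.07,0]},{"jaw":35,"travel":[-2,0,-7],"rotation":[0,-0.07,0]},{"jaw":35,"travel":[-2,0,-7],"rotation":[0,-0.07,0]},{"jaw":35,"travel":[-2,0,-7],"rotation":[0,-0.07,0]},{"jaw":35,"travel":[-2,0,-20],"rotation":[0,-0.07,0]},{"jaw":35,"travel":[-2,0,-40],"rotation":[0,-0.07,0]},{"jaw":35,"travel":[-2,0,-70],"rotation":[0,-0.07,0]},{"jaw":35,"travel":[-2,0,-100],"rotation":[0,-0.07,0]},{"jaw":35,"travel":[-2,0,-100],"rotation":[0,-0.07,0]}]'
python3 - <<'E'
from h import *
s=snap("side","7");t=snap("top","7")
crop(s,195,130,285,195,8.5,"pics/o.png")
crop(t,190,180,280,290,5,"pics/o2.png")
for a in (0.4,.45,.5,.55):
  for r in (75,115,174,192): print(a,r,(proj(s,k2w([-165+r*np.cos(a),-166,112+r*np.sin(a)]))-[195,130])*8.5)
E
```

```text
clock: 12.2
ee_pos: [0.5392, 0.1024, 0.2363]
tcp_rot: [0.962, 0.019, -0.274, 0.006]
wrist_force: [-0.9, 0.0, 0.8]
opening: 0.03
0.4 75 [296.54207092 351.00894502]
0.4 115 [411.16351822 284.1853175 ]
0.4 174 [580.19007913 185.64382972]
0.4 192 [631.74799811 155.58586714]
0.45 75 [290.67632573 342.31693488]
0.45 115 [402.47704898 270.66220493]
0.45 174 [567.73501848 164.74593863]
0.45 192 [618.23641709 132.37884856]
0.5 75 [284.26508629 333.92985627]
0.5 115 [392.93638877 257.58131819]
0.5 174 [553.9509753  144.45827641]
0.5 192 [603.24688353 109.82474905]
0.55 75 [277.32160552 325.87052822]
0.55 115 [382.55869078 244.97952681]
0.55 174 [538.85651749 124.84043621]
0.55 192 [586.79732338  87.99050077]
```

View pics/o.png

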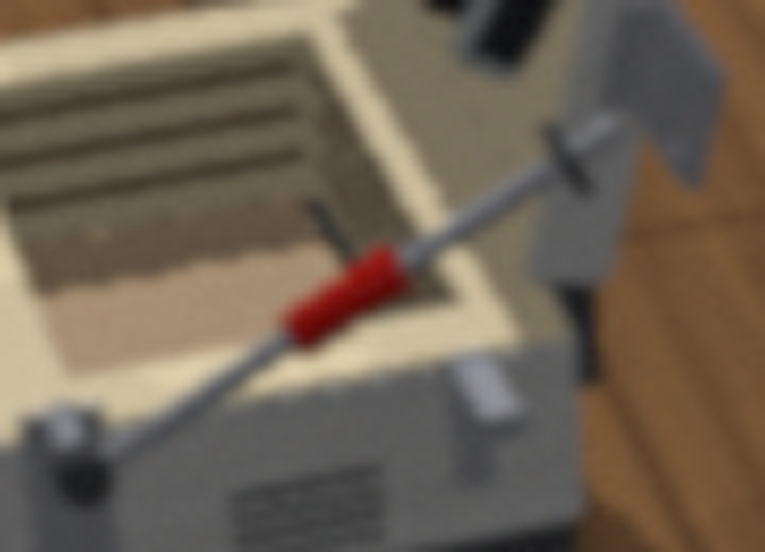

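View pics/o2.png

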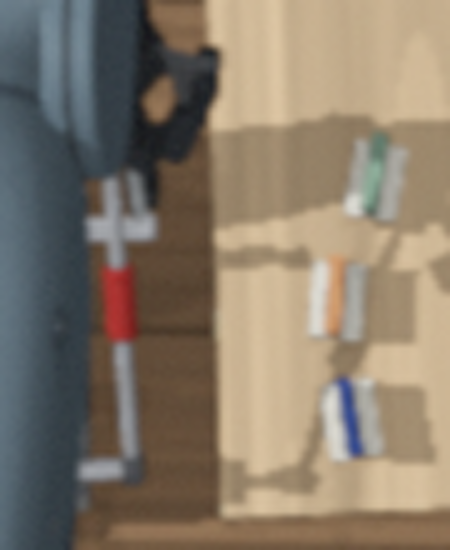

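Run:
```python
from h import *
def red(c):
    im=c["image"].astype(int); m=(im[...,0]>120)&(im[...,1]<60)&(im[...,2]<60)
    m=(im[...,0]-np.maximum(im[...,1],im[...,2])); w=np.clip(m-50,0,None).astype(float)
    v,u=np.mgrid[:420,:560]; w[(u<215)|(u>265)|(v<140)|(v>195)]=0
    ys,xs=np.nonzero(w>20); 
    cu,cv=(w*u).sum()/w.sum(),(w*v).sum()/w.sum()
    d=np.array([[ (w*(u-cu)**2).sum(),(w*(u-cu)*(v-cv)).sum()],[(w*(u-cu)*(v-cv)).sum(),(w*(v-cv)**2).sum()]])
    e,V=np.linalg.eigh(d); a=V[:,1]; return np.array([cu,cv]),a[1]/a[0],len(ys)
s0=load("side_3");s=load("side_7")
b=[red(x) for x in (s0,s)];print(b)
f=lambda a,r=95:proj(s,k2w([-165+r*np.cos(a),-166,112+r*np.sin(a)]))
print("pred0",f(0),"seen diff",b[1][0]-b[0][0])
for a in (.4,.425,.45,.475,.5,.525): 
    d=f(a,115)-f(a,75);print(a,f(a)-f(0),d[1]/d[0])
d=f(0,115)-f(0,75);print(d[1]/d[0])
```

```text
[(array([240.17037578, 176.57971543]), np.float64(-0.20292684548881615), 54), (array([235.29584775, 163.9799308 ]), np.float64(-0.6702386580970391), 63)]
pred0 [240.40260574 178.9585238 ] seen diff [ -4.87452802 -12.59978464]
0.4 [ -3.77254228 -11.59434368] -0.582994100112398
0.425 [ -4.19174968 -12.25203496] -0.611527909741239
0.45 [ -4.63170815 -12.89911334] -0.6409147263740911
0.475 [ -5.09221183 -13.53513574] -0.671231844318177
0.5 [ -5.57304024 -14.15966315] -0.7025639367422747
0.525 [ -6.07395825 -14.77226103] -0.7350040731656295
-0.19776382092334116
```

```bash
python3 -m crank '[{"jaw":35,"travel":[0,0,30],"rotation":[0,0,0]},{"jaw":35,"travel":[0,0,60],"rotation":[0,0,0]},{"jaw":35,"travel":[0,0,80],"rotation":[0,0,0]},{"jaw":35,"travel":[0,0,93],"rotation":[0,0,0]},{"jaw":35,"travel":[0,0,93],"rotation":[0,0,0]},{"jaw":0,"travel":[0,0,93],"rotation":[0,0,0]},{"jaw":0,"travel":[0,0,93],"rotation":[0,0,0]},{"jaw":0,"travel":[0,0,93],"rotation":[0,0,0]},{"jaw":0,"travel":[0,0,93],"rotation":[0,0,0]},{"jaw":0,"travel":[-0.5,0,91],"rotation":[0,-0.02,0]},{"jaw":0,"travel":[-1,0,89],"rotation":[0,-0.04,0]},{"jaw":0,"travel":[-1,0,89],"rotation":[0,-0.04,0]},{"jaw":0,"travel":[-1,0,89],"rotation":[0,-0.04,0]},{"jaw":30,"travel":[-1,0,89],"rotation":[0,-0.04,0]},{"jaw":35,"travel":[-1,0,89],"rotation":[0,-0.04,0]},{"jaw":35,"travel":[-1,0,89],"rotation":[0,-0.04,0]},{"jaw":35,"travel":[0,0,70],"rotation":[0,-0.04,0]},{"jaw":35,"travel":[0,0,35],"rotation":[0,0,0]},{"jaw":35,"travel":[0,0,0],"rotation":[0,0,0]},{"jaw":35,"travel":[0,0,0],"rotation":[0,0,0]}]'
cat > rod.py <<'E'
from h import *
def red(c):
    im=c["image"].astype(int)
    m=(im[...,0]-np.maximum(im[...,1],im[...,2])); w=np.clip(m-50,0,None).astype(float)
    v,u=np.mgrid[:420,:560]; w[(u<215)|(u>265)|(v<140)|(v>195)]=0
    cu,cv=(w*u).sum()/w.sum(),(w*v).sum()/w.sum()
    d=np.array([[ (w*(u-cu)**2).sum(),(w*(u-cu)*(v-cv)).sum()],[(w*(u-cu)*(v-cv)).sum(),(w*(v-cv)**2).sum()]])
    e,V=np.linalg.eigh(d); a=V[:,1]; return np.array([cu,cv]),a[1]/a[0]
E
python3 - <<'E'
from rod import *
s=snap("side","8"); b=red(load("side_3"));print(red(s)[0]-b[0],red(s)[1])
crop(s,195,130,285,195,8.5,"pics/p.png")
E
```

```text
clock: 13.97
ee_pos: [0.5403, 0.1023, 0.2373]
tcp_rot: [0.962, 0.019, -0.272, 0.006]
wrist_force: [-0.9, -0.3, 0.9]
opening: 0.0296
[ -5.40444171 -13.26249932] -0.6967181320314451
```

View pics/p.png

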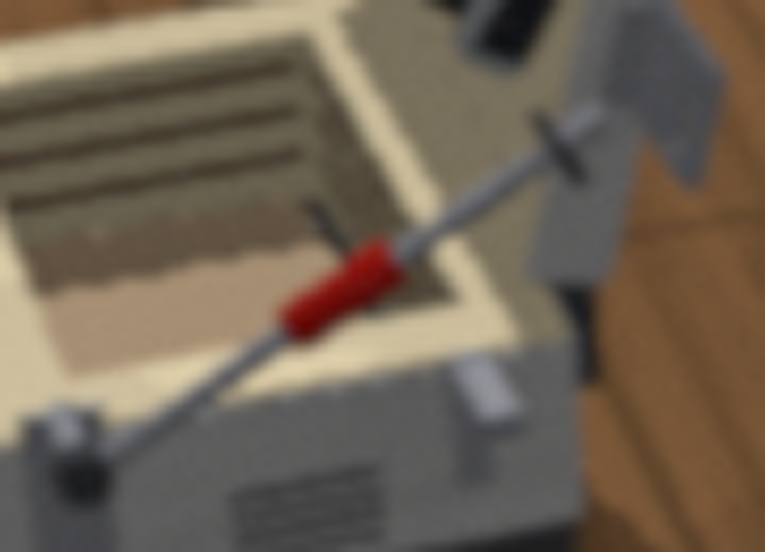

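Run:
```python
from h import *
R=tool(YAW,0)
P,C,_=cur()
rel(P+[-.03,0,.20],R)
rel(k2w([40,0,450]),R,True)
rel(k2w([55.7,0,450]),R,True)
rel(k2w([55.7,0,340]),R,True)
```

```text
travel [-131.0, -1.0, -154.1] rot [0.001, 0.556, -0.0]
travel [-35.3, -168.9, -209.3] rot [0.001, 0.556, -0.0]
travel [-21.9, -168.9, -217.6] rot [0.001, 0.556, -0.0]
travel [36.1, -169.0, -124.2] rot [0.001, 0.556, -0.0]
```

```bash
python3 -m crank '[{"jaw":35,"travel":[-25,0,-28],"rotation":[0,0.1,0]},{"jaw":35,"travel":[-50,0,-57],"rotation":[0,0.2,0]},{"jaw":35,"travel":[-75,0,-87],"rotation":[0,0.3,0]},{"jaw":40,"travel":[-103,0,-120],"rotation":[0,0.4,0]},{"jaw":50,"travel":[-131,0,-154],"rotation":[0,0.5,0]},{"jaw":60,"travel":[-120,-20,-180],"rotation":[0,0.556,0]},{"jaw":60,"travel":[-100,-55,-200],"rotation":[0,0.556,0]},{"jaw":60,"travel":[-75,-90,-205],"rotation":[0,0.556,0]},{"jaw":60,"travel":[-50,-125,-210],"rotation":[0,0.556,0]},{"jaw":60,"travel":[-35,-155,-212],"rotation":[0,0.556,0]},{"jaw":60,"travel":[-22,-169,-218],"rotation":[0,0.556,0]},{"jaw":60,"travel":[-22,-169,-218],"rotation":[0,0.556,0]},{"jaw":60,"travel":[-22,-169,-218],"rotation":[0,0.556,0]},{"jaw":60,"travel":[-22,-169,-218],"rotation":[0,0.556,0]}]'
python3 - <<'E'
from h import *
rel(k2w([55,0,340]),tool(YAW,0),True)
s=snap("side","9")
crop(s,195,20,335,140,5,"pics/q.png")
p,C,st=cur();print(w2k(p),st["opening"])
E
```

```text
clock: 15.18
ee_pos: [0.6266, 0.2749, 0.4268]
tcp_rot: [1.0, 0.02, -0.005, 0.0]
wrist_force: [-0.8, -0.6, -0.2]
opening: 0.0515
travel [1.9, -0.2, 105.8] rot [0.001, 0.01, 0.0]
[ 54.08971908  -0.5030937  427.59039034] 0.051150810780940775
```

View pics/q.png

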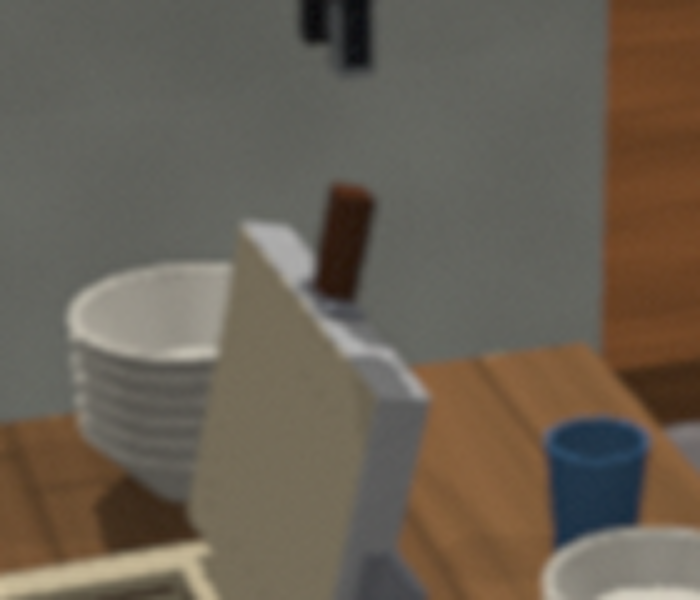

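```bash
python3 -m crank '[{"jaw":60,"travel":[0,0,35],"rotation":[0,0,0]},{"jaw":60,"travel":[1,0,70],"rotation":[0,0.01,0]},{"jaw":60,"travel":[2,0,95],"rotation":[0,0.01,0]},{"jaw":60,"travel":[2,0,104],"rotation":[0,0.01,0]},{"jaw":60,"travel":[2,0,104],"rotation":[0,0.01,0]},{"jaw":0,"travel":[2,0,104],"rotation":[0,0.01,0]},{"jaw":0,"travel":[2,0,104],"rotation":[0,0.01,0]},{"jaw":0,"travel":[2,0,104],"rotation":[0,0.01,0]},{"jaw":0,"travel":[2,0,104],"rotation":[0,0.01,0]},{"jaw":0,"travel":[2,0,104],"rotation":[0,0.01,0]},{"jaw":0,"travel":[2,0,104],"rotation":[0,0.01,0]}]' 30
python3 - <<'E'
from h import *
P,C,st=cur();g=P-C.apply([0,0,.019]);k=w2k(g);print(k,st["opening"],np.arctan2(k[2]-121,-k[0]),np.hypot(k[2]-121,k[0]))
r=np.hypot(k[2]-121,k[0])
for a in (1.77,1.72,1.67,1.62,1.57,1.52,1.47,1.43,1.4,1.37):
    print(a,end=' ');rel(k2w([-r*np.cos(a),k[1],121+r*np.sin(a)]),C,True)
E
```

```text
clock: 16.15
ee_pos: [0.6287, 0.2757, 0.3261]
tcp_rot: [1.0, 0.02, 0.003, -0.0]
wrist_force: [0.2, -0.1, 8.4]
opening: 0.0234
[ 56.26424448   0.5772522  345.07964812] 0.02340772580629065 1.8168009683776114 231.035395360696
1.77 travel [-10.5, -0.0, -2.4] rot [0.0, 0.0, 0.0]
1.72 travel [-21.9, -0.0, -4.5] rot [0.0, 0.0, 0.0]
1.67 travel [-33.4, -0.0, -6.0] rot [0.0, 0.0, 0.0]
1.62 travel [-44.9, -0.0, -6.9] rot [0.0, 0.0, 0.0]
1.57 travel [-56.4, -0.0, -7.3] rot [0.0, 0.0, 0.0]
1.52 travel [-68.0, -0.1, -7.0] rot [0.0, 0.0, 0.0]
1.47 travel [-79.5, -0.1, -6.2] rot [0.0, 0.0, 0.0]
1.43 travel [-88.7, -0.1, -5.2] rot [0.0, 0.0, 0.0]
1.4 travel [-95.5, -0.1, -4.1] rot [0.0, 0.0, 0.0]
1.37 travel [-102.3, -0.1, -2.9] rot [0.0, 0.0, 0.0]
```

```bash
python3 -m crank '[{"jaw":0,"travel":[-5,0,-1.2],"rotation":[0,0,0]},{"jaw":0,"travel":[-10.5,0,-2.4],"rotation":[0,0,0]},{"jaw":0,"travel":[-16,0,-3.5],"rotation":[0,0,0]},{"jaw":0,"travel":[-22,0,-4.5],"rotation":[0,0,0]},{"jaw":0,"travel":[-28,0,-5.3],"rotation":[0,0,0]},{"jaw":0,"travel":[-33.4,0,-6],"rotation":[0,0,0]},{"jaw":0,"travel":[-39,0,-6.5],"rotation":[0,0,0]},{"jaw":0,"travel":[-45,0,-6.9],"rotation":[0,0,0]},{"jaw":0,"travel":[-51,0,-7.2],"rotation":[0,0,0]},{"jaw":0,"travel":[-56.4,0,-7.3],"rotation":[0,0,0]},{"jaw":0,"travel":[-62,0,-7.2],"rotation":[0,0,0]},{"jaw":0,"travel":[-68,0,-7],"rotation":[0,0,0]},{"jaw":0,"travel":[-72,0,-6.8],"rotation":[0,0,0]},{"jaw":0,"travel":[-75,0,-6.5],"rotation":[0,0,0]},{"jaw":0,"travel":[-75,0,-6.5],"rotation":[0,0,0]},{"jaw":0,"travel":[-75,0,-6.5],"rotation":[0,0,0]}]'
python3 - <<'E'
from h import *
P,C,st=cur();g=P-C.apply([0,0,.019]);k=w2k(g);print(k,np.arctan2(k[2]-121,-k[0]),np.hypot(k[2]-121,k[0]))
s=snap("side","10");t=snap("top","10")
crop(s,225,105,295,160,10,"pics/r.png")
crop(t,190,180,280,290,5,"pics/r2.png")
E
```

```text
clock: 17.48
ee_pos: [0.5529, 0.2726, 0.331]
tcp_rot: [1.0, 0.02, 0.001, -0.0]
wrist_force: [-0.5, -0.6, 7.4]
opening: 0.0238
[-19.51778302   0.45038974 350.0488601 ] 1.4857893666158395 229.87893372145703
```

View pics/r.png

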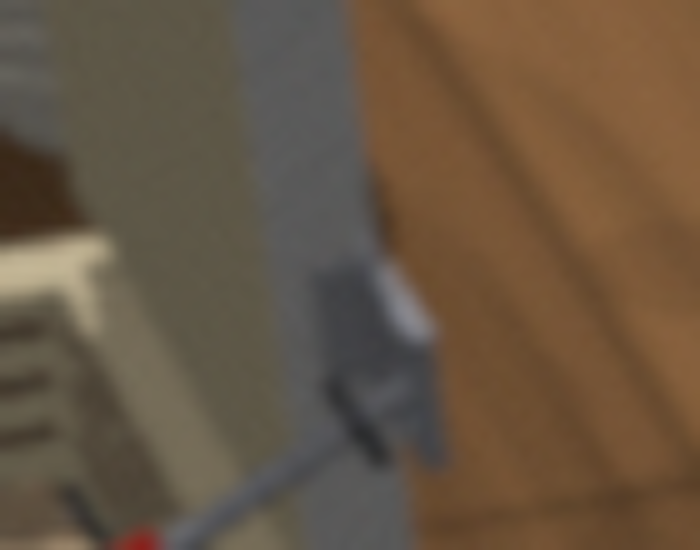

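View pics/r2.png

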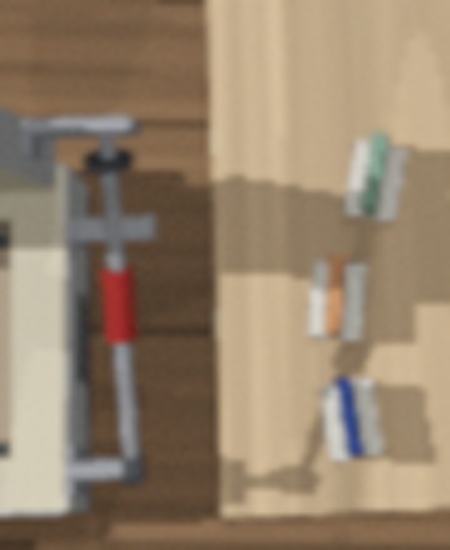

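```bash
python3 -m crank '[{"jaw":0,"travel":[-3,0,0.3],"rotation":[0,0,0]},{"jaw":0,"travel":[-6,0,0.7],"rotation":[0,0,0]},{"jaw":0,"travel":[-9,0,1],"rotation":[0,0,0]},{"jaw":0,"travel":[-12,0,1.4],"rotation":[0,0,0]},{"jaw":0,"travel":[-15,0,1.8],"rotation":[0,0,0]},{"jaw":0,"travel":[-18,0,2.3],"rotation":[0,0,0]},{"jaw":0,"travel":[-18,0,2.3],"rotation":[0,0,0]},{"jaw":0,"travel":[-18,0,2.3],"rotation":[0,0,0]}]'
python3 - <<'E'
from h import *
P,C,st=cur();g=P-C.apply([0,0,.019]);k=w2k(g);print(k,np.arctan2(k[2]-121,-k[0]),np.hypot(k[2]-121,k[0]))
s=snap("side","11");t=snap("top","11")
crop(s,225,105,295,160,10,"pics/s.png")
crop(t,190,180,280,290,5,"pics/s2.png")
E
```

```text
clock: 18.25
ee_pos: [0.5349, 0.2718, 0.3285]
tcp_rot: [1.0, 0.02, 0.001, -0.0]
wrist_force: [-0.2, -1.8, 7.0]
opening: 0.0237
[-37.57974174   0.42347643 347.53200565] 1.406401927958796 229.62793073430944
```

View pics/s.png

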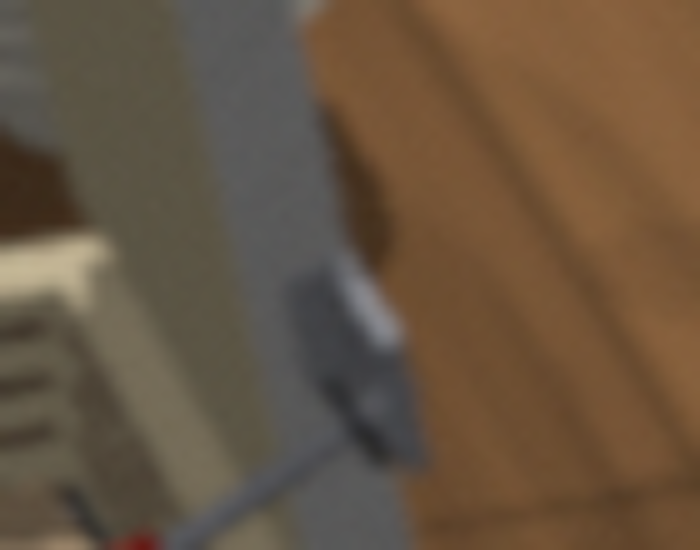

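View pics/s2.png

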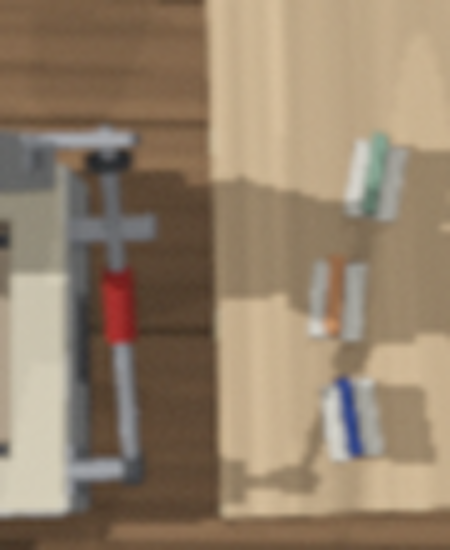

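```bash
python3 -m crank '[{"jaw":0,"travel":[-2,0,0.3],"rotation":[0,0,0]},{"jaw":0,"travel":[-4,0,0.7],"rotation":[0,0,0]},{"jaw":0,"travel":[-4,0,0.7],"rotation":[0,0,0]},{"jaw":0,"travel":[-4,0,0.7],"rotation":[0,0,0]}]'
python3 -m crank '[{"jaw":0,"travel":[-2,0,0.3],"rotation":[0,0,0]},{"jaw":0,"travel":[-4,0,0.7],"rotation":[0,0,0]},{"jaw":0,"travel":[-4,0,0.7],"rotation":[0,0,0]},{"jaw":0,"travel":[-4,0,0.7],"rotation":[0,0,0]}]'
python3 - <<'E'
from h import *
P,C,st=cur();g=P-C.apply([0,0,.019]);k=w2k(g);print(k,np.arctan2(k[2]-121,-k[0]))
s=snap("side","12")
crop(s,225,105,295,160,10,"pics/u.png")
E
```

```text
clock: 18.68
ee_pos: [0.531, 0.2717, 0.3278]
tcp_rot: [1.0, 0.02, 0.001, -0.0]
wrist_force: [-0.2, -1.1, 6.9]
opening: 0.0235
clock: 19.02
ee_pos: [0.528, 0.2715, 0.3272]
tcp_rot: [1.0, 0.02, 0.002, -0.0]
wrist_force: [2.8, -0.2, 6.1]
opening: 0.0234
[-44.46626385   0.41207298 346.24815325] 1.3758922766814266
```

View pics/u.png

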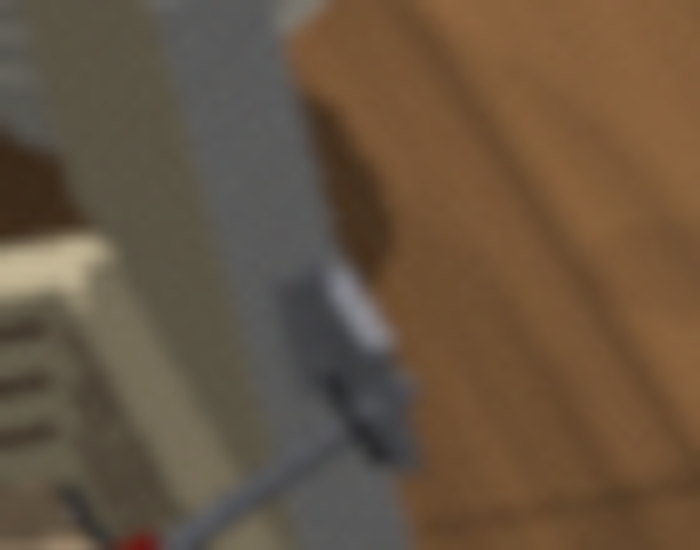

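```bash
python3 -m crank '[{"jaw":0,"travel":[-1,0,0],"rotation":[0,0,0]},{"jaw":20,"travel":[0,0,0],"rotation":[0,0,0]},{"jaw":45,"travel":[0,0,0],"rotation":[0,0,0]},{"jaw":60,"travel":[0,0,0],"rotation":[0,0,0]},{"jaw":60,"travel":[0,0,0],"rotation":[0,0,0]},{"jaw":60,"travel":[0,0,0],"rotation":[0,0,0]}]'
python3 - <<'E'
from h import *
s=snap("side","13")
crop(s,195,25,305,160,4.4,"pics/v.png")
E
```

```text
clock: 19.57
ee_pos: [0.5262, 0.2716, 0.3248]
tcp_rot: [1.0, 0.021, -0.001, 0.0]
wrist_force: [0.8, -0.7, -0.8]
opening: 0.0512
```

View pics/v.png

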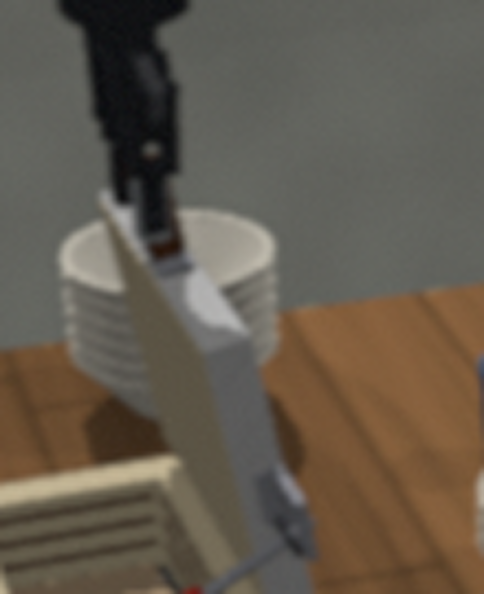

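```bash
python3 -m crank '[{"jaw":60,"travel":[0,0,-20],"rotation":[0,0,0]},{"jaw":60,"travel":[-5,0,-50],"rotation":[0,0,0]},{"jaw":60,"travel":[-10,0,-85],"rotation":[0,0,0]},{"jaw":60,"travel":[-20,10,-100],"rotation":[0,0,0]},{"jaw":60,"travel":[-20,50,-100],"rotation":[0,0,0]},{"jaw":60,"travel":[-20,90,-100],"rotation":[0,0,0]},{"jaw":60,"travel":[-20,130,-100],"rotation":[0,0,0]},{"jaw":60,"travel":[-20,170,-100],"rotation":[0,0,0]},{"jaw":60,"travel":[-20,210,-100],"rotation":[0,0,0]},{"jaw":60,"travel":[-20,250,-100],"rotation":[0,0,0]},{"jaw":60,"travel":[-20,280,-100],"rotation":[0,0,0]},{"jaw":60,"travel":[-20,280,-100],"rotation":[0,0,0]}]'
python3 - <<'E'
from h import *
s=snap("side","14");t=snap("top","14")
crop(s,150,60,310,200,5,"pics/w.png");
t0=load("top_0");s0=load("side_0")
crop(t0,305,170,415,280,5,"pics/x.png");crop(s0,240,225,390,360,4.4,"pics/y.png")
E
```

```text
clock: 20.62
ee_pos: [0.5182, -0.0142, 0.4247]
tcp_rot: [1.0, 0.017, -0.001, 0.001]
wrist_force: [-0.1, 0.1, 0.2]
opening: 0.0515
```

View pics/w.png

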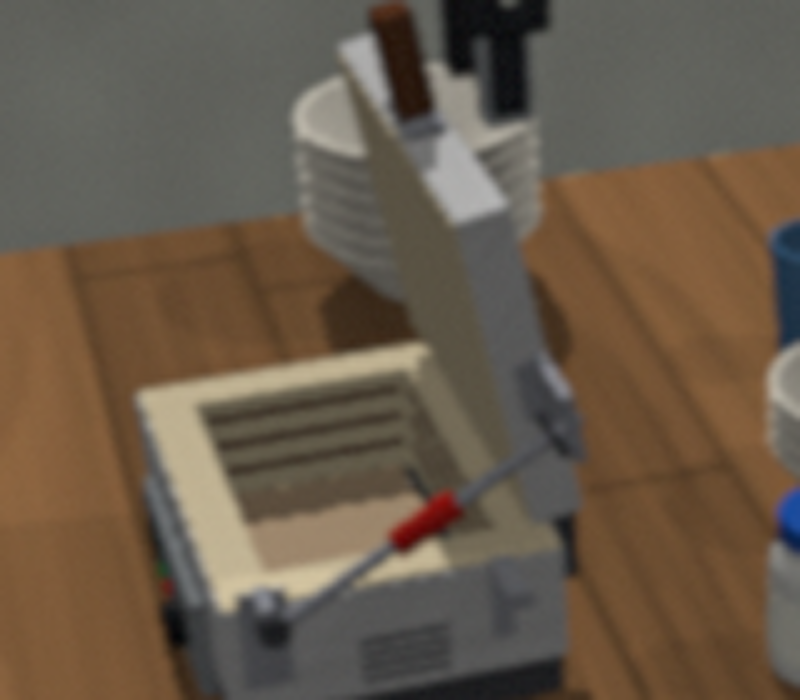

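View pics/x.png

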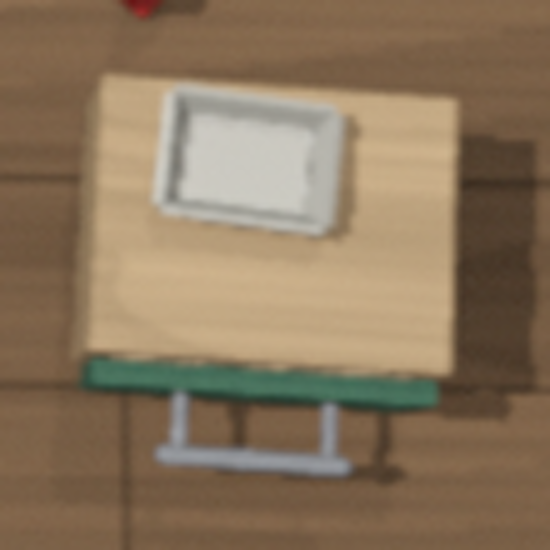

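View pics/y.png

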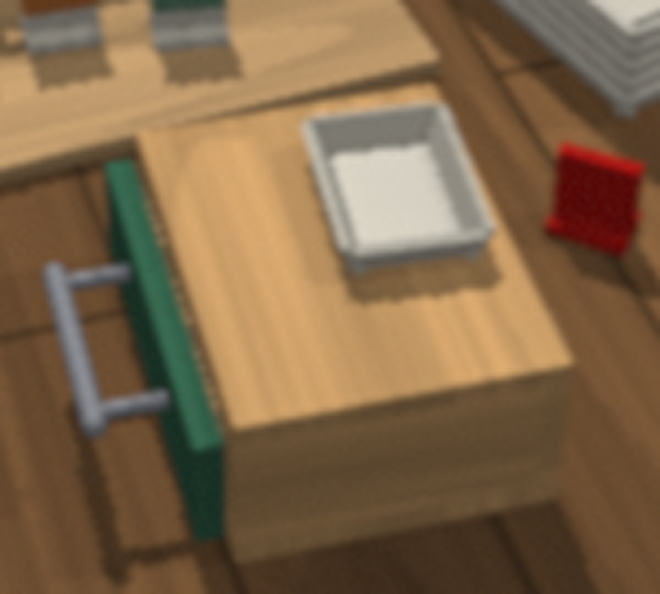

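Run:
```python
from h import *
t=load("top_0");s=load("side_0")
P=[onz(t,305+u/5,170+v/5,0.09) for u,v in((103,75),(458,98),(455,375),(88,353))];print(np.round(P,4),np.mean(P,0))
H=[onz(t,305+u/5,170+v/5,0.055) for u,v in((158,455),(350,467))];print(np.round(H,4),np.mean(H,0))
Q=[onz(s,240+u/4.4,225+v/4.4,0.09) for u,v in((138,130),(435,88),(570,365),(233,430))];print("side FL BL BR FR",np.round(Q,4),np.mean(Q,0))
H=[onz(s,240+u/4.4,225+v/4.4,0.055) for u,v in((55,268),(95,420))];print(np.round(H,4),np.mean(H,0))
```

```text
[[ 0.6633 -0.2005  0.09  ]
 [ 0.652  -0.4013  0.09  ]
 [ 0.4956 -0.3936  0.09  ]
 [ 0.5061 -0.1905  0.09  ]] [ 0.57924385 -0.296482    0.09      ]
[[ 0.452  -0.2334  0.055 ]
 [ 0.446  -0.3419  0.055 ]] [ 0.44898257 -0.28764889  0.055     ]
side FL BL BR FR [[ 0.5112 -0.1841  0.09  ]
 [ 0.6645 -0.1993  0.09  ]
 [ 0.6508 -0.395   0.09  ]
 [ 0.4971 -0.3857  0.09  ]] [ 0.580916   -0.29103881  0.09      ]
[[ 0.4548 -0.2311  0.055 ]
 [ 0.4484 -0.3314  0.055 ]] [ 0.45157882 -0.28123652  0.055     ]
```

Run:
```python
from h import *
R=tool(1.51)
rel([.450,-.282,.20],R);rel([.450,-.282,.12],R)
print(cur()[2]["q"])
```

```text
travel [-78.2, 269.4, 225.0] rot [-0.001, 0.0, -1.472]
travel [-78.1, 269.5, 305.0] rot [-0.001, 0.0, -1.472]
[-2.35073351e-01  1.45408768e-01  1.21768088e+00  5.45646778e-04
  1.77967552e+00  1.29788123e+00]
```

```bash
python3 -m crank '[{"jaw":32,"travel":[-8,27,22],"rotation":[0,0,-0.12]},{"jaw":32,"travel":[-16,54,44],"rotation":[0,0,-0.24]},{"jaw":32,"travel":[-24,81,66],"rotation":[0,0,-0.36]},{"jaw":32,"travel":[-32,108,88],"rotation":[0,0,-0.48]},{"jaw":32,"travel":[-40,135,110],"rotation":[0,0,-0.6]},{"jaw":32,"travel":[-48,162,132],"rotation":[0,0,-0.72]},{"jaw":32,"travel":[-56,189,154],"rotation":[0,0,-0.84]},{"jaw":32,"travel":[-64,216,176],"rotation":[0,0,-0.96]},{"jaw":32,"travel":[-72,243,200],"rotation":[0,0,-1.08]},{"jaw":32,"travel":[-78,269.5,225],"rotation":[0,0,-1.2]},{"jaw":32,"travel":[-78,269.5,250],"rotation":[0,0,-1.32]},{"jaw":32,"travel":[-78,269.5,280],"rotation":[0,0,-1.42]},{"jaw":32,"travel":[-78,269.5,305],"rotation":[0,0,-1.47]},{"jaw":32,"travel":[-78,269.5,305],"rotation":[0,0,-1.47]},{"jaw":32,"travel":[-78,269.5,305],"rotation":[0,0,-1.47]},{"jaw":32,"travel":[-78,269.5,305],"rotation":[0,0,-1.47]}]'
python3 - <<'E'
from h import *
rel([.450,-.282,.052],tool(1.51),True)
s=snap("side","15");t=snap("top","15");p,C,st=cur()
print(proj(s,p),proj(t,p),st["opening"])
crop(t,305,170,415,280,5,"pics/x2.png");crop(s,220,205,370,340,4.4,"pics/y2.png")
E
```

```text
clock: 22.05
ee_pos: [0.4526, -0.2812, 0.122]
tcp_rot: [0.728, 0.686, 0.0, 0.001]
wrist_force: [0.0, 0.4, 0.7]
opening: 0.0273
travel [-0.8, -2.7, 89.0] rot [0.002, 0.001, 0.001]
[255.93872975 278.815193  ] [358.32719399 259.76956234] 0.026836273950180376
```

View pics/x2.png

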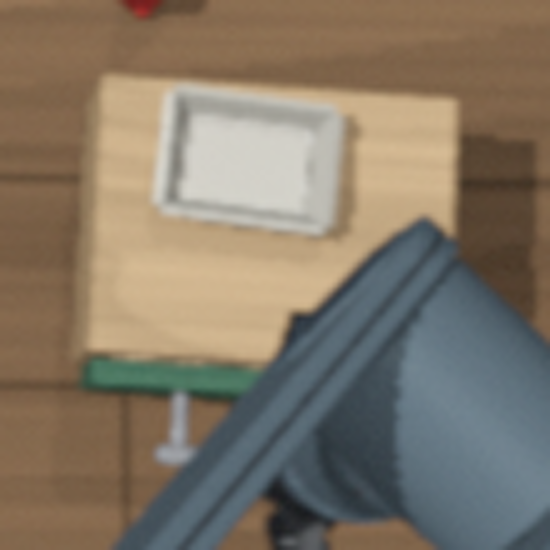

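View pics/y2.png

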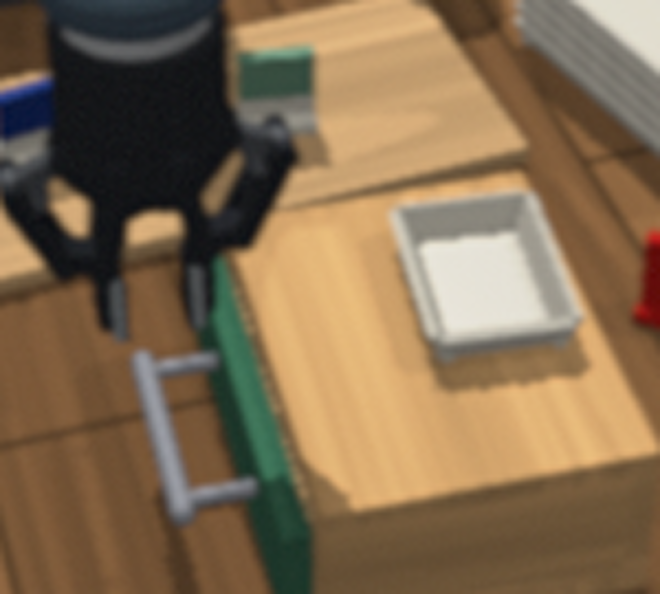

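```bash
python3 -m crank '[{"jaw":32,"travel":[-1,-2.7,25],"rotation":[0,0,0]},{"jaw":32,"travel":[-1,-2.7,50],"rotation":[0,0,0]},{"jaw":32,"travel":[-1,-2.7,70],"rotation":[0,0,0]},{"jaw":32,"travel":[-1,-2.7,85],"rotation":[0,0,0]},{"jaw":32,"travel":[-1,-2.7,86],"rotation":[0,0,0]},{"jaw":0,"travel":[-1,-2.7,86],"rotation":[0,0,0]},{"jaw":0,"travel":[-1,-2.7,86],"rotation":[0,0,0]},{"jaw":0,"travel":[-1,-2.7,86],"rotation":[0,0,0]},{"jaw":0,"travel":[-1,-2.7,86],"rotation":[0,0,0]},{"jaw":0,"travel":[-1,-2.7,86],"rotation":[0,0,0]},{"jaw":0,"travel":[-1,-2.7,86],"rotation":[0,0,0]}]' 40
python3 - <<'E'
from h import *
p,C,st=cur()
d=np.array([-np.cos(.06),np.sin(.06),0])
for l in (.05,.112,.118): rel(p+d*l)
E
```

```text
clock: 23.07
ee_pos: [0.4495, -0.2829, 0.036]
tcp_rot: [0.728, 0.686, 0.0, 0.001]
wrist_force: [0.6, 1.3, 6.1]
opening: 0.0094
travel [-0.0, -50.0, -0.1] rot [0.0, 0.0, 0.0]
travel [-0.0, -112.0, -0.3] rot [0.0, 0.0, 0.0]
travel [-0.0, -118.0, -0.3] rot [0.0, 0.0, 0.0]
```

```bash
python3 -m crank '[{"jaw":0,"travel":[0,-10,0],"rotation":[0,0,0]},{"jaw":0,"travel":[0,-22,0],"rotation":[0,0,0]},{"jaw":0,"travel":[0,-36,0],"rotation":[0,0,0]},{"jaw":0,"travel":[0,-50,0],"rotation":[0,0,0]},{"jaw":0,"travel":[0,-64,0],"rotation":[0,0,0]},{"jaw":0,"travel":[0,-78,0],"rotation":[0,0,0]},{"jaw":0,"travel":[0,-90,0],"rotation":[0,0,0]},{"jaw":0,"travel":[0,-98,0],"rotation":[0,0,0]},{"jaw":0,"travel":[0,-104,0],"rotation":[0,0,0]},{"jaw":0,"travel":[0,-108,0],"rotation":[0,0,0]},{"jaw":0,"travel":[0,-111,0],"rotation":[0,0,0]},{"jaw":0,"travel":[0,-111,0],"rotation":[0,0,0]},{"jaw":0,"travel":[0,-111,0],"rotation":[0,0,0]}]'
```

```text
clock: 24.15
ee_pos: [0.3447, -0.2769, 0.0361]
tcp_rot: [0.729, 0.684, 0.004, 0.006]
wrist_force: [31.7, 9.0, -7.2]
opening: 0.0097
```

```bash
python3 -m crank '[{"jaw":20,"travel":[0,0,0],"rotation":[0,0,0]},{"jaw":32,"travel":[0,0,0],"rotation":[0,0,0]},{"jaw":32,"travel":[0,0,0],"rotation":[0,0,0]},{"jaw":32,"travel":[0,0,-20],"rotation":[0,0,0]},{"jaw":40,"travel":[0,0,-60],"rotation":[0,0,0]},{"jaw":50,"travel":[0,0,-100],"rotation":[0,0,0]},{"jaw":50,"travel":[0,0,-140],"rotation":[0,0,0]},{"jaw":50,"travel":[40,0,-180],"rotation":[0,0,0]},{"jaw":50,"travel":[80,0,-180],"rotation":[0,0,0]},{"jaw":50,"travel":[120,0,-180],"rotation":[0,0,0]},{"jaw":50,"travel":[160,0,-180],"rotation":[0,0,0]},{"jaw":50,"travel":[200,0,-180],"rotation":[0,0,0]},{"jaw":50,"travel":[230,10,-180],"rotation":[0,0,0]},{"jaw":50,"travel":[230,10,-180],"rotation":[0,0,0]}]'
python3 - <<'E'
from h import *
s=snap("side","16");t=snap("top","16")
crop(t,305,170,425,310,4.2,"pics/x3.png");crop(s,190,215,370,365,4.4,"pics/y3.png")
E
```

```text
clock: 25.32
ee_pos: [0.3612, -0.0409, 0.2147]
tcp_rot: [0.726, 0.688, 0.001, -0.001]
wrist_force: [0.2, -1.2, 0.0]
opening: 0.0426
```

View pics/x3.png

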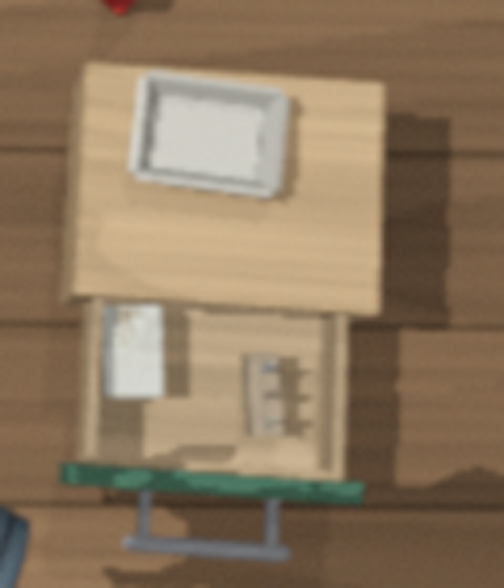

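View pics/y3.png

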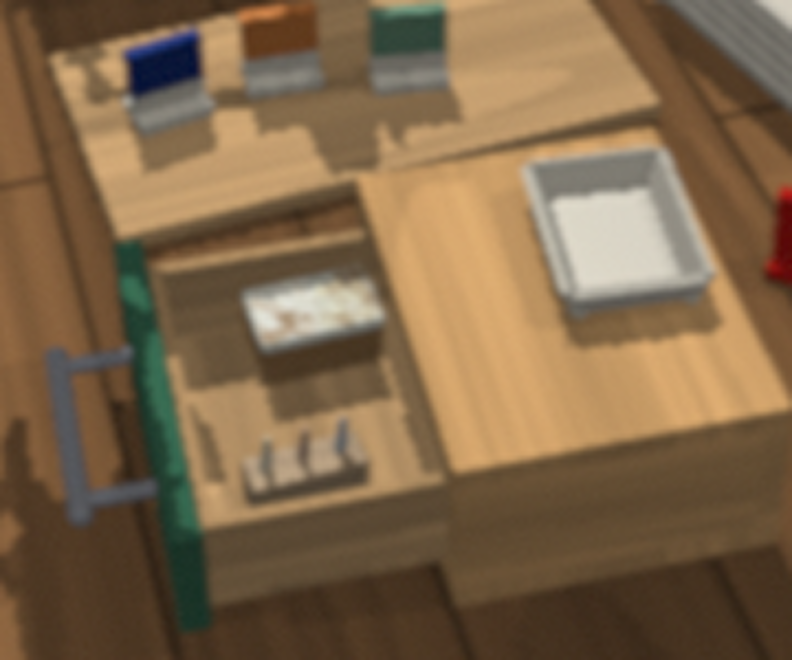

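Run:
```python
from h import *
s=load("side_16");t=load("top_16")
crop(t,355,245,385,280,18,"pics/z.png");crop(s,235,300,285,335,14,"pics/z2.png")
H=[onz(t,305+u/4.2,170+v/4.2,0.055) for u,v in((125,545),(288,552))];print(H)
```

```text
[array([ 0.34494154, -0.22663015,  0.055     ]), array([ 0.34103378, -0.33473364,  0.055     ])]
```

View pics/z.png

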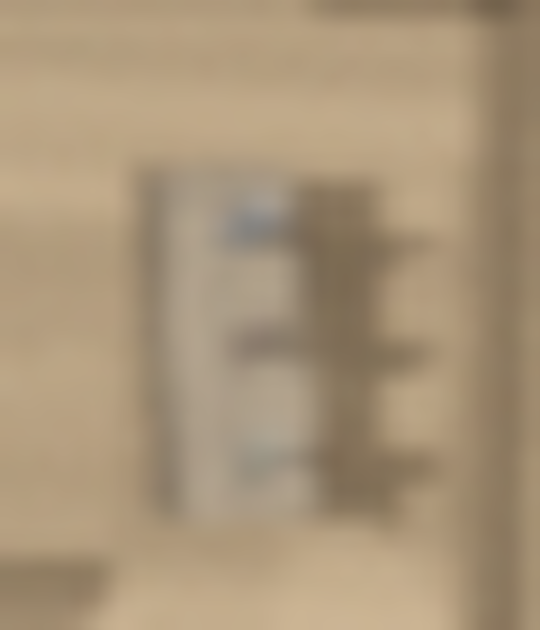

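View pics/z2.png

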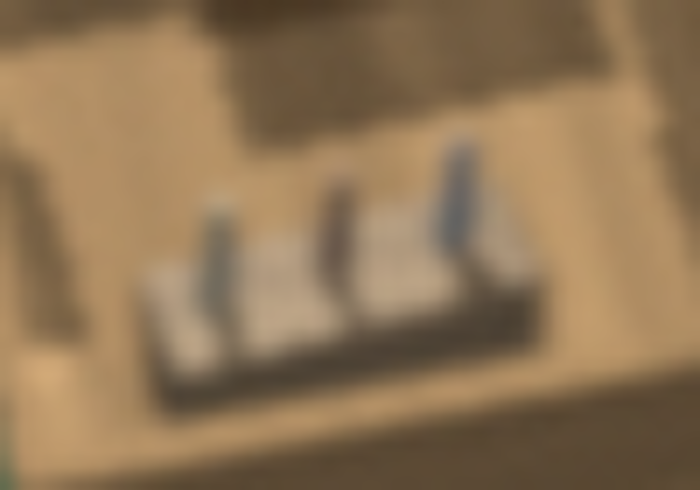

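Run:
```python
from h import *
s=load("side_16");t=load("top_16")
P=np.array([onz(t,355+u/18,245+v/18,0.046) for u,v in((162,170),(298,180),(315,515),(178,520))]);print(P.round(4),P.mean(0))
Q=np.array([onz(s,235+u/14,300+v/14,0.046) for u,v in((145,270),(505,195),(540,283),(170,375))]);print(Q.round(4),Q.mean(0))
d=P[0]+P[1]-P[2]-P[3];print("yaw",np.arctan2(d[1],d[0]));d=Q[1]+Q[2]-Q[0]-Q[3];print("yaw",np.arctan2(d[1],d[0]), np.linalg.norm(d)/2)
print(cur()[2]["q"])
```

```text
[[ 0.4715 -0.3133  0.046 ]
 [ 0.47   -0.3349  0.046 ]
 [ 0.4176 -0.336   0.046 ]
 [ 0.4167 -0.3144  0.046 ]] [ 0.44394799 -0.32463161  0.046     ]
[[ 0.4195 -0.3105  0.046 ]
 [ 0.4731 -0.3124  0.046 ]
 [ 0.4734 -0.3302  0.046 ]
 [ 0.4183 -0.3308  0.046 ]] [ 0.44608471 -0.32096827  0.046     ]
yaw 0.021044329772740705
yaw -0.011692080322345892 0.054338471131489194
[-4.33817888e-01 -7.71036543e-02  1.95383131e+00 -8.04739967e-04
  1.26487468e+00 -3.78136508e-01]
```

Run:
```python
from h import *
R=tool(0.0)
rel([.445,-.322,.20],R)
rel([.445,-.322,.12],R)
```

```text
travel [-271.4, 99.0, 14.8] rot [0.0, 0.001, 1.515]
travel [-271.4, 99.1, 94.8] rot [0.0, 0.001, 1.515]
```

```bash
python3 -m crank '[{"jaw":37,"travel":[-30,10,0],"rotation":[0,0,0.12]},{"jaw":37,"travel":[-60,20,0],"rotation":[0,0,0.24]},{"jaw":37,"travel":[-90,30,0],"rotation":[0,0,0.36]},{"jaw":37,"travel":[-120,45,0],"rotation":[0,0,0.48]},{"jaw":37,"travel":[-150,55,0],"rotation":[0,0,0.6]},{"jaw":37,"travel":[-180,65,0],"rotation":[0,0,0.72]},{"jaw":37,"travel":[-210,75,0],"rotation":[0,0,0.84]},{"jaw":37,"travel":[-240,88,5],"rotation":[0,0,0.96]},{"jaw":37,"travel":[-271,99,15],"rotation":[0,0,1.08]},{"jaw":37,"travel":[-271,99,30],"rotation":[0,0,1.2]},{"jaw":37,"travel":[-271,99,50],"rotation":[0,0,1.32]},{"jaw":37,"travel":[-271,99,75],"rotation":[0,0,1.44]},{"jaw":37,"travel":[-271,99,95],"rotation":[0,0,1.515]},{"jaw":37,"travel":[-271,99,95],"rotation":[0,0,1.515]},{"jaw":37,"travel":[-271,99,95],"rotation":[0,0,1.515]},{"jaw":37,"travel":[-271,99,95],"rotation":[0,0,1.515]}]'
python3 - <<'E'
from h import *
rel([.445,-.322,.026],tool(0.0))
s=snap("side","17");p,C,st=cur();print(proj(s,p),st["opening"])
crop(s,200,225,330,345,5,"pics/aa.png")
E
```

```text
clock: 26.75
ee_pos: [0.4437, -0.3248, 0.1205]
tcp_rot: [1.0, -0.002, 0.0, 0.0]
wrist_force: [0.1, -0.8, 0.5]
opening: 0.0316
travel [1.2, -2.9, 94.5] rot [0.001, -0.0, -0.004]
[257.19169006 295.1443725 ] 0.03169038233863155
```

View pics/aa.png

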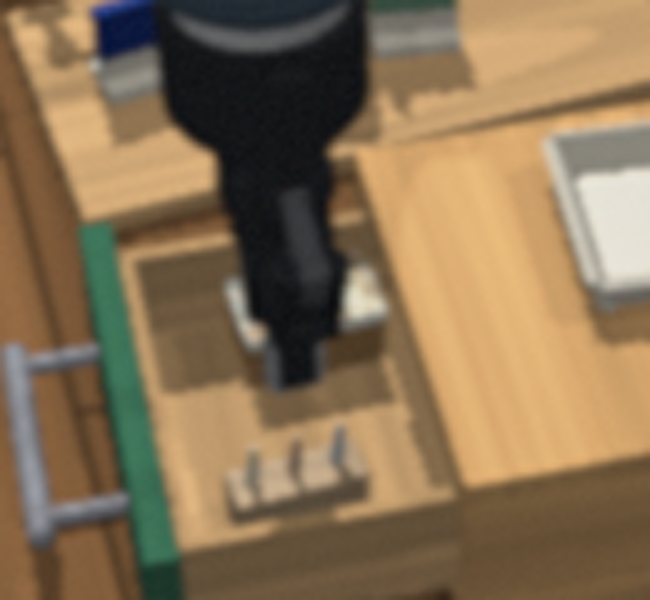

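```bash
python3 -m crank '[{"jaw":37,"travel":[1,-3,30],"rotation":[0,0,0]},{"jaw":37,"travel":[1,-3,55],"rotation":[0,0,0]},{"jaw":37,"travel":[1,-3,75],"rotation":[0,0,0]},{"jaw":37,"travel":[1,-3,87],"rotation":[0,0,0]},{"jaw":37,"travel":[1,-3,93],"rotation":[0,0,0]},{"jaw":37,"travel":[1,-3,93],"rotation":[0,0,0]},{"jaw":0,"travel":[1,-3,93],"rotation":[0,0,0]},{"jaw":0,"travel":[1,-3,93],"rotation":[0,0,0]},{"jaw":0,"travel":[1,-3,93],"rotation":[0,0,0]},{"jaw":0,"travel":[1,-3,93],"rotation":[0,0,0]},{"jaw":0,"travel":[1,-3,93],"rotation":[0,0,0]}]' 30
python3 - <<'E'
from h import *
s=snap("side","18");print(cur()[2]["wrist_force"])
crop(s,200,225,330,345,5,"pics/ab.png")
E
```

```text
clock: 27.72
ee_pos: [0.4457, -0.3208, 0.0277]
tcp_rot: [1.0, -0.002, 0.001, 0.001]
wrist_force: [-1.0, 0.7, 5.8]
opening: 0.0213
[-0.32505861 -0.45133296  6.3907427 ]
```

View pics/ab.png

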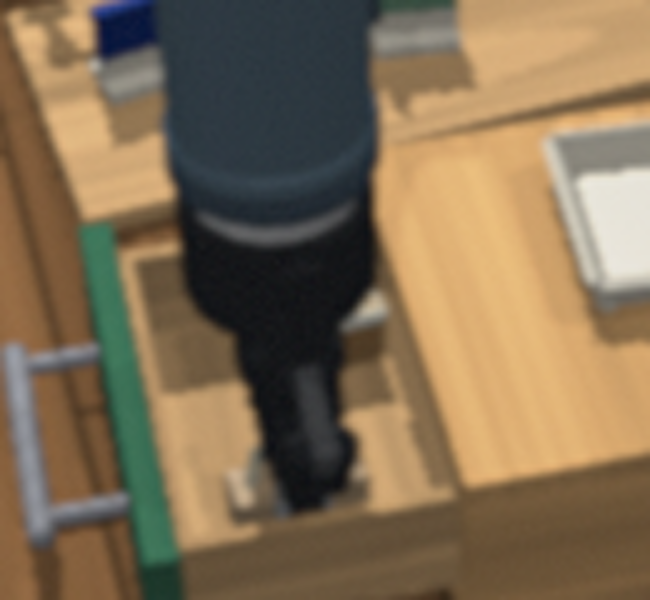

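Run:
```python
from h import *
rel([.446,-.321,.27]);rel([.42,0,.29],tool(YAW))
rel(k2w([-122,22,290]),tool(YAW));rel(k2w([-122,22,150]),tool(YAW));rel(k2w([-122,22,53]),tool(YAW))
print(k2w([-122,22,290]))
```

```text
travel [0.6, 0.6, -242.2] rot [0.0, 0.0, 0.0]
travel [-26.6, -320.2, -262.8] rot [0.002, -0.002, -0.044]
travel [1.8, -610.4, -263.3] rot [0.002, -0.002, -0.044]
travel [1.6, -610.6, -123.3] rot [0.002, -0.002, -0.044]
travel [1.4, -610.7, -26.3] rot [0.002, -0.002, -0.044]
[0.44961782 0.2900037  0.29      ]
```

```bash
python3 -m crank '[{"jaw":0,"travel":[0,0,-10],"rotation":[0,0,0]},{"jaw":0,"travel":[0,0,-30],"rotation":[0,0,0]},{"jaw":0,"travel":[0,0,-60],"rotation":[0,0,0]},{"jaw":0,"travel":[0,0,-95],"rotation":[0,0,0]},{"jaw":0,"travel":[0,0,-130],"rotation":[0,0,0]},{"jaw":0,"travel":[0,0,-165],"rotation":[0,0,0]},{"jaw":0,"travel":[0,-10,-200],"rotation":[0,0,0]},{"jaw":0,"travel":[0,-30,-235],"rotation":[0,0,-0.01]},{"jaw":0,"travel":[0,-60,-255],"rotation":[0,0,-0.02]},{"jaw":0,"travel":[-3,-95,-263],"rotation":[0,0,-0.03]},{"jaw":0,"travel":[-7,-130,-263],"rotation":[0,0,-0.044]},{"jaw":0,"travel":[-10,-165,-263],"rotation":[0,0,-0.044]},{"jaw":0,"travel":[-15,-200,-263],"rotation":[0,0,-0.044]},{"jaw":0,"travel":[-20,-240,-263],"rotation":[0,0,-0.044]},{"jaw":0,"travel":[-25,-280,-263],"rotation":[0,0,-0.044]},{"jaw":0,"travel":[-26,-320,-263],"rotation":[0,0,-0.044]},{"jaw":0,"travel":[-23,-360,-263],"rotation":[0,0,-0.044]},{"jaw":0,"travel":[-20,-400,-263],"rotation":[0,0,-0.044]},{"jaw":0,"travel":[-20,-400,-263],"rotation":[0,0,-0.044]},{"jaw":0,"travel":[-20,-400,-263],"rotation":[0,0,-0.044]}]'
python3 - <<'E'
from h import *
rel(k2w([-122,22,290]),tool(YAW));rel(k2w([-122,22,150]),tool(YAW));rel(k2w([-122,22,53]),tool(YAW))
s=snap("side","19");crop(s,150,60,310,200,5,"pics/ac.png")
E
```

```text
clock: 29.43
ee_pos: [0.426, 0.0823, 0.2901]
tcp_rot: [1.0, 0.023, 0.0, -0.0]
wrist_force: [1.1, -0.2, -0.8]
opening: 0.0211
travel [33.0, -206.4, 0.1] rot [-0.0, -0.0, 0.006]
travel [33.0, -206.4, 140.1] rot [-0.0, -0.0, 0.006]
travel [33.0, -206.4, 237.1] rot [-0.0, -0.0, 0.006]
```

View pics/ac.png

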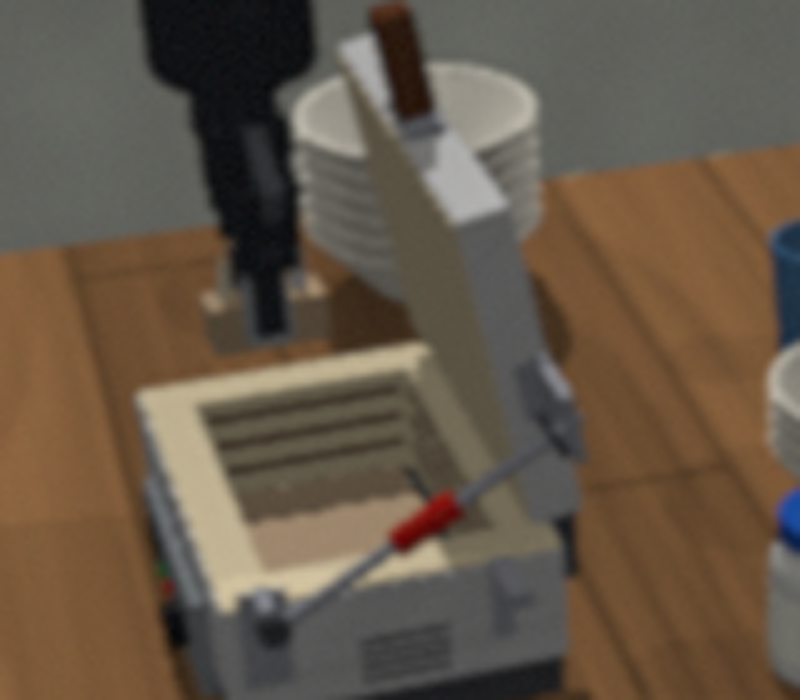

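```bash
python3 -m crank '[{"jaw":0,"travel":[6,-40,0],"rotation":[0,0,0]},{"jaw":0,"travel":[12,-80,0],"rotation":[0,0,0]},{"jaw":0,"travel":[18,-120,0],"rotation":[0,0,0]},{"jaw":0,"travel":[24,-160,0],"rotation":[0,0,0.006]},{"jaw":0,"travel":[33,-195,0],"rotation":[0,0,0.006]},{"jaw":0,"travel":[33,-206,0],"rotation":[0,0,0.006]},{"jaw":0,"travel":[33,-206,30],"rotation":[0,0,0.006]},{"jaw":0,"travel":[33,-206,65],"rotation":[0,0,0.006]},{"jaw":0,"travel":[33,-206,100],"rotation":[0,0,0.006]},{"jaw":0,"travel":[33,-206,140],"rotation":[0,0,0.006]},{"jaw":0,"travel":[33,-206,140],"rotation":[0,0,0.006]},{"jaw":0,"travel":[33,-206,140],"rotation":[0,0,0.006]},{"jaw":0,"travel":[33,-206,140],"rotation":[0,0,0.006]}]'
python3 - <<'E'
from h import *
rel(k2w([-122,22,53]),tool(YAW))
s=snap("side","20");crop(s,150,60,310,200,5,"pics/ad.png");t=snap("top","20");crop(t,95,180,235,310,5,"pics/ae.png")
E
```

```text
clock: 30.57
ee_pos: [0.4533, 0.2863, 0.1516]
tcp_rot: [1.0, 0.016, 0.001, -0.0]
wrist_force: [0.9, 0.0, 0.4]
opening: 0.0211
travel [-3.8, -3.7, 98.6] rot [-0.0, -0.002, -0.008]
```

View pics/ad.png

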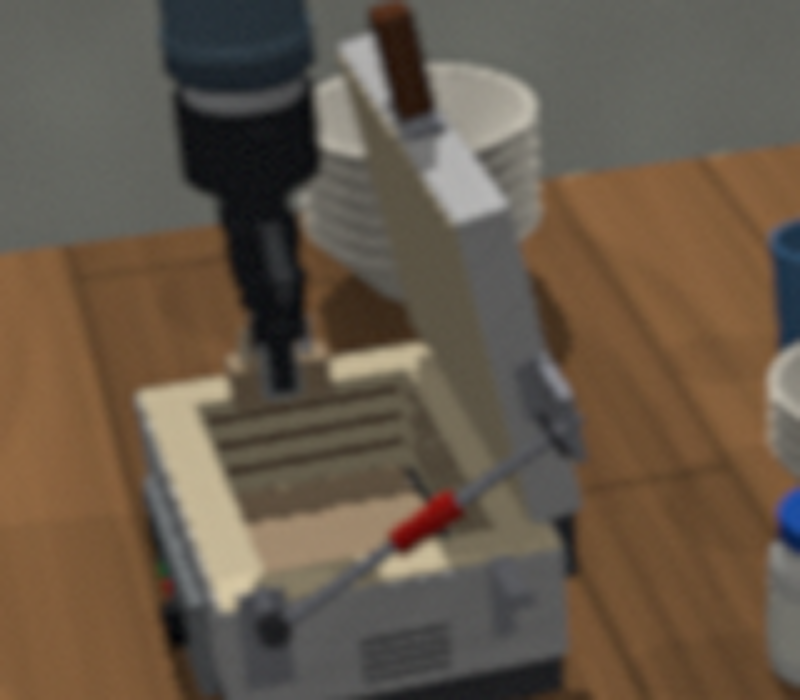

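View pics/ae.png

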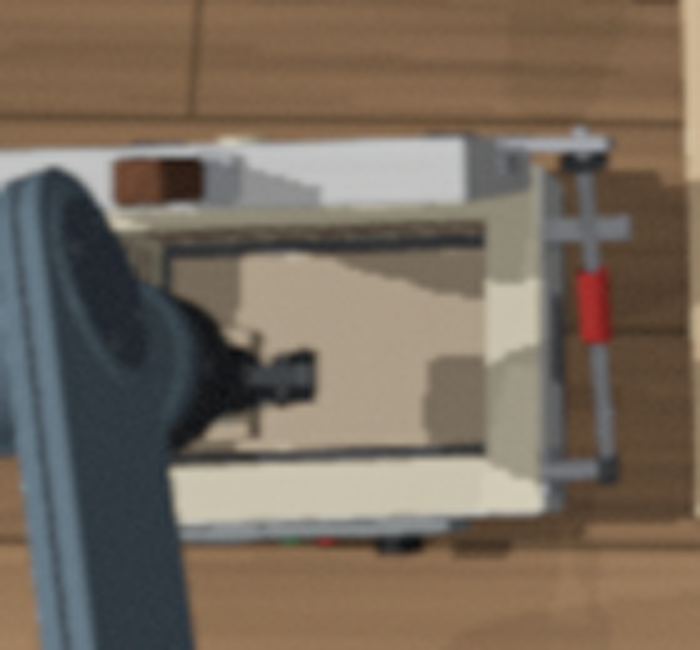

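```bash
python3 -m crank '[{"jaw":0,"travel":[3,-3.5,25],"rotation":[0,0,-0.008]},{"jaw":0,"travel":[3,-3.5,50],"rotation":[0,0,-0.008]},{"jaw":0,"travel":[3,-3.5,70],"rotation":[0,0,-0.008]},{"jaw":0,"travel":[3,-3.5,85],"rotation":[0,0,-0.008]},{"jaw":0,"travel":[3,-3.5,93],"rotation":[0,0,-0.008]},{"jaw":0,"travel":[3,-3.5,97],"rotation":[0,0,-0.008]},{"jaw":0,"travel":[3,-3.5,97],"rotation":[0,0,-0.008]},{"jaw":0,"travel":[3,-3.5,97],"rotation":[0,0,-0.008]}]'
```

```text
clock: 31.33
ee_pos: [0.4555, 0.2911, 0.054]
tcp_rot: [1.0, 0.021, 0.001, -0.0]
wrist_force: [0.7, 0.4, -0.2]
opening: 0.0213
```

```bash
python3 -m crank '[{"jaw":0,"travel":[0,0,1],"rotation":[0,0,0]},{"jaw":0,"travel":[0,0,2],"rotation":[0,0,0]},{"jaw":0,"travel":[0,0,2],"rotation":[0,0,0]}]'
python3 -m crank '[{"jaw":0,"travel":[0,0,1],"rotation":[0,0,0]},{"jaw":0,"travel":[0,0,1],"rotation":[0,0,0]}]'
```

```text
clock: 31.58
ee_pos: [0.4553, 0.2911, 0.0518]
tcp_rot: [1.0, 0.021, 0.001, -0.0]
wrist_force: [-1.0, -0.2, 3.4]
opening: 0.0215
clock: 31.75
ee_pos: [0.4554, 0.2911, 0.0518]
tcp_rot: [1.0, 0.021, 0.001, -0.0]
wrist_force: [-2.8, -1.5, 13.5]
opening: 0.0214
```

```bash
python3 -m crank '[{"jaw":30,"travel":[0,0,-1],"rotation":[0,0,0]},{"jaw":38,"travel":[0,0,-1],"rotation":[0,0,0]},{"jaw":38,"travel":[0,0,-1],"rotation":[0,0,0]},{"jaw":38,"travel":[0,0,-1],"rotation":[0,0,0]},{"jaw":38,"travel":[0,0,-20],"rotation":[0,0,0]},{"jaw":38,"travel":[0,0,-50],"rotation":[0,0,0]},{"jaw":38,"travel":[0,0,-90],"rotation":[0,0,0]},{"jaw":38,"travel":[0,0,-130],"rotation":[0,0,0]},{"jaw":38,"travel":[0,0,-170],"rotation":[0,0,0]},{"jaw":38,"travel":[0,0,-210],"rotation":[0,0,0]},{"jaw":38,"travel":[-10,20,-235],"rotation":[0,0,0]},{"jaw":38,"travel":[-20,60,-235],"rotation":[0,0,0]},{"jaw":38,"travel":[-20,100,-235],"rotation":[0,0,0]},{"jaw":38,"travel":[-20,140,-235],"rotation":[0,0,0]},{"jaw":38,"travel":[-20,180,-235],"rotation":[0,0,0]},{"jaw":38,"travel":[-20,220,-235],"rotation":[0,0,0]},{"jaw":38,"travel":[-20,260,-235],"rotation":[0,0,0]},{"jaw":38,"travel":[-20,300,-235],"rotation":[0,0,0]},{"jaw":38,"travel":[-20,300,-235],"rotation":[0,0,0]},{"jaw":38,"travel":[-20,300,-235],"rotation":[0,0,0]}]'
python3 - <<'E'
from h import *
s=snap("side","21");crop(s,150,60,310,200,5,"pics/af.png");t=snap("top","21");crop(t,95,180,305,310,3.7,"pics/ag.png")
print(cur()[0])
E
```

```text
clock: 33.42
ee_pos: [0.4469, -0.012, 0.2842]
tcp_rot: [1.0, 0.018, -0.0, -0.0]
wrist_force: [-0.2, 0.5, -0.5]
opening: 0.0326
[ 0.44681608 -0.00938762  0.28431483]
```

View pics/af.png

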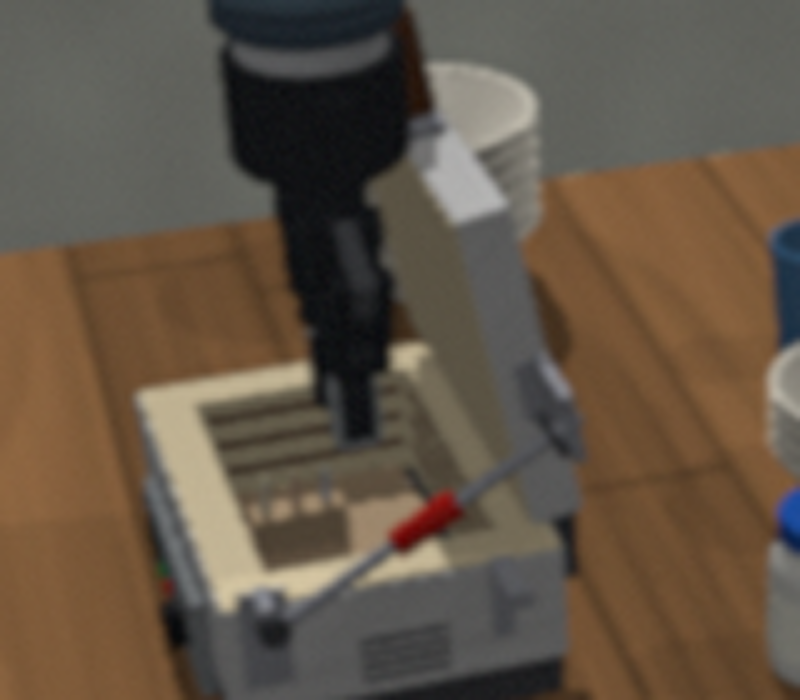

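View pics/ag.png

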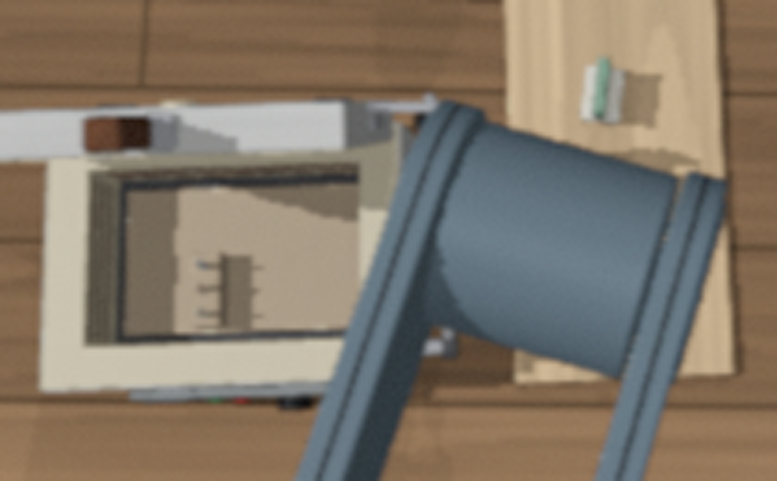

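Run:
```python
from h import *
t=load("top_16");crop(t,225,170,300,290,5,"pics/ah.png")
for n in ("16","21"):
  s=load("side_"+n);crop(s,200,195,300,250,7,f"pics/ai{n}.png")
```

```text
(no output)
```

View pics/ah.png

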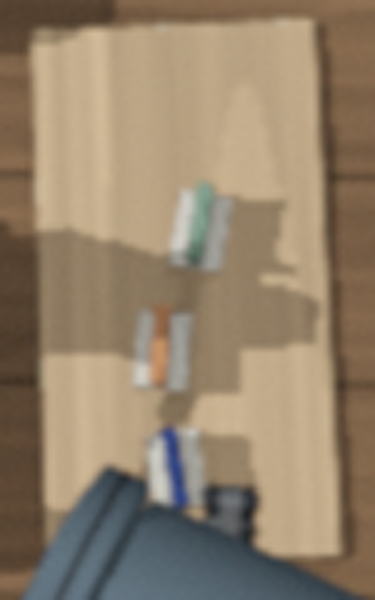

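View pics/ai16.png

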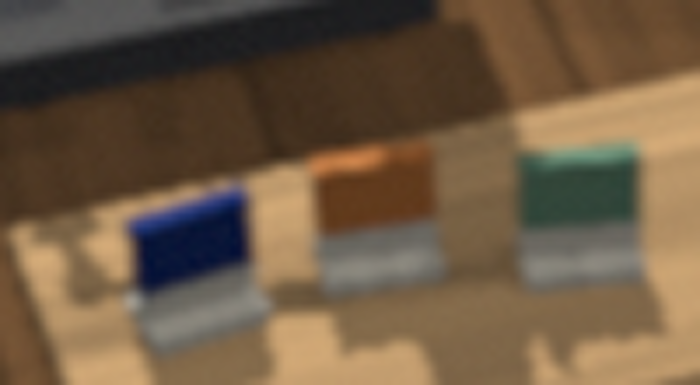

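View pics/ai21.png

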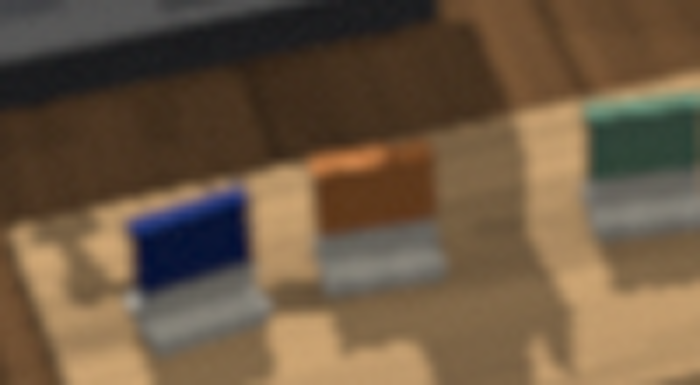

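```bash
cat > tiles.py <<'E'
from h import *
def hue(c,lo,hi,smin,vmin,box):
    hsv=cv2.cvtColor(np.ascontiguousarray(c["image"]),cv2.COLOR_RGB2HSV)
    m=cv2.inRange(hsv,(lo,smin,vmin),(hi,255,255))
    k=np.zeros_like(m);x0,y0,x1,y1=box;k[y0:y1,x0:x1]=255
    return m&k
RNG={"blue":(105,130,120,40),"orange":(5,16,140,120),"green":(70,95,50,40)}
def meas(c,col,box,z):
    m=hue(c,*RNG[col],box); n,l,st,ce=cv2.connectedComponentsWithStats(m)
    i=1+np.argmax(st[1:,4]); ys,xs=np.nonzero(l==i)
    r=cv2.minAreaRect(np.stack([xs,ys],1).astype(np.float32))
    pts=np.array([onz(c,x,y,z)[:2] for x,y in zip(xs,ys)])
    mu=pts.mean(0);e,V=np.linalg.eigh(np.cov((pts-mu).T));v=V[:,1];v=v*np.sign(v[0])
    return ce[i],st[i].tolist(),mu,np.arctan2(v[1],v[0]),np.sqrt(e*12)
E
python3 - <<'E'
from tiles import *
t0=load("top_0");t1=load("top_21")
print(meas(t0,"blue",(225,170,300,290),.06))
print(meas(t0,"orange",(225,170,300,290),.06))
print(meas(t0,"green",(225,170,300,290),.06))
print(meas(t1,"green",(225,170,300,220),.06))
s=load("side_21")
for c in RNG: print(c,meas(s,c,(200,195,320,250),.05)[:3])
# top edge ends from side zoom ai21 : (x,y)
f=lambda u,v,z:onz(s,200+u/7,195+v/7,z)
for n,a,b in (("blue",(132,222),(245,190)),("orange",(312,158),(433,148)),):
    A,B=f(*a,.062),f(*b,.062);print(n,(A+B)/2,np.arctan2(B[1]-A[1],B[0]-A[0]),np.linalg.norm(B-A))
E
```

```text
(array([259.77777778, 263.94444444]), [259, 257, 3, 14, 18], array([ 0.44205222, -0.01701833]), np.float64(0.17034035737142497), array([0.00366926, 0.03934279]))Traceback (most recent call last):
  File "<stdin>", line 4, in <module>
  File "tiles.py", line 10, in meas
    i=1+np.argmax(st[1:,4]); ys,xs=np.nonzero(l==i)
        ~~~~~~~~~^^^^^^^^^^
    return _wrapfunc(a, 'argmax', axis=axis, out=out, **kwds)
    return bound(*args, **kwds)
ValueError: attempt to get argmax of an empty sequence
```

```bash
python3 - <<'E'
from h import *
t0=load("top_0");h=cv2.cvtColor(t0["image"],cv2.COLOR_RGB2HSV)
print(h[235:245,254:262].tolist()[5]); print(h[205:225,262:272].tolist()[8])
E
sed -i 's/"orange":(5,16,140,120)/"orange":(4,14,105,90)/' tiles.py
python3 - <<'E'
from tiles import *
t0=load("top_0");t1=load("top_21")
for a in ((t0,"orange",(225,170,300,290)),(t0,"green",(225,170,300,290)),(t1,"green",(225,170,300,220))):
    try: print(meas(*a,.06))
    except Exception as e: print(a[1],e)
s=load("side_21")
f=lambda u,v,z:onz(s,200+u/7,195+v/7,z)
for n,a,b in (("blue",(132,222),(245,190)),("orange",(312,158),(433,148)),):
    A,B=f(*a,.062),f(*b,.062);print(n,(A+B)/2,np.arctan2(B[1]-A[1],B[0]-A[0]),np.linalg.norm(B-A))
crop(s,265,190,320,250,9,"pics/aj.png");crop(t1,235,180,285,225,12,"pics/ak.png")
E
```

```text
[[16, 30, 190], [13, 73, 188], [13, 117, 191], [14, 123, 188], [13, 96, 162], [17, 31, 146], [30, 12, 152], [23, 15, 155]]
[[30, 12, 188], [55, 18, 170], [70, 40, 158], [72, 51, 156], [69, 37, 137], [37, 17, 136], [21, 17, 152], [27, 17, 152], [19, 30, 143], [17, 66, 139]]
(array([295.3525641 , 216.94230769]), [292, 198, 8, 36, 156], array([ 0.57590183, -0.11657768]), np.float64(0.0042748090375847704), array([0.02233213, 0.09221707]))
(array([264. , 217.5]), [264, 217, 1, 2, 2], array([ 0.57342986, -0.02712219]), np.float64(0.013061531749571425), array([0.        , 0.00705267]))
(array([258. , 198.5]), [258, 197, 1, 4, 4], array([ 0.62838493, -0.00917617]), np.float64(0.015400623094324961), array([      nan, 0.0130687]))
blue [ 0.44534404 -0.01061181  0.062     ] 0.13666860505576997 0.04216725157244711
orange [ 0.51460926 -0.00059463  0.062     ] -0.1779344329008 0.04348927581806567tiles.py:14: RuntimeWarning: invalid value encountered in sqrt
  return ce[i],st[i].tolist(),mu,np.arctan2(v[1],v[0]),np.sqrt(e*12)
```

View pics/aj.png

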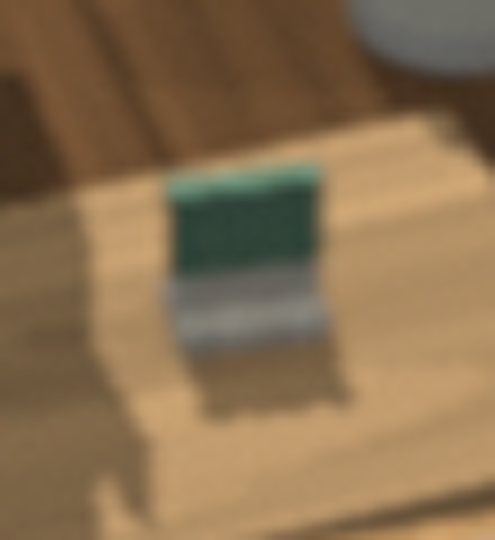

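View pics/ak.png

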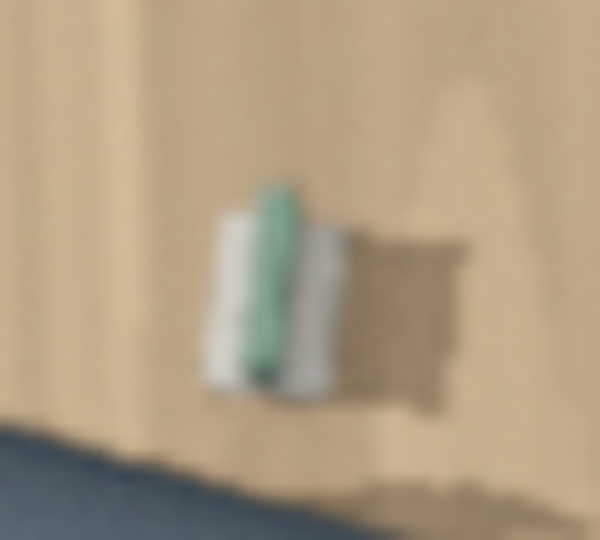

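Run:
```python
from tiles import *
t0=load("top_0");t1=load("top_21");s=load("side_21")
for n,t,a,b,k,o in (("blue",t0,(183,507),(172,431),5,(225,170)),("orange",t0,(158,383),(161,307),5,(225,170)),("green",t1,(262,372),(279,187),12,(235,180))):
    A,B=[onz(t,o[0]+p[0]/k,o[1]+p[1]/k,.062) for p in (a,b)]
    print(n,(A+B)/2,np.arctan2(B[1]-A[1],B[0]-A[0]),np.linalg.norm(B-A))
for n,a,b,k,o in (("blue",(133,226),(246,194),7,(200,195)),("orange",(312,162),(433,150),7,(200,195)),("green",(168,187),(320,172),9,(265,190))):
    A,B=[onz(s,o[0]+p[0]/k,o[1]+p[1]/k,.062) for p in (a,b)]
    print(n,(A+B)/2,np.arctan2(B[1]-A[1],B[0]-A[0]),np.linalg.norm(B-A))
crop(s,212,218,242,250,18,"pics/al.png")
```

```text
blue [ 0.44244264 -0.01909081  0.062     ] 0.15912116778036317 0.04262844019970316
orange [ 0.51177432 -0.00794666  0.062     ] -0.023558461345042674 0.0429724503914743
green [ 0.61411497 -0.00816578  0.062     ] -0.07466214352632682 0.04496335042323224
blue [ 0.44520827 -0.01298281  0.062     ] 0.13608099176762223 0.04210107488138934
orange [ 0.51418085 -0.00233336  0.062     ] -0.15068994082933626 0.04353831260929019
green [ 0.61627803 -0.00293617  0.062     ] -0.15036428558614076 0.04358974477364361
```

View pics/al.png

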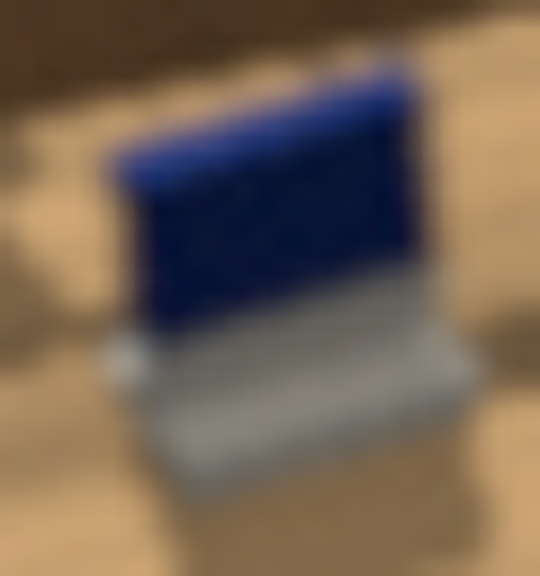

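Run:
```python
from tiles import *
s=snap("side","22");crop(s,200,195,320,250,6,"pics/am.png")
rel([.513,-.0035,.11],tool(-.08));rel([.513,-.0035,.025],tool(-.08))
```

```text
travel [66.4, -2.4, 174.4] rot [-0.001, 0.0, 0.123]
travel [66.4, -2.3, 259.4] rot [-0.001, 0.0, 0.123]
```

View pics/am.png

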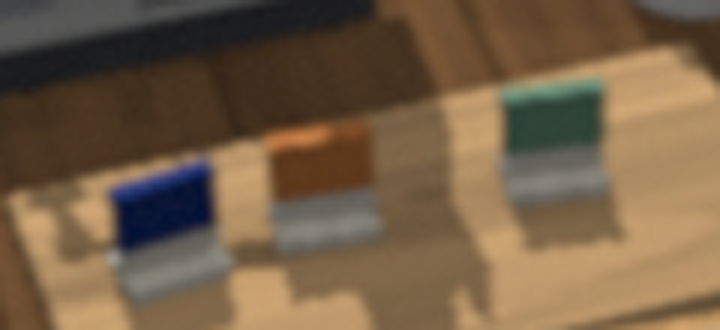

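The three tiles on the ware board are blue at px (228,233), orange at (253,223) and green, which has been knocked, at (290,215). They're the white-footed ones meant. The red one at (375,270) and the yellow one at (345,177), both off the board, are the look-alikes. I'm picking orange first.

```bash
python3 -m crank '[{"jaw":37,"travel":[20,0,35],"rotation":[0,0,0.05]},{"jaw":37,"travel":[40,-2,70],"rotation":[0,0,0.1]},{"jaw":37,"travel":[55,-2,105],"rotation":[0,0,0.123]},{"jaw":37,"travel":[66,-2,140],"rotation":[0,0,0.123]},{"jaw":37,"travel":[66,-2,174],"rotation":[0,0,0.123]},{"jaw":37,"travel":[66,-2,174],"rotation":[0,0,0.123]},{"jaw":37,"travel":[66,-2,174],"rotation":[0,0,0.123]},{"jaw":37,"travel":[66,-2,174],"rotation":[0,0,0.123]}]'
python3 - <<'E'
from tiles import *
s=snap("side","23");crop(s,190,150,320,250,5.5,"pics/an.png")
rel([.513,-.0035,.025],tool(-.08))
E
```

```text
clock: 34.23
ee_pos: [0.5137, -0.0041, 0.1122]
tcp_rot: [0.999, -0.04, 0.001, 0.0]
wrist_force: [-0.1, 0.3, 0.2]
opening: 0.0313
travel [-1.7, -1.0, 87.9] rot [0.0, -0.004, 0.0]
```

View pics/an.png

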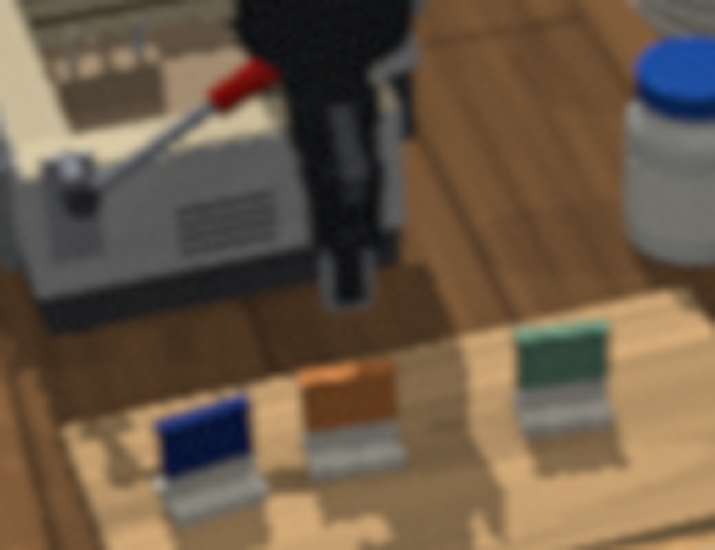

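```bash
python3 -m crank '[{"jaw":37,"travel":[-1,-1,30],"rotation":[0,0,0]},{"jaw":37,"travel":[-1,-1,60],"rotation":[0,0,0]},{"jaw":37,"travel":[-1,-1,77],"rotation":[0,0,0]},{"jaw":37,"travel":[-1,-1,86],"rotation":[0,0,0]},{"jaw":37,"travel":[-1,-1,86],"rotation":[0,0,0]},{"jaw":0,"travel":[-1,-1,86],"rotation":[0,0,0]},{"jaw":0,"travel":[-1,-1,86],"rotation":[0,0,0]},{"jaw":0,"travel":[-1,-1,86],"rotation":[0,0,0]},{"jaw":0,"travel":[-1,-1,86],"rotation":[0,0,0]},{"jaw":0,"travel":[-1,-1,86],"rotation":[0,0,0]},{"jaw":0,"travel":[-1,-1,86],"rotation":[0,0,0]}]' 30
python3 - <<'E'
from tiles import *
s=snap("side","24");crop(s,190,150,320,250,5.5,"pics/ao.png")
p=cur()[0];rel([.45,.03,.29],tool(YAW));rel(k2w([-122,68,290]),tool(YAW))
rel(k2w([-122,68,150]),tool(YAW))
E
```

```text
clock: 35.2
ee_pos: [0.5137, -0.0044, 0.0266]
tcp_rot: [0.999, -0.041, 0.002, 0.0]
wrist_force: [-0.5, -0.4, 7.4]
opening: 0.0087
travel [-65.2, -29.0, -263.7] rot [0.001, -0.004, -0.121]
travel [-92.2, -333.8, -264.0] rot [0.001, -0.004, -0.121]
travel [-92.8, -333.8, -124.0] rot [0.001, -0.004, -0.121]
```

View pics/ao.png

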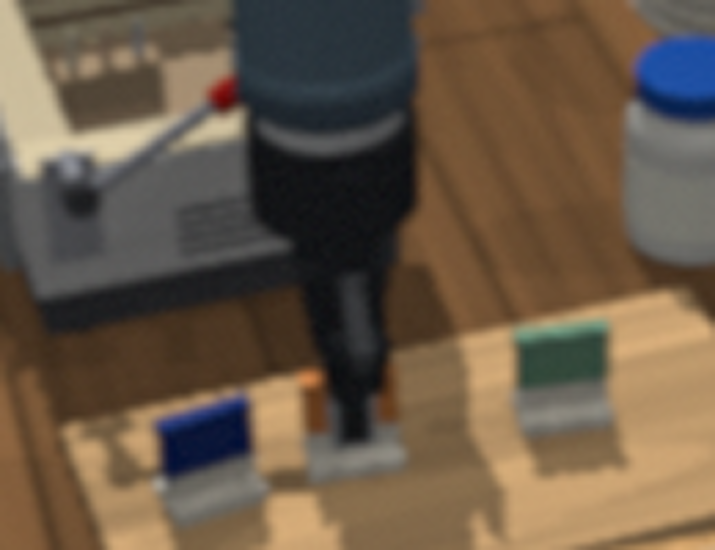

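```bash
python3 -m crank '[{"jaw":0,"travel":[0,0,-12],"rotation":[0,0,0]},{"jaw":0,"travel":[0,0,-40],"rotation":[0,0,0]},{"jaw":0,"travel":[0,0,-80],"rotation":[0,0,0]},{"jaw":0,"travel":[0,0,-120],"rotation":[0,0,0]},{"jaw":0,"travel":[-15,0,-158],"rotation":[0,0,-0.04]},{"jaw":0,"travel":[-35,0,-195],"rotation":[0,0,-0.08]},{"jaw":0,"travel":[-55,0,-230],"rotation":[0,0,-0.12]},{"jaw":0,"travel":[-65,-25,-260],"rotation":[0,0,-0.12]},{"jaw":0,"travel":[-70,-65,-264],"rotation":[0,0,-0.12]},{"jaw":0,"travel":[-75,-105,-264],"rotation":[0,0,-0.12]},{"jaw":0,"travel":[-80,-145,-264],"rotation":[0,0,-0.12]},{"jaw":0,"travel":[-85,-185,-264],"rotation":[0,0,-0.12]},{"jaw":0,"travel":[-90,-225,-264],"rotation":[0,0,-0.12]},{"jaw":0,"travel":[-92,-265,-264],"rotation":[0,0,-0.12]},{"jaw":0,"travel":[-92,-305,-264],"rotation":[0,0,-0.12]},{"jaw":0,"travel":[-92,-334,-264],"rotation":[0,0,-0.12]},{"jaw":0,"travel":[-92,-334,-230],"rotation":[0,0,-0.12]},{"jaw":0,"travel":[-92,-334,-190],"rotation":[0,0,-0.12]},{"jaw":0,"travel":[-92,-334,-190],"rotation":[0,0,-0.12]},{"jaw":0,"travel":[-92,-334,-190],"rotation":[0,0,-0.12]}]'
python3 - <<'E'
from tiles import *
s=snap("side","25");crop(s,150,60,310,200,5,"pics/ap.png");t=snap("top","25");crop(t,95,180,235,310,5,"pics/aq.png")
rel(k2w([-122,68,140]),tool(YAW));rel(k2w([-122,68,62]),tool(YAW))
E
```

```text
clock: 36.92
ee_pos: [0.4458, 0.3357, 0.2135]
tcp_rot: [1.0, 0.02, -0.002, 0.001]
wrist_force: [-0.1, -0.2, 0.3]
opening: 0.0089
travel [-1.0, 0.7, 77.1] rot [-0.001, -0.003, -0.002]
travel [-1.3, 0.8, 155.1] rot [-0.001, -0.003, -0.002]
```

View pics/ap.png

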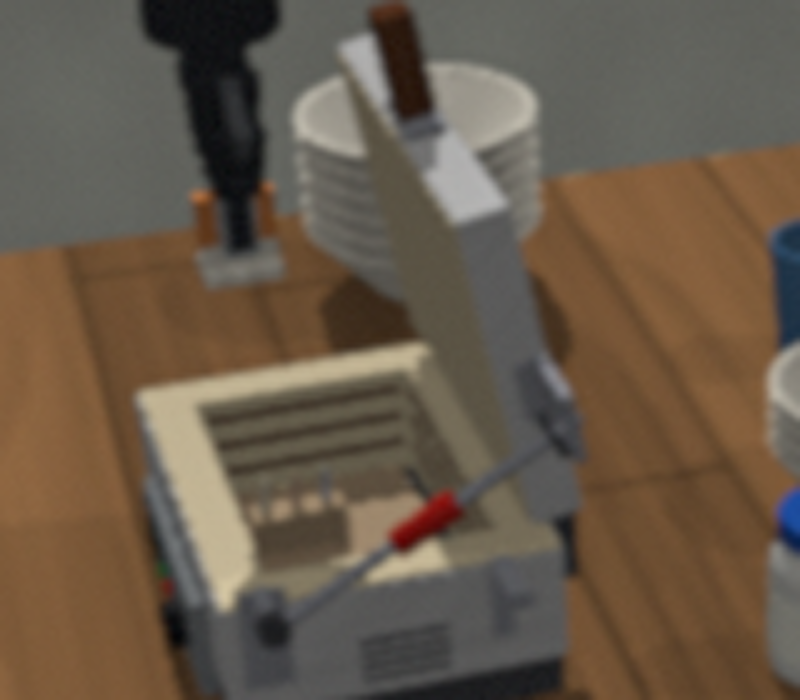

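View pics/aq.png

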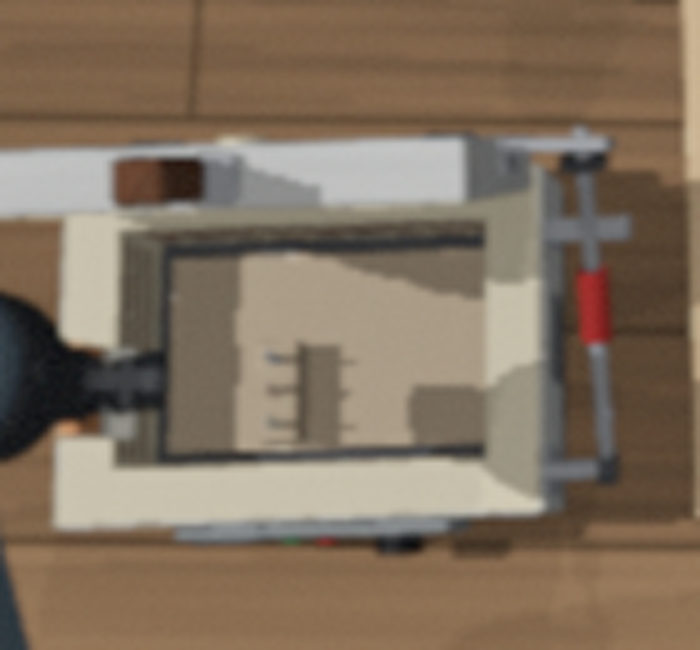

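Run:
```python
from h import *
t=load("top_25")
for n,u,v,z in (("cone",284,393,.07),("shelf BL",168,257,.046),("shelf FL",165,452,.046),("BR-ish",484,241,.046),("FR",484,446,.046)):
    print(n,w2k(onz(t,95+u/5,180+v/5,z)))
```

```text
cone [-117.64833875   13.85826595   70.        ]
shelf BL [-36.88872249  87.76610328  46.        ]
shelf FL [-147.12567036   86.62540627   46.        ]
BR-ish [-33.4150737  -92.05326117  46.        ]
FR [-149.72063     -92.18510537   46.        ]
```

```bash
python3 -m crank '[{"jaw":0,"travel":[-1,1,35],"rotation":[0,0,0]},{"jaw":0,"travel":[-1,1,75],"rotation":[0,0,0]},{"jaw":0,"travel":[-1,1,110],"rotation":[0,0,0]},{"jaw":0,"travel":[-1,1,135],"rotation":[0,0,0]},{"jaw":0,"travel":[-1,1,147],"rotation":[0,0,0]},{"jaw":0,"travel":[-1,1,151],"rotation":[0,0,0]},{"jaw":0,"travel":[-1,1,151],"rotation":[0,0,0]},{"jaw":0,"travel":[-1,1,151],"rotation":[0,0,0]}]'
python3 -m crank '[{"jaw":0,"travel":[0,0,1.5],"rotation":[0,0,0]},{"jaw":0,"travel":[0,0,3],"rotation":[0,0,0]},{"jaw":0,"travel":[0,0,3],"rotation":[0,0,0]}]'
python3 -m crank '[{"jaw":0,"travel":[0,0,1],"rotation":[0,0,0]},{"jaw":0,"travel":[0,0,1],"rotation":[0,0,0]},{"jaw":0,"travel":[0,0,1],"rotation":[0,0,0]}]'
```

```text
clock: 37.68
ee_pos: [0.4484, 0.336, 0.066]
tcp_rot: [1.0, 0.019, 0.002, -0.001]
wrist_force: [0.3, -0.6, 0.0]
opening: 0.0088
clock: 37.93
ee_pos: [0.447, 0.3355, 0.0615]
tcp_rot: [1.0, 0.019, 0.001, -0.0]
wrist_force: [-0.4, 0.2, -0.4]
opening: 0.0086
clock: 38.18
ee_pos: [0.4468, 0.3356, 0.0607]
tcp_rot: [1.0, 0.019, 0.001, -0.0]
wrist_force: [-1.4, -1.0, 4.9]
opening: 0.0085
```

```bash
python3 -m crank '[{"jaw":14,"travel":[0,0,0],"rotation":[0,0,0]},{"jaw":21,"travel":[0,0,0],"rotation":[0,0,0]},{"jaw":21,"travel":[0,0,0],"rotation":[0,0,0]},{"jaw":21,"travel":[0,0,0],"rotation":[0,0,0]},{"jaw":21,"travel":[0,0,-10],"rotation":[0,0,0]},{"jaw":21,"travel":[0,0,-30],"rotation":[0,0,0]},{"jaw":21,"travel":[0,0,-60],"rotation":[0,0,0]},{"jaw":21,"travel":[0,0,-100],"rotation":[0,0,0]},{"jaw":21,"travel":[0,0,-140],"rotation":[0,0,0]},{"jaw":30,"travel":[0,0,-180],"rotation":[0,0,0]},{"jaw":37,"travel":[0,20,-215],"rotation":[0,0,0]},{"jaw":37,"travel":[0,60,-225],"rotation":[0,0,0]},{"jaw":37,"travel":[0,100,-225],"rotation":[0,0,0]},{"jaw":37,"travel":[0,140,-225],"rotation":[0,0,0]},{"jaw":37,"travel":[0,180,-225],"rotation":[0,0,0]},{"jaw":37,"travel":[0,220,-225],"rotation":[0,0,0]},{"jaw":37,"travel":[0,260,-225],"rotation":[0,0,0]},{"jaw":37,"travel":[0,300,-225],"rotation":[0,0,0]},{"jaw":37,"travel":[0,335,-225],"rotation":[0,0,0]},{"jaw":37,"travel":[0,335,-225],"rotation":[0,0,0]}]'
python3 - <<'E'
from tiles import *
s=snap("side","26");crop(s,150,60,310,200,5,"pics/ar.png");t=snap("top","26");crop(t,95,180,235,310,5,"pics/as.png");crop(s,190,185,320,255,5.5,"pics/at.png")
rel([.444,-.0145,.11],tool(.14));rel([.615,-.0037,.11],tool(-.1))
E
```

```text
clock: 39.85
ee_pos: [0.4598, -0.0051, 0.2849]
tcp_rot: [1.0, 0.017, 0.0, 0.001]
wrist_force: [0.1, 1.1, -0.1]
opening: 0.0319
travel [-16.0, 13.5, 174.8] rot [-0.0, -0.0, -0.105]
travel [155.3, 8.7, 174.8] rot [-0.001, -0.0, 0.135]
```

View pics/ar.png

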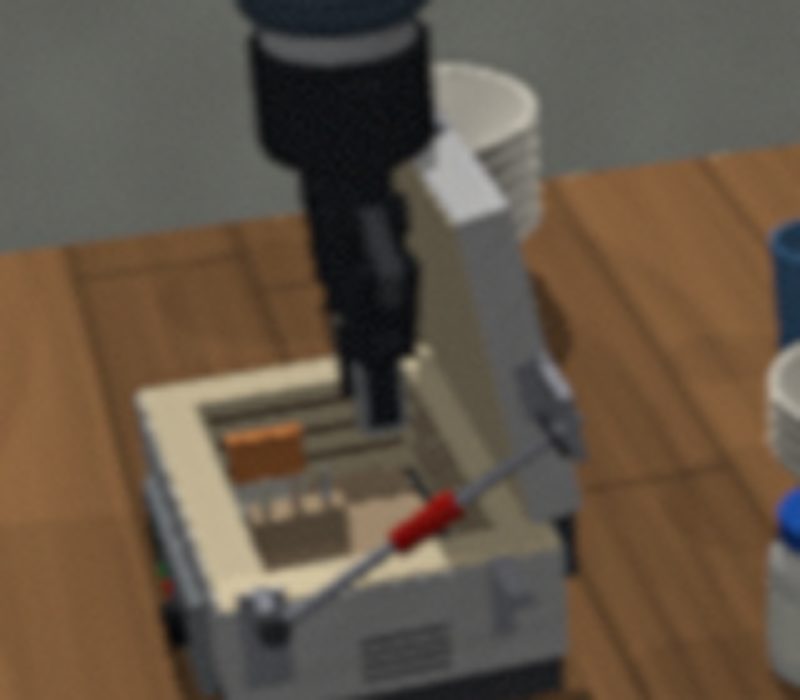

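View pics/as.png

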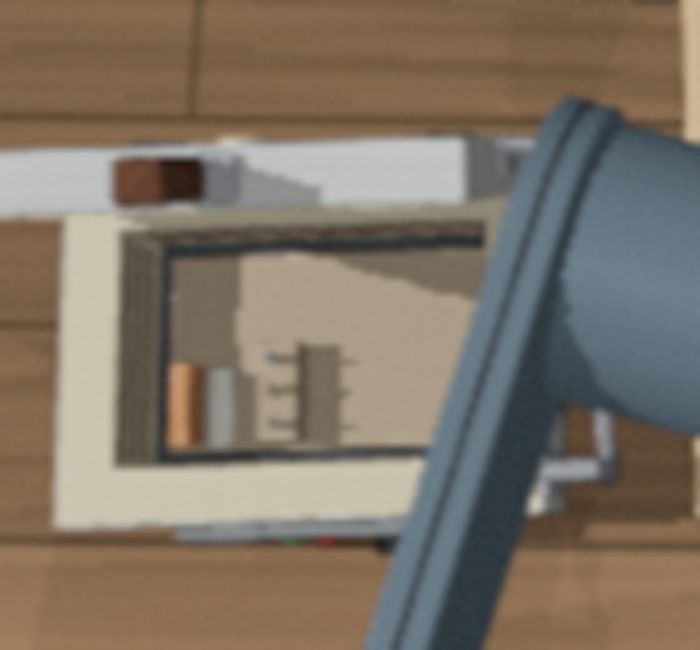

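View pics/at.png

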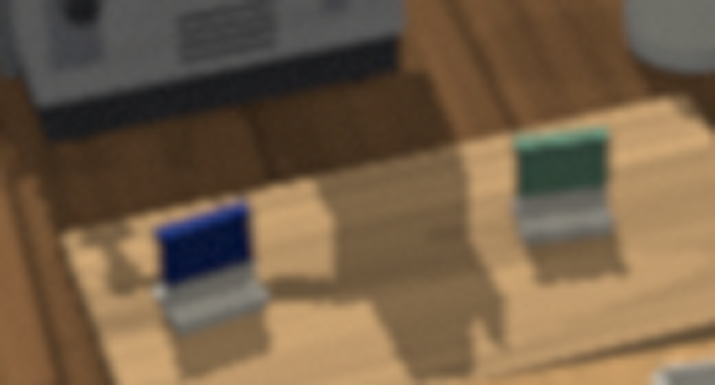

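```bash
python3 -m crank '[{"jaw":37,"travel":[-5,5,35],"rotation":[0,0,-0.05]},{"jaw":37,"travel":[-10,10,70],"rotation":[0,0,-0.1]},{"jaw":37,"travel":[-16,13,105],"rotation":[0,0,-0.105]},{"jaw":37,"travel":[-16,13,140],"rotation":[0,0,-0.105]},{"jaw":37,"travel":[-16,13,175],"rotation":[0,0,-0.105]},{"jaw":37,"travel":[-16,13,175],"rotation":[0,0,-0.105]},{"jaw":37,"travel":[-16,13,175],"rotation":[0,0,-0.105]},{"jaw":37,"travel":[-16,13,175],"rotation":[0,0,-0.105]}]'
python3 - <<'E'
from tiles import *
rel([.444,-.0145,.026],tool(.14))
s=snap("side","27");crop(s,190,150,320,250,5.5,"pics/au.png")
E
```

```text
clock: 40.62
ee_pos: [0.4452, -0.0124, 0.1112]
tcp_rot: [0.997, 0.073, 0.001, 0.0]
wrist_force: [0.3, -0.3, 0.3]
opening: 0.0314
travel [-1.6, 1.8, 85.2] rot [0.001, -0.002, 0.005]
```

View pics/au.png

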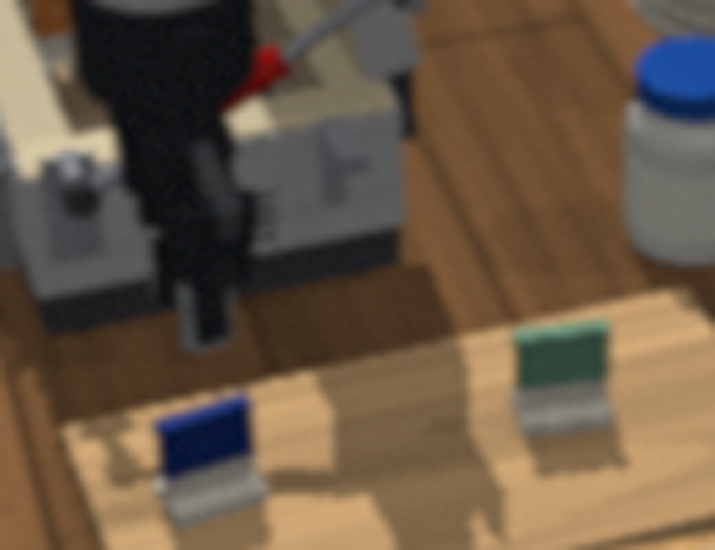

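```bash
python3 -m crank '[{"jaw":37,"travel":[-1,1.5,30],"rotation":[0,0,0]},{"jaw":37,"travel":[-1,1.5,60],"rotation":[0,0,0]},{"jaw":37,"travel":[-1,1.5,77],"rotation":[0,0,0]},{"jaw":37,"travel":[-1,1.5,85],"rotation":[0,0,0]},{"jaw":37,"travel":[-1,1.5,85],"rotation":[0,0,0]},{"jaw":0,"travel":[-1,1.5,85],"rotation":[0,0,0]},{"jaw":0,"travel":[-1,1.5,85],"rotation":[0,0,0]},{"jaw":0,"travel":[-1,1.5,85],"rotation":[0,0,0]},{"jaw":0,"travel":[-1,1.5,85],"rotation":[0,0,0]},{"jaw":0,"travel":[-1,1.5,85],"rotation":[0,0,0]},{"jaw":0,"travel":[-1,1.5,85],"rotation":[0,0,0]}]' 30
python3 - <<'E'
from tiles import *
s=snap("side","28");crop(s,190,150,320,250,5.5,"pics/av.png")
rel(k2w([-122,-22,290]),tool(YAW));rel(k2w([-122,-22,210]),tool(YAW))
E
```

```text
clock: 41.58
ee_pos: [0.4449, -0.0151, 0.0263]
tcp_rot: [0.997, 0.072, 0.002, 0.001]
wrist_force: [0.2, -0.1, 7.9]
opening: 0.0086
travel [44.9, -257.1, -263.9] rot [0.001, -0.004, 0.104]
travel [44.6, -257.2, -183.9] rot [0.001, -0.004, 0.104]
```

View pics/av.png

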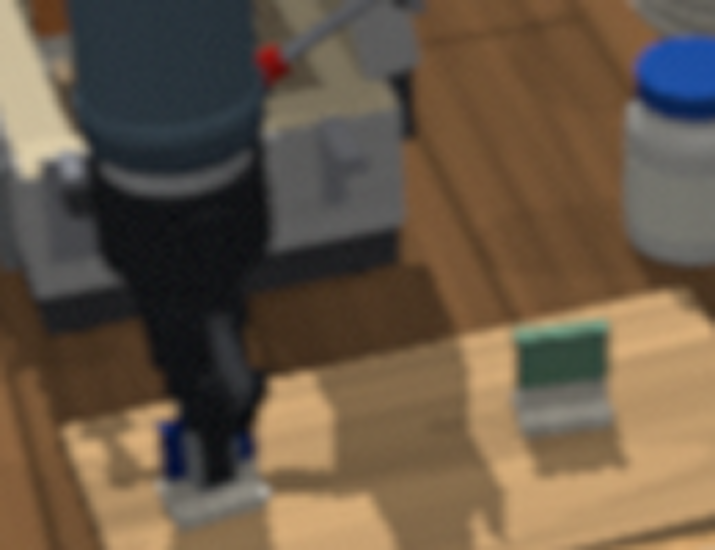

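```bash
python3 -m crank '[{"jaw":0,"travel":[0,0,-12],"rotation":[0,0,0]},{"jaw":0,"travel":[0,0,-40],"rotation":[0,0,0]},{"jaw":0,"travel":[0,0,-80],"rotation":[0,0,0]},{"jaw":0,"travel":[0,0,-120],"rotation":[0,0,0]},{"jaw":0,"travel":[0,0,-158],"rotation":[0,0,0.04]},{"jaw":0,"travel":[0,0,-195],"rotation":[0,0,0.08]},{"jaw":0,"travel":[0,-5,-230],"rotation":[0,0,0.104]},{"jaw":0,"travel":[5,-30,-260],"rotation":[0,0,0.104]},{"jaw":0,"travel":[12,-70,-264],"rotation":[0,0,0.104]},{"jaw":0,"travel":[19,-110,-264],"rotation":[0,0,0.104]},{"jaw":0,"travel":[26,-150,-264],"rotation":[0,0,0.104]},{"jaw":0,"travel":[33,-190,-264],"rotation":[0,0,0.104]},{"jaw":0,"travel":[40,-230,-264],"rotation":[0,0,0.104]},{"jaw":0,"travel":[45,-257,-264],"rotation":[0,0,0.104]},{"jaw":0,"travel":[45,-257,-225],"rotation":[0,0,0.104]},{"jaw":0,"travel":[45,-257,-184],"rotation":[0,0,0.104]},{"jaw":0,"travel":[45,-257,-150],"rotation":[0,0,0.104]},{"jaw":0,"travel":[45,-257,-150],"rotation":[0,0,0.104]},{"jaw":0,"travel":[45,-257,-150],"rotation":[0,0,0.104]},{"jaw":0,"travel":[45,-257,-150],"rotation":[0,0,0.104]}]'
python3 - <<'E'
from tiles import *
s=snap("side","29");crop(s,150,60,310,200,5,"pics/aw.png")
rel(k2w([-122,-22,66]),tool(YAW))
E
```

```text
clock: 43.3
ee_pos: [0.4522, 0.2464, 0.1769]
tcp_rot: [1.0, 0.02, 0.002, -0.0]
wrist_force: [-0.5, -0.0, -0.1]
opening: 0.0083
travel [-1.9, 0.5, 111.5] rot [-0.001, -0.005, -0.0]
```

View pics/aw.png

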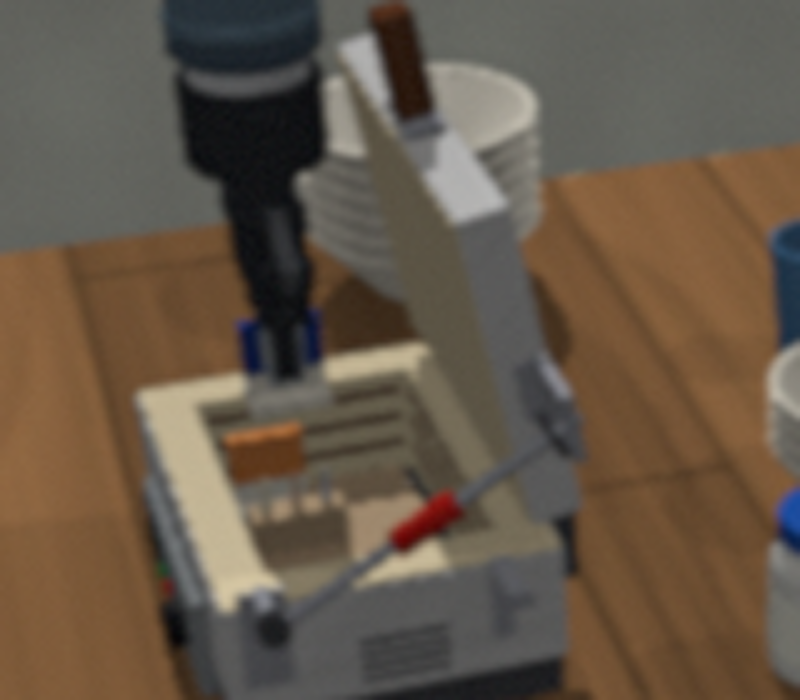

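```bash
python3 -m crank '[{"jaw":0,"travel":[-1,0.5,30],"rotation":[0,-0.004,0]},{"jaw":0,"travel":[-2,0.5,60],"rotation":[0,-0.004,0]},{"jaw":0,"travel":[-2,0.5,85],"rotation":[0,-0.004,0]},{"jaw":0,"travel":[-2,0.5,102],"rotation":[0,-0.004,0]},{"jaw":0,"travel":[-2,0.5,111],"rotation":[0,-0.004,0]},{"jaw":0,"travel":[-2,0.5,113],"rotation":[0,-0.004,0]},{"jaw":0,"travel":[-2,0.5,113],"rotation":[0,-0.004,0]},{"jaw":0,"travel":[-2,0.5,113],"rotation":[0,-0.004,0]}]'
python3 -m crank '[{"jaw":0,"travel":[0,0,1.5],"rotation":[0,0,0]},{"jaw":0,"travel":[0,0,2.5],"rotation":[0,0,0]},{"jaw":0,"travel":[0,0,2.5],"rotation":[0,0,0]}]'
python3 -m crank '[{"jaw":0,"travel":[0,0,1],"rotation":[0,0,0]},{"jaw":0,"travel":[0,0,1],"rotation":[0,0,0]},{"jaw":0,"travel":[0,0,1],"rotation":[0,0,0]}]'
```

```text
clock: 44.02
ee_pos: [0.4505, 0.2459, 0.0634]
tcp_rot: [1.0, 0.02, -0.0, -0.0]
wrist_force: [-0.2, 0.2, -0.1]
opening: 0.0086
clock: 44.27
ee_pos: [0.4498, 0.2458, 0.0604]
tcp_rot: [1.0, 0.02, -0.001, -0.0]
wrist_force: [-1.6, 0.2, 4.9]
opening: 0.0087
clock: 44.52
ee_pos: [0.4498, 0.2459, 0.0603]
tcp_rot: [1.0, 0.02, -0.0, -0.0]
wrist_force: [-3.4, -0.6, 14.4]
opening: 0.0087
```

```bash
python3 -m crank '[{"jaw":14,"travel":[0,0,-1],"rotation":[0,0,0]},{"jaw":21,"travel":[0,0,-1],"rotation":[0,0,0]},{"jaw":21,"travel":[0,0,-1],"rotation":[0,0,0]},{"jaw":21,"travel":[0,0,-1],"rotation":[0,0,0]},{"jaw":21,"travel":[0,0,-10],"rotation":[0,0,0]},{"jaw":21,"travel":[0,0,-30],"rotation":[0,0,0]},{"jaw":21,"travel":[0,0,-60],"rotation":[0,0,0]},{"jaw":21,"travel":[0,0,-100],"rotation":[0,0,0]},{"jaw":21,"travel":[0,0,-140],"rotation":[0,0,0]},{"jaw":30,"travel":[0,0,-180],"rotation":[0,0,0]},{"jaw":37,"travel":[0,20,-215],"rotation":[0,0,0]},{"jaw":37,"travel":[0,60,-225],"rotation":[0,0,0]},{"jaw":37,"travel":[0,100,-225],"rotation":[0,0,0]},{"jaw":37,"travel":[0,140,-225],"rotation":[0,0,0]},{"jaw":37,"travel":[0,180,-225],"rotation":[0,0,0]},{"jaw":37,"travel":[0,220,-225],"rotation":[0,0,0]},{"jaw":37,"travel":[0,250,-225],"rotation":[0,0,0]},{"jaw":37,"travel":[0,250,-225],"rotation":[0,0,0]},{"jaw":37,"travel":[0,250,-225],"rotation":[0,0,0]}]'
python3 - <<'E'
from tiles import *
s=snap("side","30");crop(s,150,60,310,200,5,"pics/ax.png");crop(s,190,185,320,255,5.5,"pics/az.png")
rel([.615,-.0037,.11],tool(-.1));t=snap("top","30");crop(t,95,180,235,310,5,"pics/ay.png")
E
```

```text
clock: 46.1
ee_pos: [0.4596, -0.0056, 0.2834]
tcp_rot: [1.0, 0.018, -0.002, -0.0]
wrist_force: [-0.4, 0.1, -0.5]
opening: 0.0316
travel [156.1, 5.2, 172.7] rot [-0.0, 0.004, 0.138]
```

View pics/ax.png

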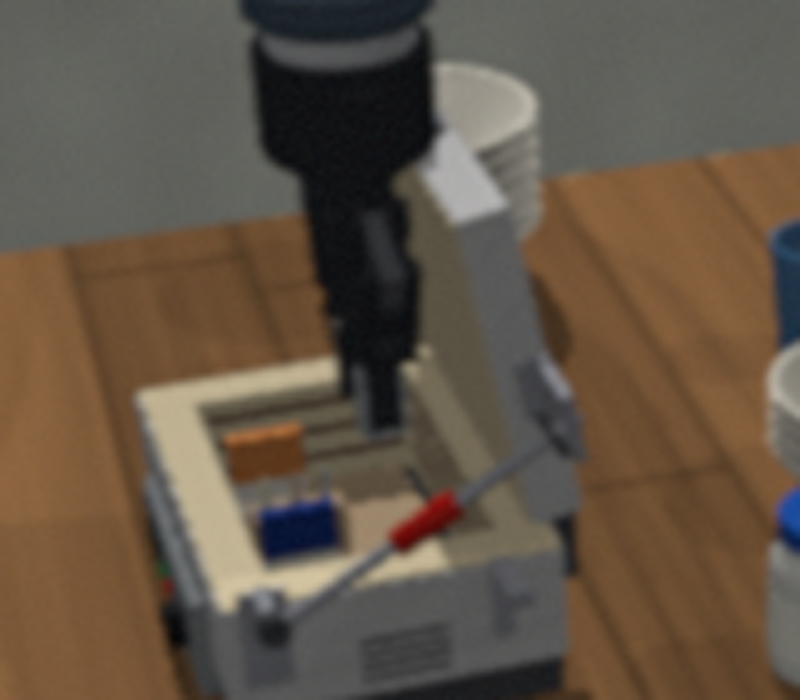

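View pics/az.png

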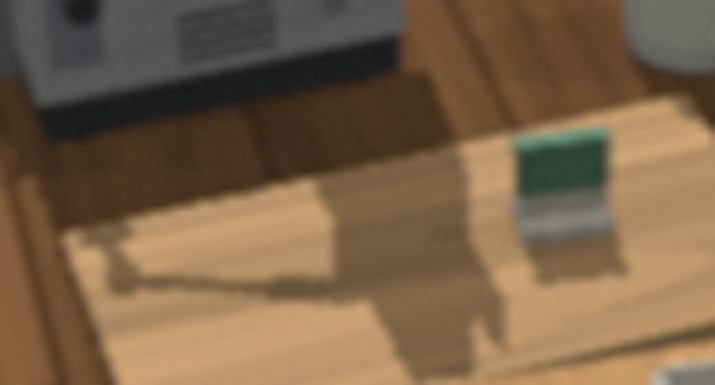

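View pics/ay.png

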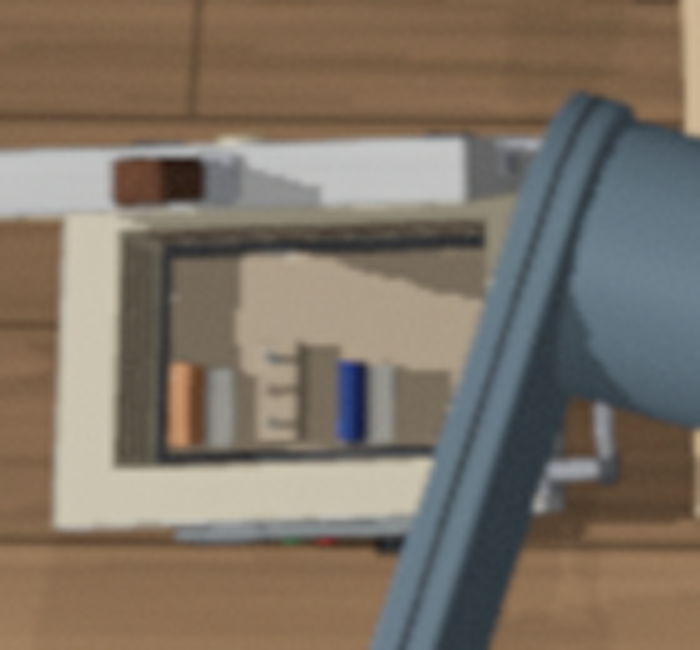

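```bash
python3 -m crank '[{"jaw":37,"travel":[35,1,20],"rotation":[0,0,0.05]},{"jaw":37,"travel":[70,2,40],"rotation":[0,0,0.1]},{"jaw":37,"travel":[105,4,65],"rotation":[0,0.004,0.138]},{"jaw":37,"travel":[135,5,90],"rotation":[0,0.004,0.138]},{"jaw":37,"travel":[156,5,120],"rotation":[0,0.004,0.138]},{"jaw":37,"travel":[156,5,150],"rotation":[0,0.004,0.138]},{"jaw":37,"travel":[156,5,172],"rotation":[0,0.004,0.138]},{"jaw":37,"travel":[156,5,172],"rotation":[0,0.004,0.138]},{"jaw":37,"travel":[156,5,172],"rotation":[0,0.004,0.138]},{"jaw":37,"travel":[156,5,172],"rotation":[0,0.004,0.138]}]'
python3 - <<'E'
from tiles import *
s=snap("side","31");crop(s,210,130,340,250,5,"pics/ba.png")
rel([.615,-.0037,.026],tool(-.1))
E
```

```text
clock: 47.03
ee_pos: [0.6159, -0.002, 0.1121]
tcp_rot: [0.999, -0.048, 0.001, 0.0]
wrist_force: [0.2, 0.2, 0.7]
opening: 0.0316
travel [-1.5, 1.4, 86.8] rot [0.0, -0.004, 0.003]
```

View pics/ba.png

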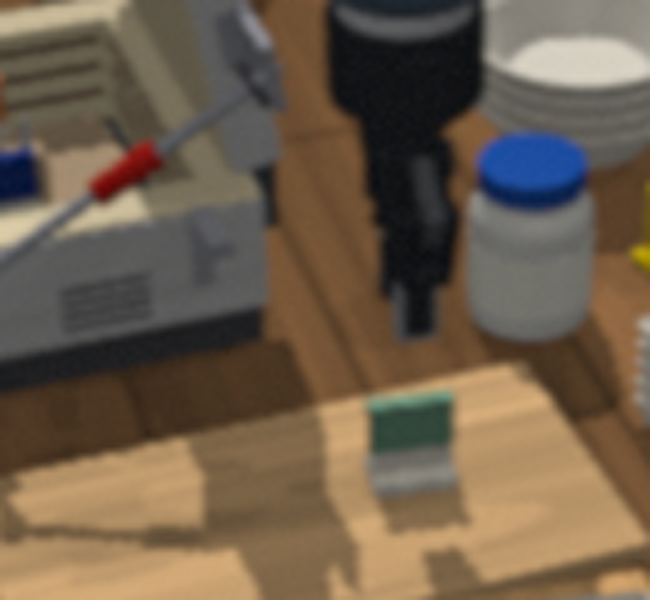

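```bash
python3 - <<'E'
from tiles import *
t=load("top_0");print(onz(t,207,161,.1))
E
python3 -m crank '[{"jaw":37,"travel":[-1,1.5,30],"rotation":[0,-0.004,0]}]'
```

```text
[0.72695518 0.13433909 0.1       ]
clock: 47.17
ee_pos: [0.62, -0.0047, 0.0887]
tcp_rot: [0.999, -0.049, 0.006, 0.001]
wrist_force: [1.4, -0.6, 0.6]
opening: 0.0318
```

```bash
python3 -m crank '[{"jaw":37,"travel":[0,0,25],"rotation":[0,0,0]},{"jaw":37,"travel":[0,0,45],"rotation":[0,0,0]},{"jaw":37,"travel":[0,0,56],"rotation":[0,0,0]},{"jaw":37,"travel":[0,0,56],"rotation":[0,0,0]},{"jaw":37,"travel":[0,0,56],"rotation":[0,0,0]},{"jaw":0,"travel":[0,0,56],"rotation":[0,0,0]},{"jaw":0,"travel":[0,0,56],"rotation":[0,0,0]},{"jaw":0,"travel":[0,0,56],"rotation":[0,0,0]},{"jaw":0,"travel":[0,0,56],"rotation":[0,0,0]},{"jaw":0,"travel":[0,0,56],"rotation":[0,0,0]},{"jaw":0,"travel":[0,0,56],"rotation":[0,0,0]}]' 30
python3 - <<'E'
from tiles import *
s=snap("side","32");crop(s,210,130,340,250,5,"pics/bb.png")
rel([.50,0,.29],tool(YAW));rel(k2w([-122,-67,290]),tool(YAW));rel(k2w([-122,-67,180]),tool(YAW))
E
```

```text
clock: 48.08
ee_pos: [0.6153, -0.0047, 0.0266]
tcp_rot: [0.999, -0.049, -0.0, 0.0]
wrist_force: [-0.4, -0.8, 7.5]
opening: 0.0086
travel [-115.2, 6.8, -263.4] rot [0.001, 0.0, -0.138]
travel [-181.5, -188.7, -263.5] rot [0.001, 0.0, -0.138]
travel [-181.5, -188.8, -153.5] rot [0.001, 0.0, -0.138]
```

View pics/bb.png

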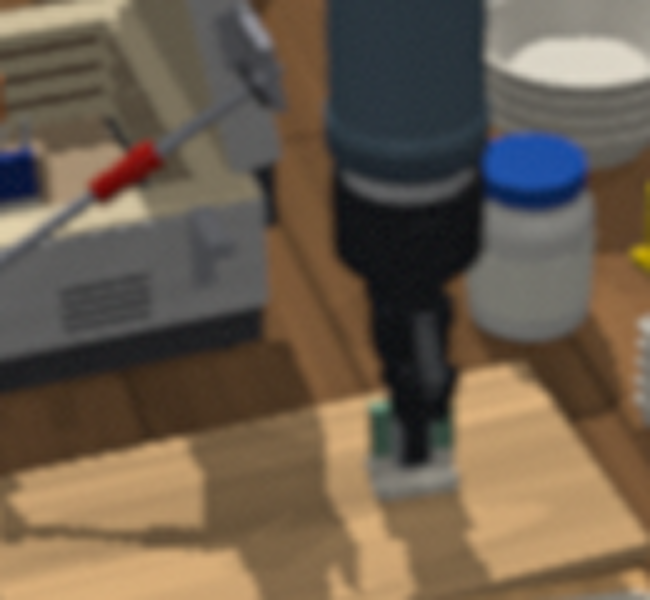

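```bash
python3 -m crank '[{"jaw":0,"travel":[0,0,-12],"rotation":[0,0,0]},{"jaw":0,"travel":[0,0,-40],"rotation":[0,0,0]},{"jaw":0,"travel":[0,0,-80],"rotation":[0,0,0]},{"jaw":0,"travel":[0,0,-120],"rotation":[0,0,0]},{"jaw":0,"travel":[-5,0,-158],"rotation":[0,0,0]},{"jaw":0,"travel":[-20,2,-195],"rotation":[0,0,-0.05]},{"jaw":0,"travel":[-45,4,-225],"rotation":[0,0,-0.1]},{"jaw":0,"travel":[-75,6,-250],"rotation":[0,0,-0.138]},{"jaw":0,"travel":[-110,7,-263],"rotation":[0,0,-0.138]},{"jaw":0,"travel":[-145,0,-263],"rotation":[0,0,-0.138]},{"jaw":0,"travel":[-170,-25,-263],"rotation":[0,0,-0.138]},{"jaw":0,"travel":[-180,-60,-263],"rotation":[0,0,-0.138]},{"jaw":0,"travel":[-181.5,-100,-263],"rotation":[0,0,-0.138]},{"jaw":0,"travel":[-181.5,-140,-263],"rotation":[0,0,-0.138]},{"jaw":0,"travel":[-181.5,-175,-263],"rotation":[0,0,-0.138]},{"jaw":0,"travel":[-181.5,-189,-250],"rotation":[0,0,-0.138]},{"jaw":0,"travel":[-181.5,-189,-210],"rotation":[0,0,-0.138]},{"jaw":0,"travel":[-181.5,-189,-175],"rotation":[0,0,-0.138]},{"jaw":0,"travel":[-181.5,-189,-153],"rotation":[0,0,-0.138]},{"jaw":0,"travel":[-181.5,-189,-153],"rotation":[0,0,-0.138]}]'
python3 -m crank '[{"jaw":0,"travel":[0,0,0],"rotation":[0,0,0]},{"jaw":0,"travel":[0,0,0],"rotation":[0,0,0]}]'
python3 - <<'E'
from tiles import *
s=snap("side","33");crop(s,150,60,310,200,5,"pics/bc.png");t=snap("top","33");crop(t,95,180,235,310,5,"pics/bd.png")
rel(k2w([-122,-67,66]),tool(YAW))
E
```

```text
clock: 49.8
ee_pos: [0.4485, 0.2009, 0.1742]
tcp_rot: [1.0, 0.02, -0.006, 0.001]
wrist_force: [-2.1, -0.8, -0.3]
opening: 0.0088
clock: 49.97
ee_pos: [0.4534, 0.2016, 0.1802]
tcp_rot: [1.0, 0.02, -0.001, -0.0]
wrist_force: [1.0, 0.4, -0.1]
opening: 0.0083
travel [-0.6, 0.6, 114.5] rot [-0.001, -0.0, -0.0]
```

View pics/bc.png

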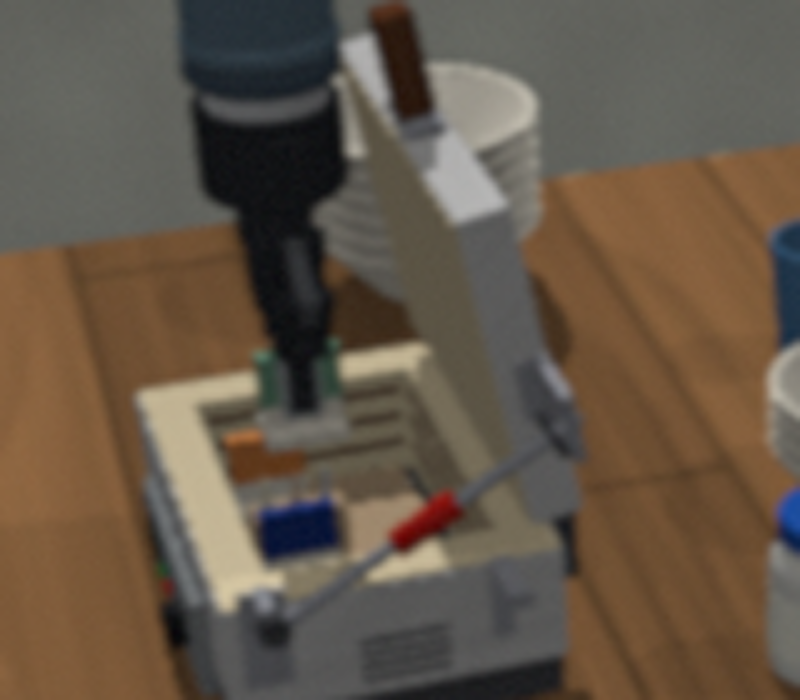

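View pics/bd.png

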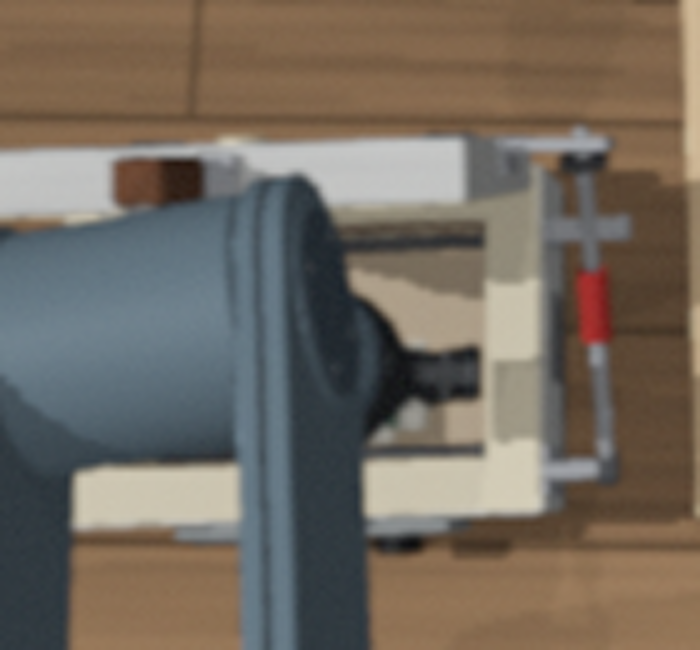

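```bash
python3 -m crank '[{"jaw":0,"travel":[-0.5,0.5,30],"rotation":[0,0,0]},{"jaw":0,"travel":[-0.5,0.5,60],"rotation":[0,0,0]},{"jaw":0,"travel":[-0.5,0.5,85],"rotation":[0,0,0]},{"jaw":0,"travel":[-0.5,0.5,105],"rotation":[0,0,0]},{"jaw":0,"travel":[-0.5,0.5,114],"rotation":[0,0,0]},{"jaw":0,"travel":[-0.5,0.5,116],"rotation":[0,0,0]},{"jaw":0,"travel":[-0.5,0.5,116],"rotation":[0,0,0]},{"jaw":0,"travel":[-0.5,0.5,116],"rotation":[0,0,0]}]'
python3 -m crank '[{"jaw":0,"travel":[0,0,1.5],"rotation":[0,0,0]},{"jaw":0,"travel":[0,0,2.5],"rotation":[0,0,0]},{"jaw":0,"travel":[0,0,2.5],"rotation":[0,0,0]}]'
python3 -m crank '[{"jaw":0,"travel":[0,0,1],"rotation":[0,0,0]},{"jaw":0,"travel":[0,0,1],"rotation":[0,0,0]},{"jaw":0,"travel":[0,0,1],"rotation":[0,0,0]}]'
```

```text
clock: 50.73
ee_pos: [0.4527, 0.2012, 0.0637]
tcp_rot: [1.0, 0.02, -0.001, -0.0]
wrist_force: [0.7, 0.7, -1.8]
opening: 0.0085
clock: 50.98
ee_pos: [0.4522, 0.2011, 0.0606]
tcp_rot: [1.0, 0.02, -0.001, -0.0]
wrist_force: [-0.2, 0.2, 3.1]
opening: 0.0086
clock: 51.23
ee_pos: [0.4522, 0.2011, 0.0606]
tcp_rot: [1.0, 0.02, -0.001, -0.0]
wrist_force: [-2.8, -1.2, 12.7]
opening: 0.0089
```

Contact with the shelf. Next: release, retract and head for the drawer handle.

```bash
python3 -m crank '[{"jaw":14,"travel":[0,0,-1],"rotation":[0,0,0]},{"jaw":21,"travel":[0,0,-1],"rotation":[0,0,0]},{"jaw":21,"travel":[0,0,-1],"rotation":[0,0,0]},{"jaw":21,"travel":[0,0,-1],"rotation":[0,0,0]},{"jaw":21,"travel":[0,0,-10],"rotation":[0,0,0]},{"jaw":21,"travel":[0,0,-30],"rotation":[0,0,0]},{"jaw":21,"travel":[0,0,-60],"rotation":[0,0,0]},{"jaw":21,"travel":[0,0,-100],"rotation":[0,0,0]},{"jaw":21,"travel":[0,0,-140],"rotation":[0,0,0]},{"jaw":21,"travel":[0,0,-180],"rotation":[0,0,0]},{"jaw":21,"travel":[0,20,-215],"rotation":[0,0,0]},{"jaw":21,"travel":[0,60,-225],"rotation":[0,0,0]},{"jaw":21,"travel":[-5,100,-225],"rotation":[0,0,0]},{"jaw":21,"travel":[-15,140,-225],"rotation":[0,0,-0.1]},{"jaw":21,"travel":[-30,180,-225],"rotation":[0,0,-0.2]},{"jaw":21,"travel":[-45,220,-225],"rotation":[0,0,-0.3]},{"jaw":21,"travel":[-60,260,-225],"rotation":[0,0,-0.4]},{"jaw":21,"travel":[-75,300,-225],"rotation":[0,0,-0.5]},{"jaw":21,"travel":[-90,340,-225],"rotation":[0,0,-0.6]},{"jaw":21,"travel":[-100,360,-225],"rotation":[0,0,-0.7]}]'
python3 - <<'E'
from tiles import *
s=snap("side","34");crop(s,150,60,310,200,5,"pics/be.png");t=snap("top","34");crop(t,95,180,235,310,5,"pics/bf.png")
rel([.30,-.272,.15],tool(1.51))
E
```

```text
clock: 52.9
ee_pos: [0.3754, -0.1396, 0.2843]
tcp_rot: [0.936, 0.352, -0.002, -0.0]
wrist_force: [0.9, -0.5, 0.7]
opening: 0.0178
travel [-140.9, 49.3, 134.8] rot [-0.003, 0.004, -0.796]
```

View pics/be.png

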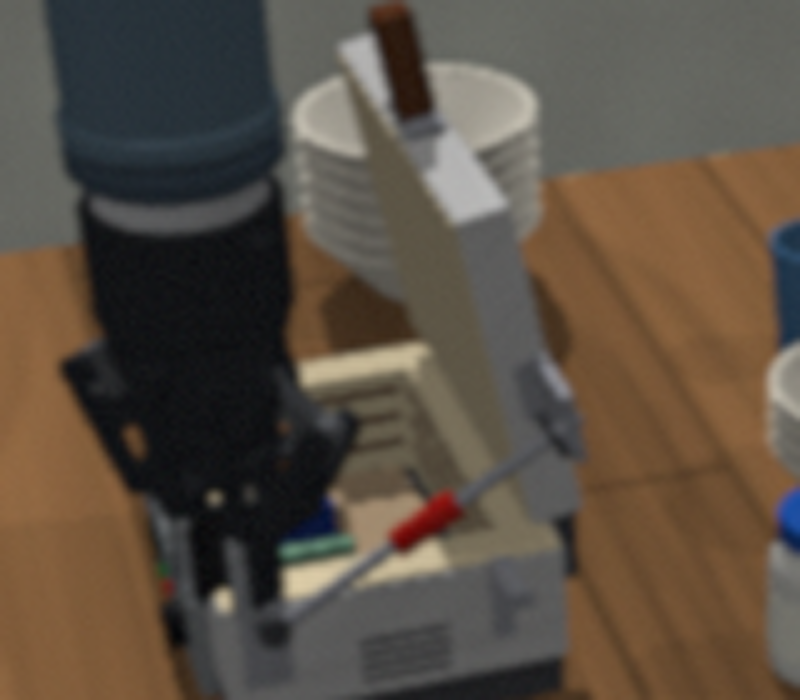

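View pics/bf.png

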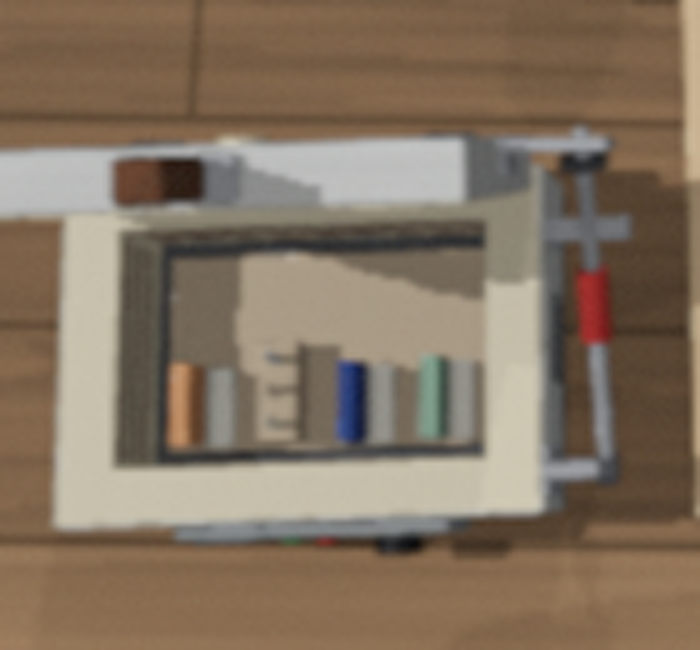

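```bash
python3 -m crank '[{"jaw":0,"travel":[-20,5,0],"rotation":[0,0,-0.12]},{"jaw":0,"travel":[-45,15,10],"rotation":[0,0,-0.24]},{"jaw":0,"travel":[-75,25,30],"rotation":[0,0,-0.36]},{"jaw":0,"travel":[-105,38,50],"rotation":[0,0,-0.48]},{"jaw":0,"travel":[-135,47,75],"rotation":[0,0,-0.6]},{"jaw":0,"travel":[-141,49,105],"rotation":[0,0,-0.72]},{"jaw":0,"travel":[-141,49,135],"rotation":[0,0,-0.796]},{"jaw":0,"travel":[-141,49,135],"rotation":[0,0,-0.796]},{"jaw":0,"travel":[-141,49,135],"rotation":[0,0,-0.796]},{"jaw":0,"travel":[-141,49,135],"rotation":[0,0,-0.796]}]'
python3 - <<'E'
from tiles import *
s=snap("side","35");crop(s,190,195,370,345,4.4,"pics/bg.png")
rel([.30,-.272,.036],tool(1.51))
d=np.array([np.cos(.06),-np.sin(.06),0]);
for l in (.10,.125,.135): rel(np.array([.30,-.272,.036])+d*l,tool(1.51))
E
```

```text
clock: 53.83
ee_pos: [0.3026, -0.2678, 0.1507]
tcp_rot: [0.729, 0.685, -0.001, -0.001]
wrist_force: [1.4, -0.1, 0.7]
opening: 0.0002
travel [-3.7, -2.4, 115.1] rot [-0.002, 0.003, 0.0]
travel [-3.7, 97.6, 114.9] rot [-0.002, 0.003, 0.0]
travel [-3.7, 122.6, 114.9] rot [-0.002, 0.003, 0.0]
travel [-3.6, 132.6, 114.8] rot [-0.002, 0.003, 0.0]
```

View pics/bg.png

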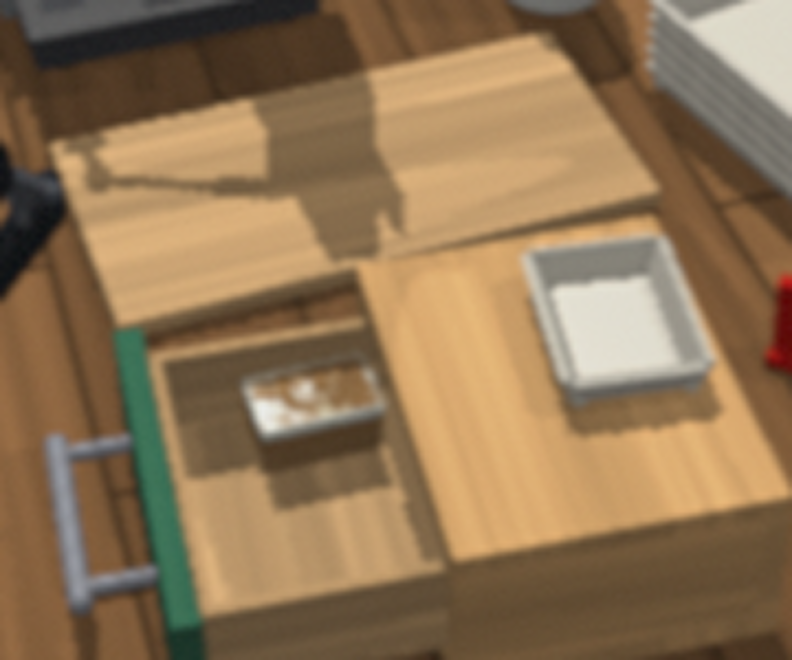

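```bash
python3 -m crank '[{"jaw":0,"travel":[-3.7,-2.4,40],"rotation":[0,0,0]},{"jaw":0,"travel":[-3.7,-2.4,80],"rotation":[0,0,0]},{"jaw":0,"travel":[-3.7,-2.4,115],"rotation":[0,0,0]},{"jaw":0,"travel":[-3.7,-2.4,115],"rotation":[0,0,0]},{"jaw":0,"travel":[-3.7,5,115],"rotation":[0,0,0]},{"jaw":0,"travel":[-3.7,13,115],"rotation":[0,0,0]},{"jaw":0,"travel":[-3.7,23,115],"rotation":[0,0,0]},{"jaw":0,"travel":[-3.7,35,115],"rotation":[0,0,0]},{"jaw":0,"travel":[-3.7,47,115],"rotation":[0,0,0]},{"jaw":0,"travel":[-3.7,59,115],"rotation":[0,0,0]},{"jaw":0,"travel":[-3.7,71,115],"rotation":[0,0,0]},{"jaw":0,"travel":[-3.7,83,115],"rotation":[0,0,0]},{"jaw":0,"travel":[-3.7,95,115],"rotation":[0,0,0]},{"jaw":0,"travel":[-3.7,105,115],"rotation":[0,0,0]},{"jaw":0,"travel":[-3.7,112,115],"rotation":[0,0,0]},{"jaw":0,"travel":[-3.7,115,115],"rotation":[0,0,0]},{"jaw":0,"travel":[-3.7,115,115],"rotation":[0,0,0]},{"jaw":0,"travel":[-3.7,115,115],"rotation":[0,0,0]}]'
python3 -m crank '[{"jaw":0,"travel":[0,3,0],"rotation":[0,0,0]},{"jaw":0,"travel":[0,5,0],"rotation":[0,0,0]},{"jaw":0,"travel":[0,5,0],"rotation":[0,0,0]}]'
```

```text
clock: 55.38
ee_pos: [0.4157, -0.2778, 0.0335]
tcp_rot: [0.728, 0.686, -0.001, -0.002]
wrist_force: [-0.2, -0.5, -0.7]
opening: -0.0003
clock: 55.63
ee_pos: [0.4207, -0.2783, 0.0337]
tcp_rot: [0.728, 0.686, -0.001, -0.002]
wrist_force: [-1.1, 0.1, -0.9]
opening: -0.0
```

```bash
for i in 1 2; do echo; done; python3 -m crank '[{"jaw":0,"travel":[0,3,0],"rotation":[0,0,0]},{"jaw":0,"travel":[0,5,0],"rotation":[0,0,0]},{"jaw":0,"travel":[0,5,0],"rotation":[0,0,0]}]'
python3 -m crank '[{"jaw":0,"travel":[0,2,0],"rotation":[0,0,0]},{"jaw":0,"travel":[0,4,0],"rotation":[0,0,0]},{"jaw":0,"travel":[0,4,0],"rotation":[0,0,0]}]'
python3 - <<'E'
from tiles import *
s=snap("side","36");crop(s,190,205,370,345,4.4,"pics/bh.png")
E
```

```text
clock: 55.88
ee_pos: [0.4262, -0.2788, 0.0337]
tcp_rot: [0.728, 0.686, -0.001, -0.001]
wrist_force: [0.5, 0.1, -0.5]
opening: -0.0
clock: 56.13
ee_pos: [0.4303, -0.2791, 0.0338]
tcp_rot: [0.728, 0.686, -0.001, -0.001]
wrist_force: [0.2, 0.1, 0.1]
opening: -0.0002
```

View pics/bh.png

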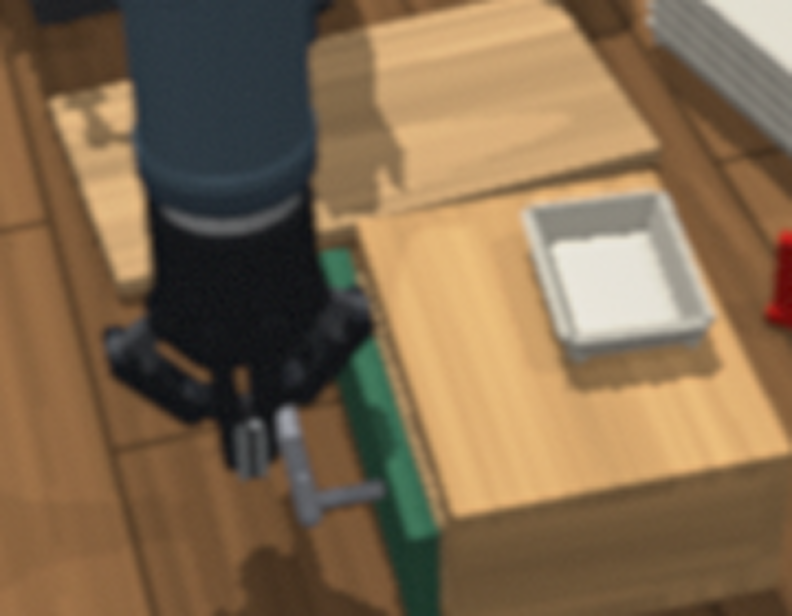

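```bash
python3 -m crank '[{"jaw":0,"travel":[0,2,0],"rotation":[0,0,0]},{"jaw":0,"travel":[0,4,0],"rotation":[0,0,0]},{"jaw":0,"travel":[0,4,0],"rotation":[0,0,0]}]'
python3 -m crank '[{"jaw":0,"travel":[0,2,0],"rotation":[0,0,0]},{"jaw":0,"travel":[0,3,0],"rotation":[0,0,0]},{"jaw":0,"travel":[0,3,0],"rotation":[0,0,0]}]'
```

```text
clock: 56.43
ee_pos: [0.4342, -0.2793, 0.0337]
tcp_rot: [0.728, 0.686, -0.001, -0.001]
wrist_force: [-0.1, -0.3, 0.8]
opening: 0.0001
clock: 56.68
ee_pos: [0.4355, -0.2791, 0.0336]
tcp_rot: [0.727, 0.686, -0.002, -0.003]
wrist_force: [-6.4, -1.2, 3.8]
opening: -0.0002
```

```bash
python3 -m crank '[{"jaw":0,"travel":[0,2,0],"rotation":[0,0,0]},{"jaw":0,"travel":[0,2,0],"rotation":[0,0,0]},{"jaw":0,"travel":[0,2,0],"rotation":[0,0,0]}]'
python3 -m crank '[{"jaw":0,"travel":[0,-5,0],"rotation":[0,0,0]},{"jaw":0,"travel":[0,-25,0],"rotation":[0,0,0]},{"jaw":0,"travel":[0,-35,-20],"rotation":[0,0,0]},{"jaw":0,"travel":[0,-35,-60],"rotation":[0,0,0]},{"jaw":0,"travel":[0,-35,-100],"rotation":[0,0,0]},{"jaw":0,"travel":[-35,-40,-130],"rotation":[0,0,0]},{"jaw":0,"travel":[-70,-45,-150],"rotation":[0,0,0]},{"jaw":0,"travel":[-105,-50,-150],"rotation":[0,0,0]},{"jaw":0,"travel":[-140,-60,-150],"rotation":[0,0,0]},{"jaw":0,"travel":[-180,-60,-150],"rotation":[0,0,0]},{"jaw":0,"travel":[-180,-60,-150],"rotation":[0,0,0]},{"jaw":0,"travel":[-180,-60,-150],"rotation":[0,0,0]}]'
python3 - <<'E'
from tiles import *
s=snap("side","37");t=snap("top","37")
cv2.imwrite("pics/bi.png",s["image"][:,:,::-1]);cv2.imwrite("pics/bj.png",t["image"][:,:,::-1])
crop(s,150,60,310,200,5,"pics/bk.png");crop(t,305,170,415,280,5,"pics/bl.png")
crop(t,95,180,235,310,5,"pics/bm.png")
E
```

```text
clock: 56.93
ee_pos: [0.4356, -0.2791, 0.0335]
tcp_rot: [0.727, 0.686, -0.003, -0.004]
wrist_force: [-13.7, -1.2, 7.5]
opening: 0.0003
clock: 57.93
ee_pos: [0.3683, -0.4574, 0.1832]
tcp_rot: [0.729, 0.685, -0.001, -0.001]
wrist_force: [0.2, 1.0, 0.3]
opening: 0.0002
```

View pics/bi.png

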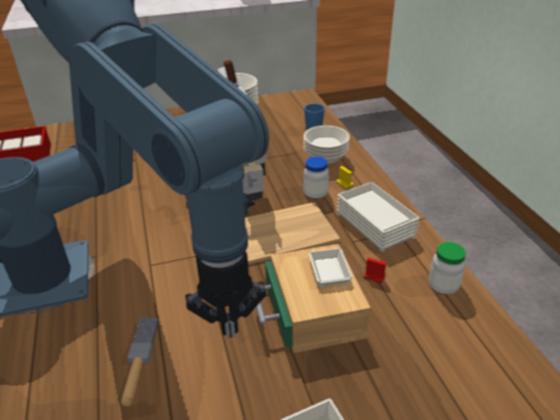

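View pics/bk.png

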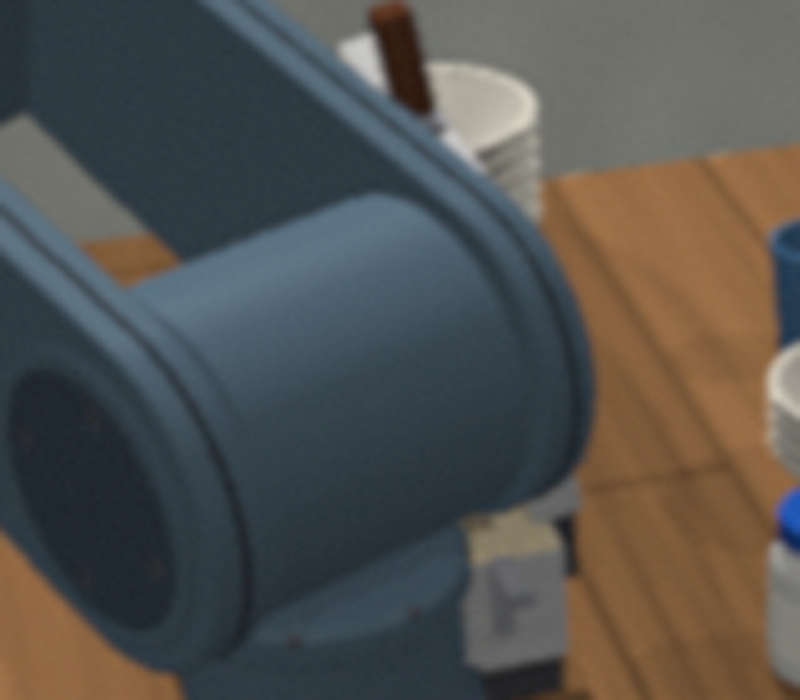

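View pics/bl.png

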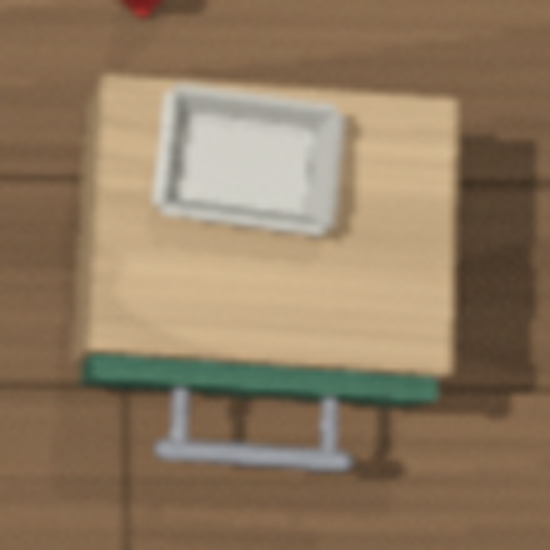

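View pics/bm.png

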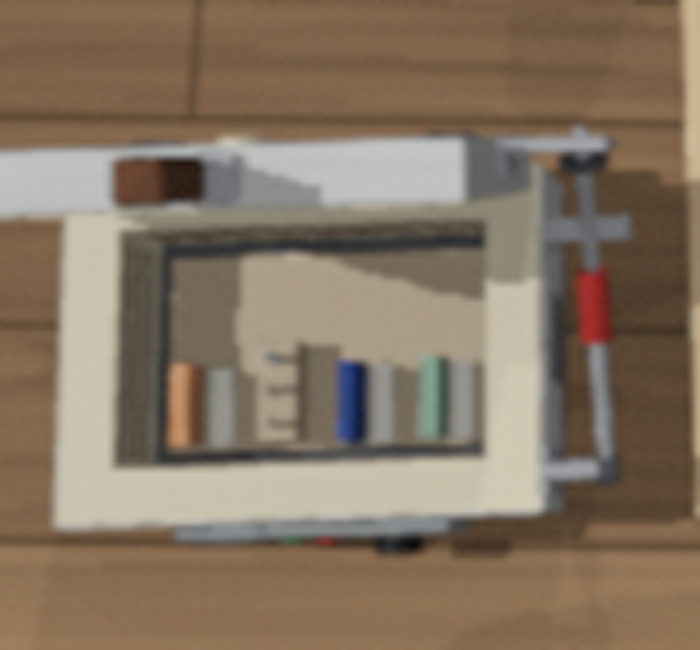

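```bash
python3 -m crank '[{"jaw":0,"travel":[-10,-40,0],"rotation":[0,0,0]},{"jaw":0,"travel":[-20,-80,0],"rotation":[0,0,0]},{"jaw":0,"travel":[-40,-120,0],"rotation":[0,0,0]},{"jaw":0,"travel":[-60,-160,0],"rotation":[0,0,0]},{"jaw":0,"travel":[-70,-200,0],"rotation":[0,0,0]},{"jaw":0,"travel":[-80,-235,0],"rotation":[0,0,0]},{"jaw":0,"travel":[-80,-235,0],"rotation":[0,0,0]},{"jaw":0,"travel":[-80,-235,0],"rotation":[0,0,0]}]'
python3 - <<'E'
from tiles import *
s=snap("side","38")
crop(s,150,60,310,200,5,"pics/bn.png");crop(s,170,120,250,190,9,"pics/bo.png")
E
```

```text
clock: 58.7
ee_pos: [0.1284, -0.521, 0.185]
tcp_rot: [0.729, 0.685, -0.001, -0.001]
wrist_force: [0.1, -0.1, 0.1]
opening: -0.0002
```

View pics/bn.png

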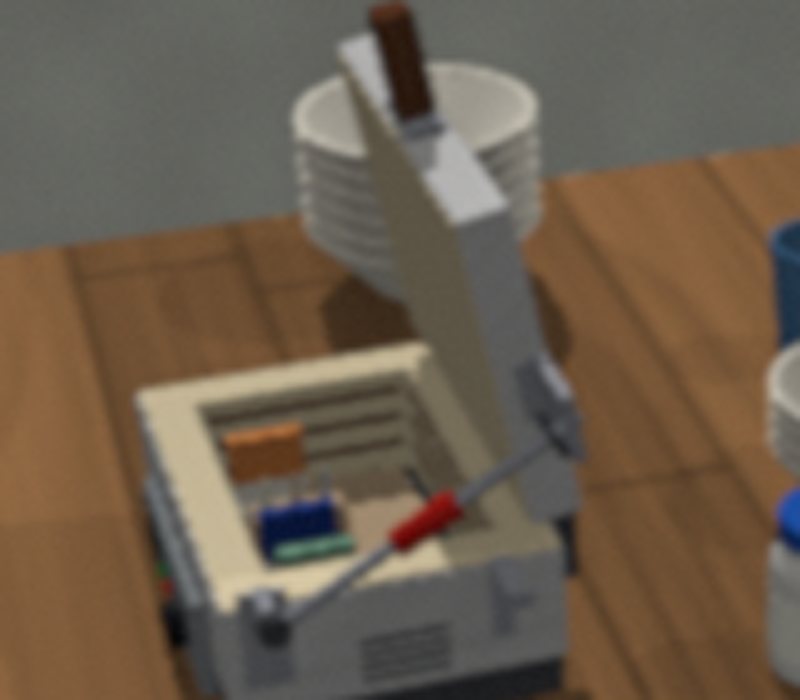

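View pics/bo.png

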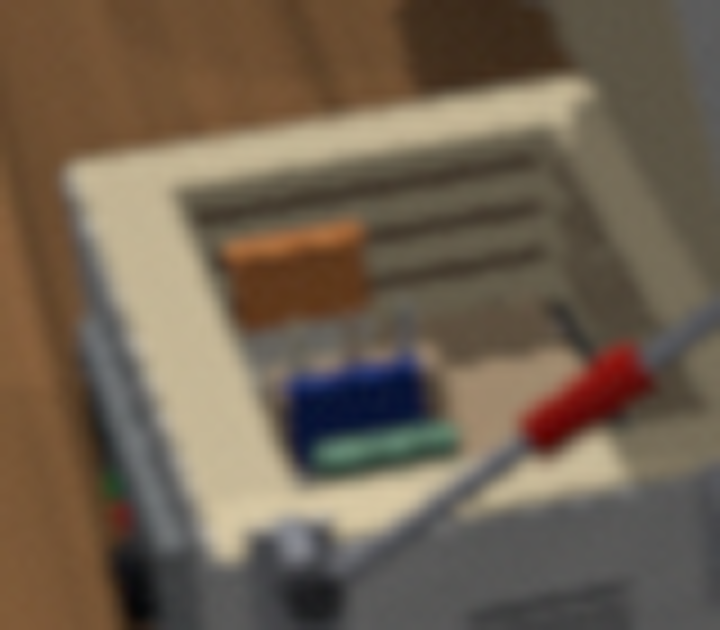

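```bash
python3 -c "
from workcell import robot
print(robot.sign_off())"
```

```text
the job is handed in; nothing more can be done
None
```

I carried out the whole job in order and handed it in at about 59 s; sign-off gives no verdict.

**What I did**
- **Lid:** I lifted it to its stop, set the prop rod to about 0.48 rad and let the lid down under grip. It came to rest on the rod's collar at about 1.37 rad.
- **Drawer:** I pulled it out to its stop. The arm stopped against a force of about 32 N, and the camera gave about 106 mm of travel.
- **Ware:** I stood the cone pack and the three tiles present (orange, blue, green) in a row on the shelf. Something had knocked the green tile aside on the board, so I located it again before picking it up.
- **Closing up:** I pushed the drawer until it met the end of its travel.

**What the last checks showed**
- **Lid and rod:** the lid looked the same in every view after I let go, with the rod's end through the bracket hole. I estimate the pin about 6 mm from the hole's middle (limit 11 mm).
- **Shelf:** all four pieces look upright, with clear gaps to each other and to the walls. Only the green tile's top edge shows in the side view, so for it I rely on the top view and its normal landing.
- **Drawer:** its handle is at its starting position or slightly further in, so it is shut.
- **Bystanders:** the dish, jar and look-alikes have not visibly moved. I last saw the spare-cone box in the drawer just before shutting it.

**What disagreed**
- **Cameras:** the two views differed by 4–5 mm sideways, and the arm's contact with things agreed better with the side view.
- **Rod angle:** while gripping it, the arm's own position read 0.49 rad and the picture about 0.43. I went by the picture and raised the rod twice, to about 0.48.

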